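Change the jar filling stand over to hazelnuts and fill a jar

ROBOT

A 6-joint arm with a two-finger parallel gripper is mounted at the origin on the work surface; the furniture and walls round the work are solid. World frame = base frame: x ahead of the robot, y to its left, z up, the work surface at z = 0. Lengths are in m, angles in rad, forces in N, time in s.
With the tool pointing down it reaches from about 0.35 to 0.85 m from the base axis. Payload 8.1 kg.
Tool frame: the origin (TCP) lies between the finger pads; the fingertips stand 14 mm ahead of it and the grasp point (between the pads) lies 5 mm behind it; z points along the fingers, y is the direction in which the jaws open and shut (so a half turn about z gives the same grasp; the last joint's range is limited). The gripper opens to 93 mm and grips with 3 to 60 N. Pads are 15 mm wide; open, the fingers measure 128 mm over their backs; the gripper's body (75 mm by 188 mm) begins 65 mm behind the grasp point.
Start: joints at [-1.298, 0.13, 1.488, -0, 1.523, -0.085], TCP at [0.21, -0.562, 0.233] pointing down, gripper open.
Joint ranges: [-2.96, 2.96], [-0.89, 2.26], [0.02, 2.5], [-1.34, 4.48], [0, 2.73], [-2.66, 2.66]. Speed limits (rad/s): [2.39, 2.39, 2.79, 3.14, 3.14, 3.14].

INTERFACE

Orientations are given as a rotation vector (axis times angle).
In Python, from plant import robot gives the robot as it stands.
- The arm moves only by the tool step_arm, never from a script. Its argument "targets" is a list of rows, each an object of numbers: "tx", "ty", "tz": the shift along the tool's x, y, z in mm; "ax", "ay", "az": the turn, a rotation vector about the tool's x, y, z in rad; "grip": the closure in counts, from 0 (fully open) to 255 (shut). In form: [{"tx": .., "ty": .., "tz": .., "ax": .., "ay": .., "az": .., "grip": ..}, ...]. A call has 1 to 20 rows; each row shifts and turns the commanded pose from where the row before left it, along the tool's axes as they then stand; what a row does not reach is not made up. A row lasts 1/10 s, in which the tool goes at most 50 mm and 8.59 degrees, less where a joint would pass 70% of its speed; a pose out of reach is approached as far as the arm can. A call with a gripper value outside its range is refused whole. The fingers move at their own pace and stop on an object; "squeeze" is the grip in N (left out, the last holds). Time passes only in rows, so rows that do not move let the fingers close. It gives the time, the measured TCP pose, the force and the opening at its end, in the units of the state.
- robot.read_state(): the state, without advancing time (a new reading comes with each control period).
- robot.read_camera(name): name is "scene" or "top" or "wrist"; returns a dict with "frame" (480x640x3 uint8, blue, green, red), "fx", "fy", "cx", "cy" (pixels), "k1" (the pictures are not rectified: a ray, as slopes to the right and down, at radius r is drawn at 1 + k1 r^2 times it, then the intrinsics apply), "R" (3x3) and "t" (3): a world point X has camera coordinates R X + t. Camera axes: x right, y down, z forward; pixel columns grow to the right and rows downward; lengths in m; the calibration is good to about 2 mm. A picture is of the moment at which its call begins. There is no depth.
- robot.close_job(): hands the job in, once; it reports no verdict.
The state is a dict: "t": time; "q": joint angles; "dq": joint speeds; "joint_torque": joint torques, N m; "tool_pos": TCP position; "orientation": TCP orientation; "force": force on the tool from outside, world axes, zero at the start; "wrist_torque": the same for the moment, N m; "opening": finger opening in m.
Only numpy, scipy, OpenCV 4.12 (cv2) and the standard library are available. Lean on these libraries where they do the work, as an engineer would, in place of code of your own. Each camera call takes 0.05 s, during which the arm holds its last target.

TASK

Get the jar filling stand ready for whole hazelnuts: pull its port slide out, turn it end for end and push it fully home so that the wide port lies under the hopper, and set the empty jar upright in the pull-out tray and push the tray fully home under the spout. Only when both are done, pour the nuts from the scoop into the hopper so that they drop into the jar, and put every nut lying about on the table into the hopper too. At the end all the nuts are in the jar under the spout, slide and tray are still fully home, the empty scoop stands level on the table, and the timer and the lemon beside the work have been left alone.

Things in the scene. Friction and masses are not known exactly. Their poses are not given: they have to be found in the camera images.
- stand: jar filling stand, fixed: wood base 114 x 156 mm (46 mm of it in front of the axis), two steel posts at the back (its x = +55 mm), an aluminium deck with a wide steel funnel (hopper) on top. Origin on the table under the hopper's axis; z up. The port slide goes into its slot from the stand's +y side, moving to -y; the jar tray pulls out to the stand's -y side. Underside of deck and spout: 106 mm above the table
- hopper_rim (a point): centre of the hopper's mouth: rim radius 60 mm, 173 mm above the table; a cone leads down to a 41 mm throat at height 129 mm
- spout (a point): the hopper's axis at the level of the slide's mid-thickness in the slot, 120.5 mm above the table
- slot_mouth (a point): middle of the slot's mouth, on its floor, 118 mm above the table, 40 mm from the hopper's axis along the stand's +y. The slot is 60 mm wide and 7 mm high and ends at a stop 67 mm inside; an upturned lip over the mouth reaches 11 mm out and up to 132 mm high. Outside, the floor goes on 77 mm towards +y as an open tongue between rails 4.5 mm high, 60 mm apart, flared at the end
- slide_tab (a point): port slide, loose in the slot: steel plate 56 x 224 x 5 mm, long along its own y, z up, with an upright wooden tab in its middle to grip from above: 12 mm thick (own x), 36 mm long (own y), 28 mm high. This point: centre of the tab, 19 mm above the plate's underside (137 mm above the table in the slot). Fully home, the tab is 85 mm from the hopper's axis along the stand's +y
- wide_port (a point): centre (mid-thickness) of the slide's wide round port, 45 mm across, 85 mm from the tab along the slide's own +y; at the start this end sticks out of the slot
- small_port (a point): centre of the slide's small port, 10 mm across (too small for a nut), 85 mm from the tab along the slide's own -y; at the start this end is in the slot
- tray (a joint): pull-out jar tray of the stand: 0 fully home (jar seat under the spout), 0.13 fully pulled out along the stand's -y (m); light friction of about 1.5 N, stays where it is left
- tray_seat (a point): centre of the jar seat, on its floor (20 mm above the table): a square 66 x 66 mm inside a rim that stands 5 mm above the floor
- tray_knob (a point): tray knob: upright wooden knob 22 mm across at the outer end of the tray, 150 mm from the seat's centre; this point is 44 mm above the table, the knob's top at 62 mm, the tray's top at 20 mm
- jar_center (a point): open glass jar, loose, 60 mm across, 84 mm high, wall 3 mm, no lid; this point is its centre, half-way up; its z is up when it stands
- scoop_grip (a point): scoop, loose, nuts in it at the start: aluminium trough 110 mm long, 56 mm wide, 36 mm high, open at the nose, where the floor rises 5 mm as a low sill. This point: centre of its flat wooden handle (14 mm thick along own y, 28 mm high, 76 mm long), 30 mm above the scoop's underside. Own x points from nose to handle, z up. Nuts roll out when the nose is tipped some 40 degrees down
- scoop_nose (a point): middle of the scoop's nose edge, 7 mm above its underside, 150 mm from the handle's centre towards the scoop's own -x
- timer: kitchen timer, 70 mm across, 60 mm high, stands by; origin at its underside
- lemon_b: lemon, 72 x 57 x 58 mm, lies by the work; origin at its underside
- nut1_center (a point): hazelnut in its shell, a slightly pointed ball about 17 mm across, 10 g; starts in the scoop; this point is its centre
- nut2_center (a point): hazelnut in its shell, a slightly pointed ball about 17 mm across, 10 g; starts in the scoop; this point is its centre
- nut3_center (a point): hazelnut in its shell, a slightly pointed ball about 17 mm across, 10 g; starts in the scoop; this point is its centre
- nut4_center (a point): hazelnut in its shell, a slightly pointed ball about 17 mm across, 10 g; starts in the scoop; this point is its centre
- nut5_center (a point): hazelnut in its shell, a slightly pointed ball about 17 mm across, 10 g; may lie on the table at the start (or be absent); this point is its centre
- nut6_center (a point): hazelnut in its shell, a slightly pointed ball about 17 mm across, 10 g; may lie on the table at the start (or be absent); this point is its centre
- nut7_center (a point): hazelnut in its shell, a slightly pointed ball about 17 mm across, 10 g; may lie on the table at the start (or be absent); this point is its centre
- nut8_center (a point): hazelnut in its shell, a slightly pointed ball about 17 mm across, 10 g; may lie on the table at the start (or be absent); this point is its centre
There are look-alikes about, which are no part of the job. Leave any blue or purple look-alike of the part that bears jar_center alone.

How it is judged:
By the outcome, as a careful person would: the job done as asked, in the order asked, and still so for the second after the job is handed in, with the robot touching nothing.
Of nut5, nut6, nut7, nut8 only 1 to 3 are there at a start; the rules pass over those that are not, and their reading is None.
At some moment in a run one of scoop, slide may be knocked a few centimetres aside while the robot is not near it.
It also fails if it takes over 210 s, if anything falls off the work surface, if the arm or the gripper's body presses on something with over 40 N, if the wrist force passes 120 N, or if a joint passes its speed limit or range.

## Working session

There is one attempt and no reset: what is moved stays moved. The work goes in short steps, Python scripts to look and compute and a tool call to move; the robot and the scene stay as the last step left them, time stands still between calls to the robot, and variables do not carry over. Pictures are saved under pics/ and viewed, and the job is handed in when it is done.

Besides the shell and the picture viewer there is one more tool, called after "Request:" as name(argument=value, ...) on one line, values as JSON. step_arm: Moves the arm, as the interface text tells. Its arguments: {"type":"object","properties":{"targets":{"type":"array"},"squeeze":{"type":"number"}},"required":["targets"]}

```bash
ls; mkdir -p pics
cat > h.py <<'E'
import numpy as np, cv2
from scipy.spatial.transform import Rotation as Rn
from plant import robot
def snap(n,fn):
    c=robot.read_camera(n); cv2.imwrite('pics/'+fn+'.png',c['frame']); 
    np.savez('pics/'+fn+'.npz',**{k:np.array(c[k]) for k in ('frame','fx','fy','cx','cy','k1','R','t')}); return c
def load(fn):
    d=np.load('pics/'+fn+'.npz'); return {k:d[k] for k in d}
def ray(c,u,v):
    x=(u-c['cx'])/c['fx']; y=(v-c['cy'])/c['fy']
    a,b=x,y
    for _ in range(30):
        s=1+c['k1']*(a*a+b*b); a,b=x/s,y/s
    d=c['R'].T@np.array([a,b,1.]); o=-c['R'].T@c['t']; return o,d/np.linalg.norm(d)
def onz(c,u,v,z):
    o,d=ray(c,u,v); return o+d*(z-o[2])/d[2]
def proj(c,X):
    p=c['R']@np.array(X,float)+c['t']; a,b=p[0]/p[2],p[1]/p[2]; s=1+c['k1']*(a*a+b*b)
    return np.array([c['fx']*a*s+c['cx'],c['fy']*b*s+c['cy']])
def tri(l):
    A=np.zeros((3,3));B=np.zeros(3)
    for c,u,v in l:
        o,d=ray(c,u,v);P=np.eye(3)-np.outer(d,d);A+=P;B+=P@o
    return np.linalg.solve(A,B)
def st():
    s=robot.read_state(); R=Rn.from_rotvec(s['orientation'])
    return s,np.array(s['tool_pos']),R.as_matrix()
def delta(pos,yaw=None,Rt=None):
    """tool shift mm and turn to reach TCP pos with tool down, tool x axis at yaw"""
    s,p,R=st()
    if Rt is None:
        if yaw is None: Rt=R
        else:
            x=np.array([np.cos(yaw),np.sin(yaw),0]);z=np.array([0,0,-1.]);Rt=np.c_[x,np.cross(z,x),z]
    d=R.T@(np.array(pos)-p)*1000; w=Rn.from_matrix(R.T@Rt).as_rotvec()
    return d.round(1),w.round(3)
E
python3 - <<'E'
from h import *
for n in('scene','top','wrist'):
    c=snap(n,n+'0'); print(n,c['fx'],c['k1'],(-c['R'].T@c['t']).round(3),c['R'][2].round(2))
s,p,R=st();print(s);print(R.round(3))
E
```

```text
pics
scene 517.0971902070662 -0.08811869057435967 [-0.104  0.646  0.718] [ 0.58 -0.59 -0.56]
top 519.7316817245857 0.04515204242060066 [0.064 0.216 1.245] [ 0.36 -0.15 -0.92]
wrist 335.37020508364867 -0.05086825841515783 [ 0.283 -0.533  0.383] [-0.26 -0.1  -0.96]
{'t': 0.15, 'q': array([-1.29838915e+00,  1.30987405e-01,  1.48901606e+00,  2.21595344e-05,
        1.52304065e+00, -8.53874591e-02]), 'dq': array([ 1.33670386e-03, -1.64841819e-03, -2.97984098e-03,  5.33832589e-05,
        2.15154347e-03,  6.76825316e-04]), 'joint_torque': array([ 8.74942889e-04, -5.60477614e+01, -4.92332017e+01,  7.68356631e-02,
        3.06084403e-02, -1.13957315e-04]), 'tool_pos': array([ 0.2100458 , -0.56157658,  0.23183577]), 'orientation': array([-3.09003063e+00, -5.58770261e-01,  1.78190244e-04]), 'force': array([ 0.15792844, -0.94621472,  0.20006154]), 'wrist_torque': array([-0.03827161, -0.01465403, -0.03990797]), 'opening': 0.09284290782001971}
[[ 0.937  0.35  -0.   ]
 [ 0.35  -0.937  0.001]
 [ 0.    -0.001 -1.   ]]
```

View pics/scene0.png

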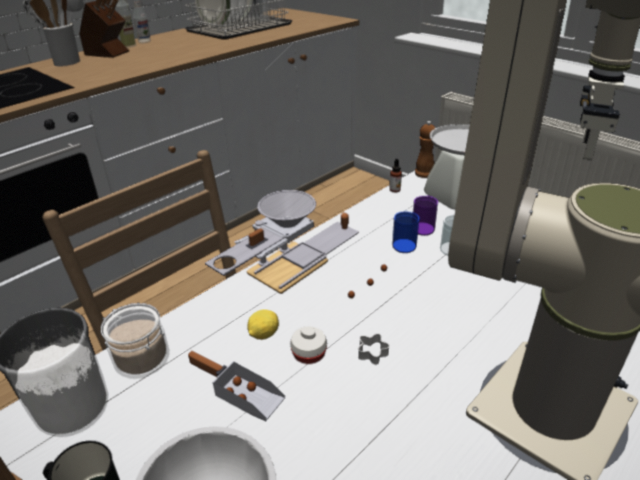

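View pics/top0.png

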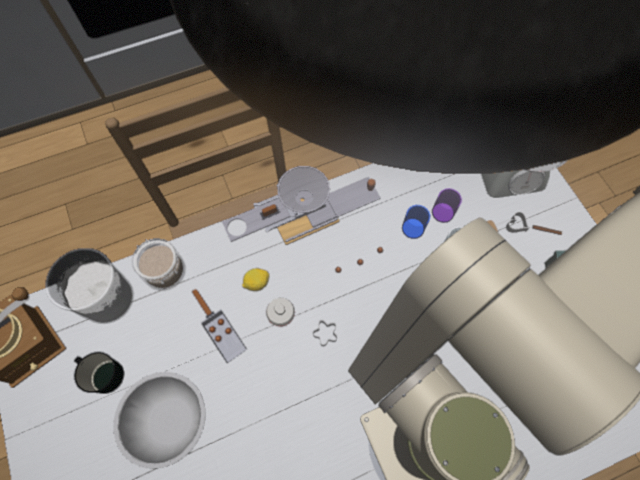

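View pics/wrist0.png

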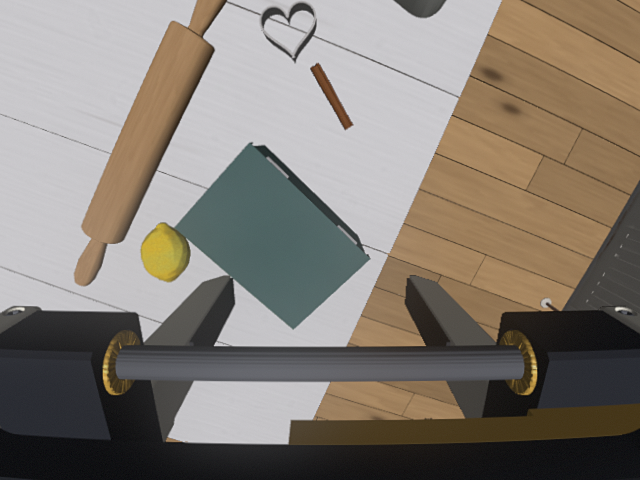

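Run:
```python
from h import *
c=load('scene0');t=load('top0')
f=c['frame']; a=cv2.resize(f[160:310,190:480],None,fx=2.7,fy=2.7,interpolation=cv2.INTER_CUBIC);cv2.imwrite('pics/z1.png',a)
f=t['frame']; a=cv2.resize(f[150:280,210:480],None,fx=2.9,fy=2.9,interpolation=cv2.INTER_CUBIC);cv2.imwrite('pics/z2.png',a)
for n,u,v,z in[('rim',303,190,.173),('tab',270,210,.151),('knob',371,183,.062),('nutA',338,270,.0085),('nutB',360,262,.0085),('nutC',380,250,.0085),('lemon',256,279,.03),('timer',280,311,.06),('nose',234,360,.007),('hand',202,303,.044)]:
    print(n,onz(t,u,v,z).round(3))
for n,u,v,z in[('rim',287,208,.173),('knob',345,215,.062),('nutA',351,294,.0085),('nutB',370,282,.0085),('nutC',384,267,.0085),('blue',404,245,.0),('clear',448,250,.0)]:
    print(n,onz(c,u,v,z).round(3))
```

```text
rim [0.603 0.031 0.173]
tab [0.596 0.118 0.151]
knob [ 0.607 -0.157  0.062]
nutA [0.441 0.009 0.008]
nutB [ 0.438 -0.05   0.008]
nutC [ 0.447 -0.111  0.008]
lemon [0.494 0.207 0.03 ]
timer [0.387 0.183 0.06 ]
nose [0.336 0.324 0.007]
hand [0.484 0.345 0.044]
rim [0.594 0.039 0.173]
knob [ 0.607 -0.156  0.062]
nutA [0.443 0.009 0.008]
nutB [ 0.439 -0.049  0.008]
nutC [ 0.45  -0.112  0.008]
blue [ 0.475 -0.223  0.   ]
clear [ 0.384 -0.277  0.   ]
```

View pics/z1.png

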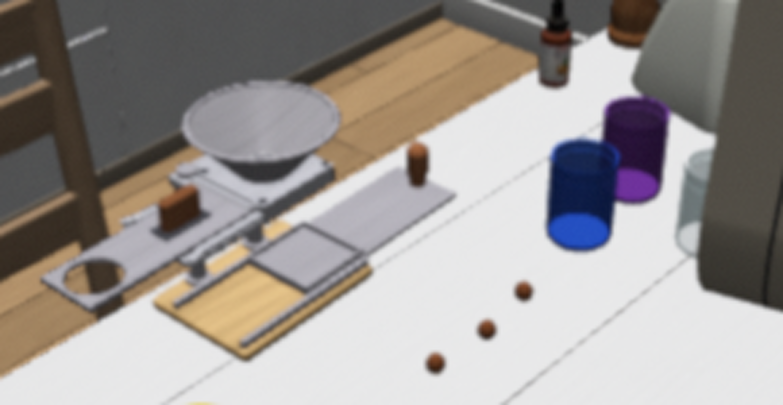

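View pics/z2.png

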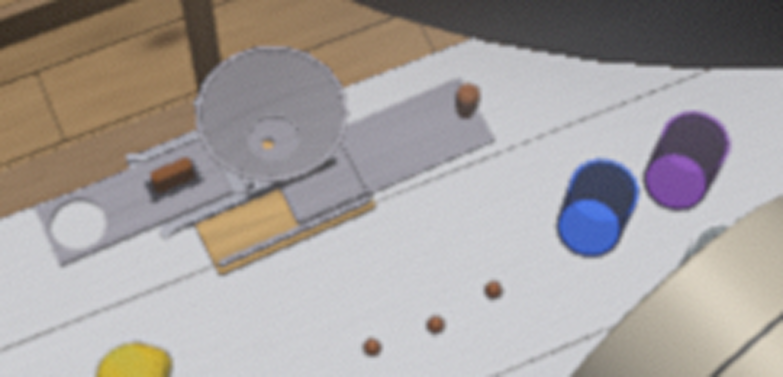

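Run:
```python
from h import *
print(delta([0.36,-0.29,0.28],np.radians(20.5)))
```

```text
(array([ 235.6, -201.9,  -47.8]), array([-0.001, -0.   ,  0.   ]))
```

Request:
step_arm(targets=[{"tx": 30, "ty": -25, "tz": -6}, {"tx": 30, "ty": -25, "tz": -6}, {"tx": 30, "ty": -25, "tz": -6}, {"tx": 30, "ty": -25, "tz": -6}, {"tx": 30, "ty": -25, "tz": -6}, {"tx": 30, "ty": -25, "tz": -6}, {"tx": 28, "ty": -25, "tz": -6}, {"tx": 27, "ty": -26, "tz": -6}, {"tx": 0}, {"tx": 0}])

```text
schema error: expected keys tx, ty, tz, ax, ay, az, grip
```

Run:
```python
from h import *
for n in('scene','top','wrist'): snap(n,n+'1')
s,p,R=st();print(s['t'],p.round(3),s['q'].round(3),s['force'].round(2))
a=np.hstack([load('scene1')['frame'],load('top1')['frame']]);cv2.imwrite('pics/st1.png',cv2.resize(a,(800,300)))
```

```text
0.3 [ 0.21  -0.562  0.232] [-1.298  0.131  1.489 -0.     1.523 -0.085] [0.34 0.64 0.47]
```

View pics/wrist1.png

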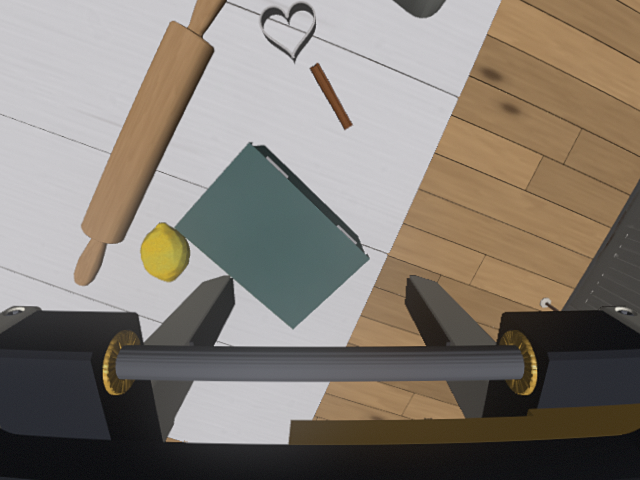

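View pics/top1.png

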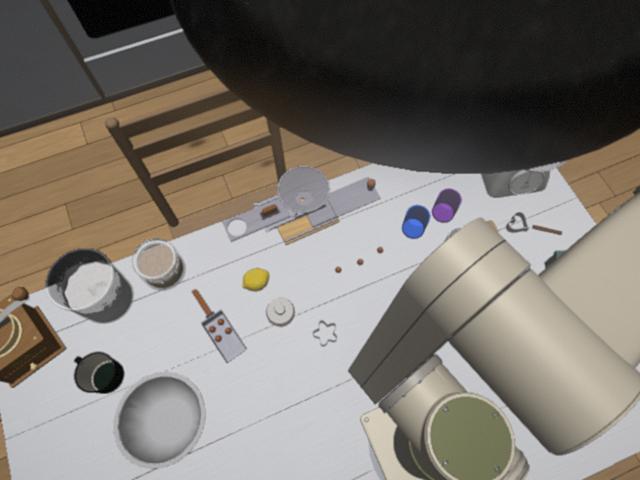

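View pics/scene1.png

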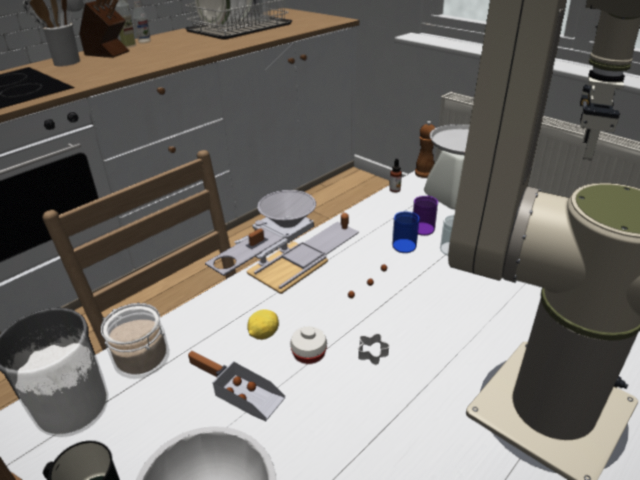

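Request:
step_arm(targets=[{"tx": 30, "ty": -25, "tz": -6, "ax": 0, "ay": 0, "az": 0, "grip": 0}, {"tx": 30, "ty": -25, "tz": -6, "ax": 0, "ay": 0, "az": 0, "grip": 0}, {"tx": 30, "ty": -25, "tz": -6, "ax": 0, "ay": 0, "az": 0, "grip": 0}, {"tx": 30, "ty": -25, "tz": -6, "ax": 0, "ay": 0, "az": 0, "grip": 0}, {"tx": 30, "ty": -25, "tz": -6, "ax": 0, "ay": 0, "az": 0, "grip": 0}, {"tx": 30, "ty": -25, "tz": -6, "ax": 0, "ay": 0, "az": 0, "grip": 0}, {"tx": 28, "ty": -25, "tz": -6, "ax": 0, "ay": 0, "az": 0, "grip": 0}, {"tx": 28, "ty": -25, "tz": -6, "ax": 0, "ay": 0, "az": 0, "grip": 0}, {"tx": 0, "ty": 0, "tz": 0, "ax": 0, "ay": 0, "az": 0, "grip": 0}])

```text
t: 1.2
tool_pos: [0.3632, -0.2891, 0.282]
orientation: [3.089, 0.565, 0.004]
force: [0.3, -0.4, 0.5]
opening: 0.0929
```

Run:
```python
from h import *
for n in('scene','top','wrist'): snap(n,n+'2')
s,p,R=st();print(s['t'],p.round(3),s['q'].round(3),s['force'].round(2))
```

```text
1.35 [ 0.361 -0.292  0.281] [-0.791 -0.258  1.774 -0.     1.626  0.422] [-0.04 -1.06  0.33]
```

View pics/wrist2.png

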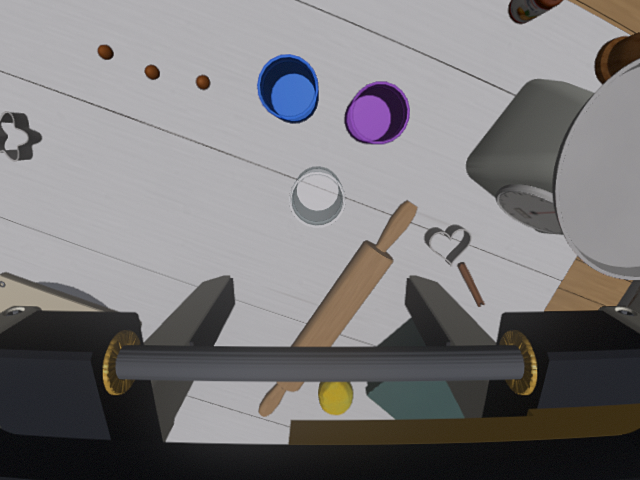

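View pics/scene2.png

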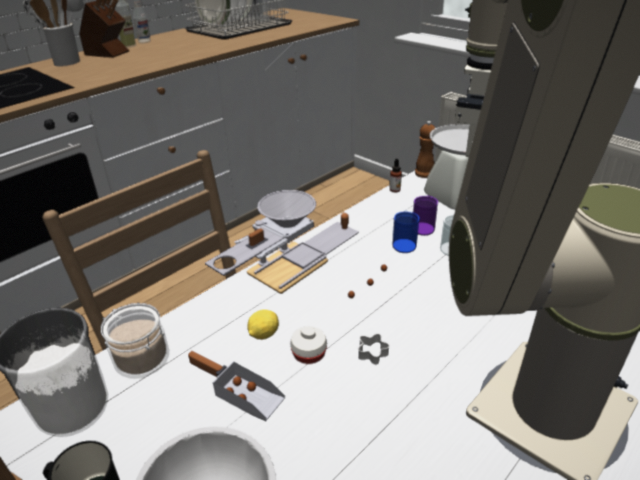

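Run:
```python
from h import *
c=load('wrist2'); f=c['frame']; cv2.imwrite('pics/z3.png',cv2.resize(f[150:245,270:370],None,fx=6,fy=6,interpolation=cv2.INTER_CUBIC))
print((-c['R'].T@c['t']).round(3))
```

```text
[ 0.435 -0.263  0.432]
```

View pics/z3.png

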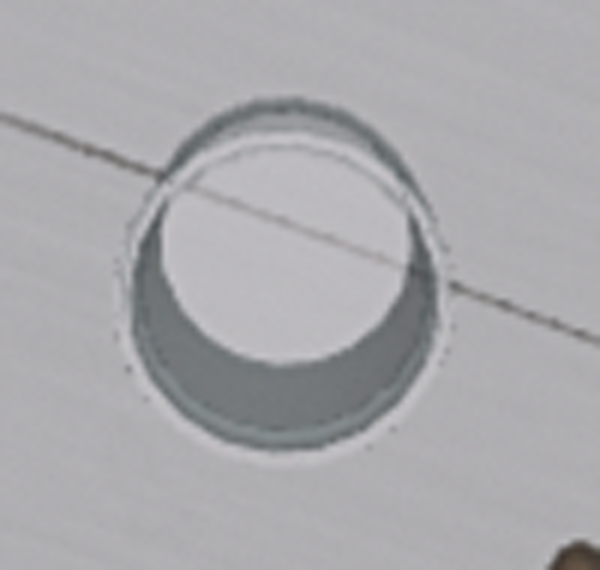

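Run:
```python
from h import *
c=load('wrist2')
print(onz(c,317.8,199.5,.084).round(4),onz(c,317.8,190.5,.003).round(4))
E=onz(c,317.8,199.5,.084)
print(delta([E[0],E[1],.062+.02],np.radians(31)))
for n,u,v in[('A',105,51.5),('B',152,72),('C',203,82)]: print(n,onz(c,u,v,.0085).round(4))
```

```text
[ 0.3792 -0.2823  0.084 ] [ 0.3771 -0.2827  0.003 ]
(array([ 20.6,  -3.1, 198.6]), array([ 0.   ,  0.   , -0.183]))
A [0.4443 0.0091 0.0085]
B [ 0.4408 -0.0502  0.0085]
C [ 0.4506 -0.1107  0.0085]
```

```bash
cat >> h.py <<'E'
def plan(pos,yaw=None,n=None,Rt=None):
    """print equal per-row increments (tool moves and turns together) to reach pose"""
    s,p,R=st()
    if Rt is None:
        if yaw is None: Rt=R
        else:
            x=np.array([np.cos(yaw),np.sin(yaw),0]);z=np.array([0,0,-1.]);Rt=np.c_[x,np.cross(z,x),z]
    w=Rn.from_matrix(R.T@Rt).as_rotvec(); D=np.array(pos)-p
    if n is None: n=int(max(np.ceil(np.linalg.norm(D)/.045),np.ceil(np.linalg.norm(w)/.145)))
    print('n',n,'turn/row',(w/n).round(4)); 
    for i in range(n):
        Ri=R@Rn.from_rotvec(w*i/n).as_matrix(); print((Ri.T@D/n*1000).round(1).tolist())
E
python3 - <<'E'
from h import *
plan([.60,-.17,.28],np.pi/2)
E
```

```text
n 9 turn/row [ 0.000e+00  1.000e-04 -1.347e-01]
[29.6, -3.4, 0.1]
[29.8, 0.6, 0.1]
[29.5, 4.6, 0.1]
[28.6, 8.5, 0.1]
[27.2, 12.3, 0.1]
[25.3, 15.8, 0.1]
[22.9, 19.1, 0.1]
[20.2, 22.0, 0.1]
[17.0, 24.5, 0.1]
```

Request:
step_arm(targets=[{"tx": 30, "ty": -3, "tz": 0, "ax": 0, "ay": 0, "az": -0.135, "grip": 0}, {"tx": 30, "ty": 1, "tz": 0, "ax": 0, "ay": 0, "az": -0.135, "grip": 0}, {"tx": 30, "ty": 5, "tz": 0, "ax": 0, "ay": 0, "az": -0.135, "grip": 0}, {"tx": 29, "ty": 8, "tz": 0, "ax": 0, "ay": 0, "az": -0.135, "grip": 0}, {"tx": 27, "ty": 12, "tz": 0, "ax": 0, "ay": 0, "az": -0.135, "grip": 0}, {"tx": 25, "ty": 16, "tz": 0, "ax": 0, "ay": 0, "az": -0.135, "grip": 0}, {"tx": 23, "ty": 19, "tz": 0, "ax": 0, "ay": 0, "az": -0.135, "grip": 0}, {"tx": 20, "ty": 22, "tz": 0, "ax": 0, "ay": 0, "az": -0.135, "grip": 0}, {"tx": 17, "ty": 24, "tz": 0, "ax": 0, "ay": 0, "az": -0.135, "grip": 0}, {"tx": 0, "ty": 0, "tz": 0, "ax": 0, "ay": 0, "az": 0, "grip": 0}, {"tx": 0, "ty": 0, "tz": 0, "ax": 0, "ay": 0, "az": 0, "grip": 0}])

```text
t: 2.45
tool_pos: [0.6002, -0.171, 0.2794]
orientation: [-2.221, -2.219, 0.002]
force: [-1.0, -0.4, -0.6]
opening: 0.093
```

Run:
```python
from h import *
for n in('scene','top','wrist'): snap(n,n+'3')
s,p,R=st();print(s['t'],p.round(3),s['q'].round(3),s['force'].round(2));print(R.round(3))
```

```text
2.6 [ 0.6   -0.171  0.281] [-0.36   0.18   1.347 -0.     1.615 -0.359] [-0.98 -0.43  0.56]
[[ 0.001  1.    -0.   ]
 [ 1.    -0.001 -0.   ]
 [-0.    -0.    -1.   ]]
```

View pics/wrist3.png

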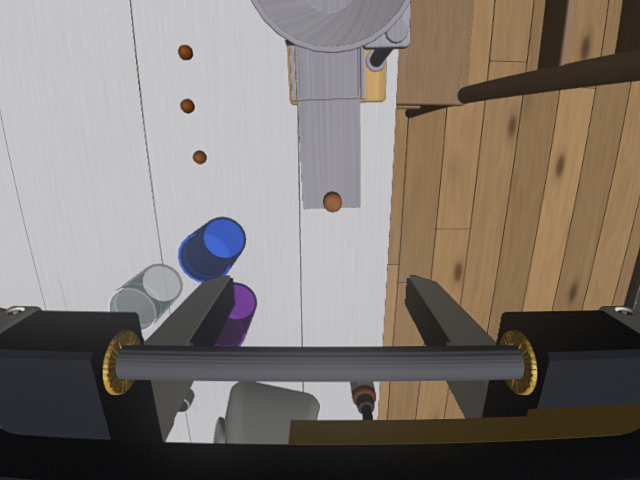

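View pics/scene3.png

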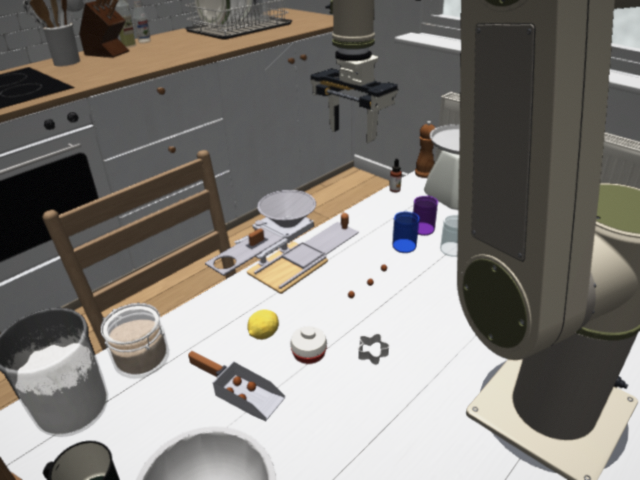

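View pics/top3.png

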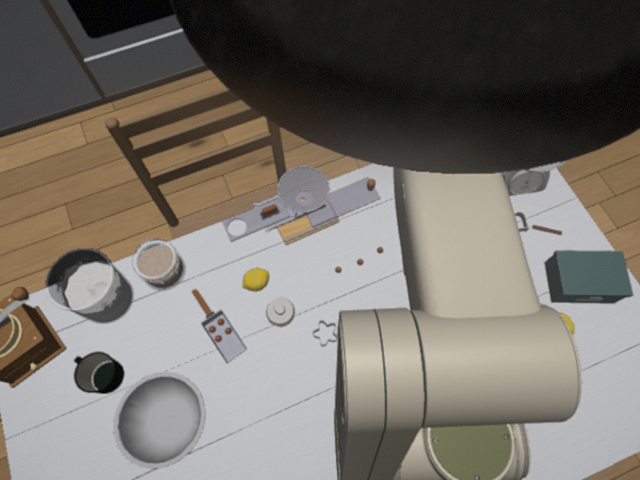

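Run:
```python
from h import *
c=load('wrist3'); f=c['frame']; cv2.imwrite('pics/z4.png',cv2.resize(f[80:230,270:420],None,fx=4,fy=4,interpolation=cv2.INTER_CUBIC))
f=load('scene3')['frame'];cv2.imwrite('pics/z5.png',cv2.resize(f[185:295,200:365],None,fx=4.8,fy=4.8,interpolation=cv2.INTER_CUBIC))
```

```text
(no output)
```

View pics/z4.png

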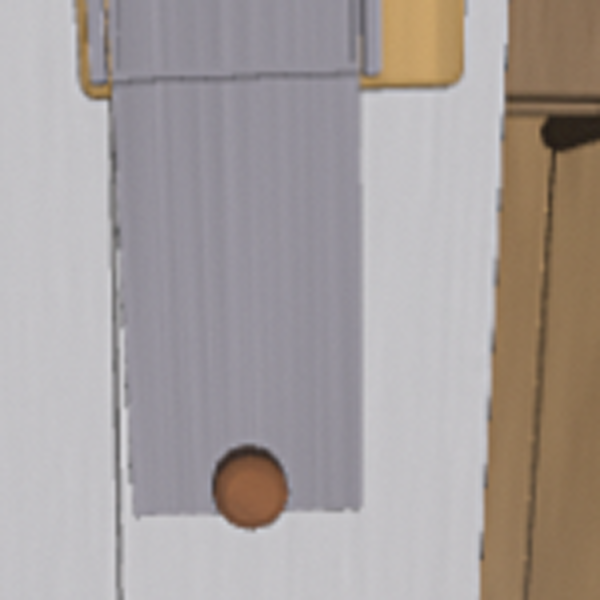

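View pics/z5.png

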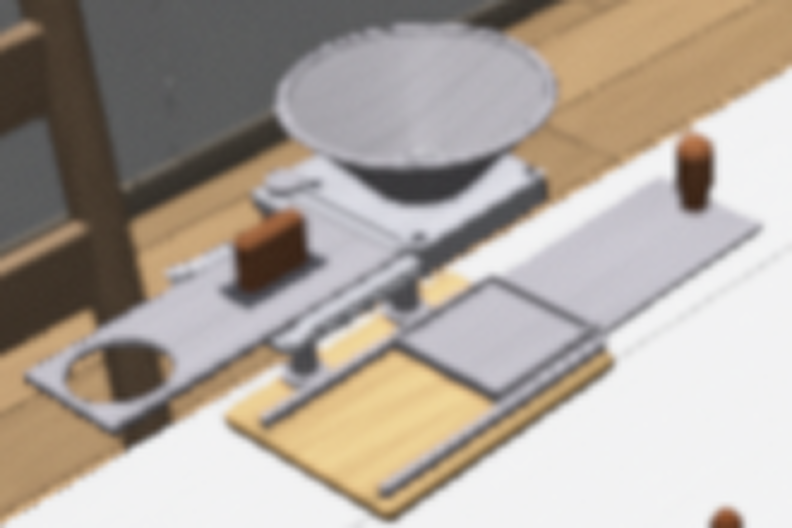

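Run:
```python
from h import *
c=load('wrist3')
k=onz(c,332.5,202.5,.062)
P=[onz(c,u,v,.02) for u,v in[(304.2,208.7),(360.2,207),(360.2,98.7),(297.5,101)]]
P.append(onz(c,297.5,100,.025));P.append(onz(c,359.5,99,.025))
print(k.round(4));[print(x.round(4)) for x in P]
for a,b in((0,3),(1,2)):
  d=P[b]-P[a];print('yaw off',np.degrees(np.arctan2(-d[0],d[1])))
d=P[1]-P[0];print(np.degrees(np.arctan2(d[1],d[0])))
# hopper rim ellipse in scene & top
t=load('top3');s=load('scene3')
```

```text
[ 0.6146 -0.158   0.062 ]
[ 0.581  -0.1732  0.02  ]
[ 0.6508 -0.1711  0.02  ]
[ 0.6469 -0.0445  0.02  ]
[ 0.5748 -0.047   0.02  ]
[ 0.5751 -0.0465  0.025 ]
[ 0.6456 -0.0454  0.025 ]
yaw off 2.8095301790903897
yaw off 1.7387380930036156
1.7663497600989848
```

```bash
cat >> h.py <<'E'
from scipy.optimize import least_squares
def ring(c,x,y,z,r):
    a=np.linspace(0,2*np.pi,181); return np.array([proj(c,[x+r*np.cos(t),y+r*np.sin(t),z]) for t in a])
def fitring(obs,z,r,x0):
    def f(p):
        e=[]
        for c,l,ri,to,bo in obs:
            q=ring(c,p[0],p[1],z,r); e+=[q[:,0].min()-l,q[:,0].max()-ri,q[:,1].min()-to,q[:,1].max()-bo]
        return e
    s=least_squares(f,x0,diff_step=1e-4); return s.x,np.array(s.fun)
E
python3 - <<'E'
from h import *
t=load('top3');s=load('scene3')
S=(s,257.7,315.6,189.6,219.4);T=(t,277.9,329,166.2,213.1)
for o in([S],[T],[S,T]): print(fitring(o,.173,.06,[.6,.035]))
E
```

```text
(array([0.60710062, 0.02790635]), array([ 0.28946828, -0.28725631,  0.48702608, -0.35611589]))
(array([0.60393603, 0.02930104]), array([-0.26301885,  0.26319427,  0.55266974, -0.52368521]))
(array([0.60506527, 0.02912272]), array([ 4.76250782e-01,  9.38074048e-04,  9.84760530e-01,  2.44033317e-01,
       -3.71206137e-01,  1.37120988e-01,  1.45695463e-01, -9.62201209e-01]))
```

Request:
step_arm(targets=[{"tx": 6, "ty": 7, "tz": 40, "ax": 0, "ay": 0, "az": -0.042, "grip": 0}, {"tx": 7, "ty": 7.5, "tz": 40, "ax": 0, "ay": 0, "az": 0, "grip": 0}, {"tx": 0, "ty": 0, "tz": 40, "ax": 0, "ay": 0, "az": 0, "grip": 0}, {"tx": 0, "ty": 0, "tz": 40, "ax": 0, "ay": 0, "az": 0, "grip": 0}, {"tx": 0, "ty": 0, "tz": 40, "ax": 0, "ay": 0, "az": 0, "grip": 60}, {"tx": 0, "ty": 0, "tz": 36, "ax": 0, "ay": 0, "az": 0, "grip": 100}, {"tx": 0, "ty": 0, "tz": 0, "ax": 0, "ay": 0, "az": 0, "grip": 255}, {"tx": 0, "ty": 0, "tz": 0, "ax": 0, "ay": 0, "az": 0, "grip": 255}, {"tx": 0, "ty": 0, "tz": 0, "ax": 0, "ay": 0, "az": 0, "grip": 255}, {"tx": 0, "ty": 0, "tz": 0, "ax": 0, "ay": 0, "az": 0, "grip": 255}, {"tx": 0, "ty": 0, "tz": 0, "ax": 0, "ay": 0, "az": 0, "grip": 255}], squeeze=20)

```text
t: 3.7
tool_pos: [0.6163, -0.157, 0.047]
orientation: [2.17, 2.267, 0.002]
force: [-0.7, -0.5, 0.3]
opening: 0.0417
```

Request:
step_arm(targets=[{"tx": 0, "ty": 0, "tz": 0, "ax": 0, "ay": 0, "az": 0, "grip": 255}, {"tx": 0, "ty": 0, "tz": 0, "ax": 0, "ay": 0, "az": 0, "grip": 255}, {"tx": 0, "ty": 0, "tz": 0, "ax": 0, "ay": 0, "az": 0, "grip": 255}, {"tx": 0, "ty": 0, "tz": 0, "ax": 0, "ay": 0, "az": 0, "grip": 255}])

```text
t: 4.1
tool_pos: [0.614, -0.1565, 0.0449]
orientation: [-2.171, -2.269, 0.002]
force: [-5.8, -0.6, 6.0]
opening: 0.0205
```

Request:
step_arm(targets=[{"tx": -10, "ty": 0, "tz": 0, "ax": 0, "ay": 0, "az": 0, "grip": 255}, {"tx": -15, "ty": 0, "tz": 0, "ax": 0, "ay": 0, "az": 0, "grip": 255}, {"tx": -15, "ty": 0, "tz": 0, "ax": 0, "ay": 0, "az": 0, "grip": 255}, {"tx": -15, "ty": 0, "tz": 0, "ax": 0, "ay": 0, "az": 0, "grip": 255}, {"tx": -15, "ty": 0, "tz": 0, "ax": 0, "ay": 0, "az": 0, "grip": 255}, {"tx": -10, "ty": 0, "tz": 0, "ax": 0, "ay": 0, "az": 0, "grip": 255}, {"tx": -8, "ty": 0, "tz": 0, "ax": 0, "ay": 0, "az": 0, "grip": 255}, {"tx": 0, "ty": 0, "tz": 0, "ax": 0, "ay": 0, "az": 0, "grip": 255}, {"tx": 0, "ty": 0, "tz": 0, "ax": 0, "ay": 0, "az": 0, "grip": 255}])

```text
t: 5.0
tool_pos: [0.6171, -0.2455, 0.0449]
orientation: [-2.172, -2.267, 0.004]
force: [-8.7, -1.9, 6.7]
opening: 0.0206
```

Request:
step_arm(targets=[{"tx": 0, "ty": 0, "tz": 0, "ax": 0, "ay": 0, "az": 0, "grip": 100}, {"tx": 0, "ty": 0, "tz": 0, "ax": 0, "ay": 0, "az": 0, "grip": 60}, {"tx": 0, "ty": 0, "tz": 0, "ax": 0, "ay": 0, "az": 0, "grip": 0}, {"tx": 0, "ty": 0, "tz": -20, "ax": 0, "ay": 0, "az": 0, "grip": 0}, {"tx": 0, "ty": 0, "tz": -40, "ax": 0, "ay": 0, "az": 0, "grip": 0}, {"tx": 0, "ty": 0, "tz": -40, "ax": 0, "ay": 0, "az": 0, "grip": 0}, {"tx": 0, "ty": 0, "tz": -40, "ax": 0, "ay": 0, "az": 0, "grip": 0}, {"tx": 0, "ty": 0, "tz": -40, "ax": 0, "ay": 0, "az": 0, "grip": 0}, {"tx": 0, "ty": 0, "tz": -40, "ax": 0, "ay": 0, "az": 0, "grip": 0}, {"tx": 0, "ty": 0, "tz": 0, "ax": 0, "ay": 0, "az": 0, "grip": 0}, {"tx": 0, "ty": 0, "tz": 0, "ax": 0, "ay": 0, "az": 0, "grip": 0}])

```text
t: 6.1
tool_pos: [0.6196, -0.2445, 0.2664]
orientation: [2.169, 2.268, 0.002]
force: [-0.2, 0.5, -1.0]
opening: 0.0927
```

Run:
```python
from h import *
for n in('scene','wrist'): snap(n,n+'4')
s,p,R=st();print(s['t'],p.round(3),s['q'].round(3),s['force'].round(2))
f=load('wrist4')['frame'];cv2.imwrite('pics/z6.png',cv2.resize(f[0:260,220:460],None,fx=2.3,fy=2.3,interpolation=cv2.INTER_CUBIC))
f=load('scene4')['frame'];cv2.imwrite('pics/z7.png',cv2.resize(f[175:325,190:440],None,fx=3.2,fy=3.2,interpolation=cv2.INTER_CUBIC))
```

```text
6.2 [ 0.618 -0.244  0.263] [-0.453  0.298  1.242  0.     1.604 -0.497] [-0.46  0.22 -1.36]
```

View pics/z6.png

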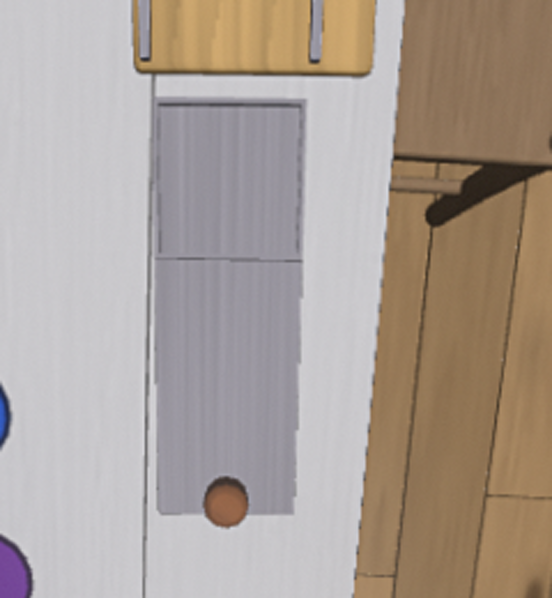

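View pics/z7.png

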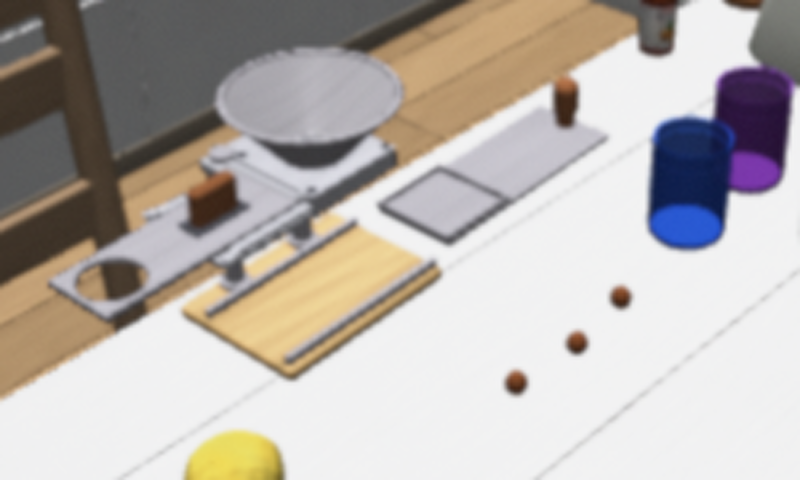

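Run:
```python
from h import *
c=load('wrist4')
P=[onz(c,220+u/2.3,v/2.3,.025) for u,v in[(156,100),(305,99),(155,259),(302,260)]]
[print(x.round(4)) for x in P]; print('seat',np.mean(P,0).round(4)); k=onz(c,220+226/2.3,503/2.3,.062);print('knob',k.round(4))
d=k-np.mean(P,0);print(np.hypot(*d[:2]),np.degrees(np.arctan2(d[0],-d[1])))
d=(P[0]+P[1]-P[2]-P[3]);print(np.degrees(np.arctan2(-d[0],d[1])))
plan([.379,-.2825,.20],np.radians(31))
```

```text
[ 0.5778 -0.0662  0.025 ]
[ 0.646  -0.0627  0.025 ]
[ 0.579 -0.136  0.025]
[ 0.6494 -0.1332  0.025 ]
seat [ 0.6131 -0.0995  0.025 ]
knob [ 0.6181 -0.2457  0.062 ]
0.14625412912958952 1.9564287313733109
1.8541008081681178
n 8 turn/row [-0.0003  0.      0.1342]
[-3.5, -30.1, 7.9]
[-7.5, -29.3, 7.9]
[-11.3, -28.1, 7.9]
[-15.0, -26.3, 7.9]
[-18.4, -24.1, 7.9]
[-21.4, -21.4, 7.9]
[-24.1, -18.3, 7.9]
[-26.3, -14.9, 7.9]
```

Request:
step_arm(targets=[{"tx": -3.5, "ty": -30, "tz": 8, "ax": 0, "ay": 0, "az": 0.134, "grip": 0}, {"tx": -7.5, "ty": -29, "tz": 8, "ax": 0, "ay": 0, "az": 0.134, "grip": 0}, {"tx": -11.5, "ty": -28, "tz": 8, "ax": 0, "ay": 0, "az": 0.134, "grip": 0}, {"tx": -15, "ty": -26.5, "tz": 8, "ax": 0, "ay": 0, "az": 0.134, "grip": 0}, {"tx": -18.5, "ty": -24, "tz": 8, "ax": 0, "ay": 0, "az": 0.134, "grip": 0}, {"tx": -21.5, "ty": -21.5, "tz": 8, "ax": 0, "ay": 0, "az": 0.134, "grip": 0}, {"tx": -24, "ty": -18.5, "tz": 8, "ax": 0, "ay": 0, "az": 0.134, "grip": 0}, {"tx": -26.5, "ty": -15, "tz": 8, "ax": 0, "ay": 0, "az": 0.134, "grip": 0}, {"tx": 0, "ty": 0, "tz": 0, "ax": 0, "ay": 0, "az": 0, "grip": 0}, {"tx": 0, "ty": 0, "tz": 0, "ax": 0, "ay": 0, "az": 0, "grip": 0}])

```text
t: 7.2
tool_pos: [0.3787, -0.2827, 0.1992]
orientation: [-3.024, -0.842, 0.001]
force: [-0.2, 0.2, -0.4]
opening: 0.0931
```

Run:
```python
from h import *
snap('wrist','w5')
s,p,R=st();print(s['t'],p.round(4),delta([.379,-.2825,.068],np.radians(31)))
```

```text
7.25 [ 0.3795 -0.2828  0.1999] (array([ -0.3,  -0.4, 131.9]), array([-0.001, -0.   ,  0.003]))
```

View pics/w5.png

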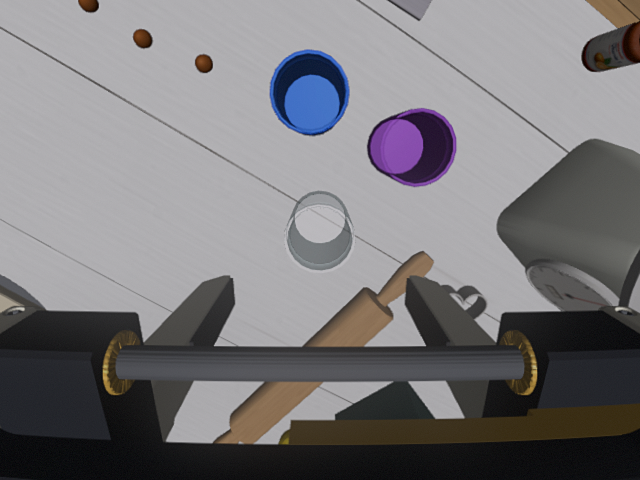

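Request:
step_arm(targets=[{"tx": 0, "ty": 0, "tz": 35, "ax": 0, "ay": 0, "az": 0, "grip": 0}, {"tx": 0, "ty": 0, "tz": 35, "ax": 0, "ay": 0, "az": 0, "grip": 0}, {"tx": 0, "ty": 0, "tz": 32, "ax": 0, "ay": 0, "az": 0, "grip": 0}, {"tx": 0, "ty": 0, "tz": 30, "ax": 0, "ay": 0, "az": 0, "grip": 0}, {"tx": 0, "ty": 0, "tz": 0, "ax": 0, "ay": 0, "az": 0, "grip": 120}, {"tx": 0, "ty": 0, "tz": 0, "ax": 0, "ay": 0, "az": 0, "grip": 200}, {"tx": 0, "ty": 0, "tz": 0, "ax": 0, "ay": 0, "az": 0, "grip": 255}, {"tx": 0, "ty": 0, "tz": 0, "ax": 0, "ay": 0, "az": 0, "grip": 255}, {"tx": 0, "ty": 0, "tz": 0, "ax": 0, "ay": 0, "az": 0, "grip": 255}, {"tx": 0, "ty": 0, "tz": 0, "ax": 0, "ay": 0, "az": 0, "grip": 255}], squeeze=20)

```text
t: 8.25
tool_pos: [0.3804, -0.2838, 0.0702]
orientation: [3.025, 0.842, 0.003]
force: [-0.3, 2.9, 6.9]
opening: 0.0588
```

Run:
```python
from h import *
s,p,R=st();print(s['t'],p.round(4),s['opening'],s['force'])
```

```text
8.25 [ 0.3804 -0.2838  0.0702] 0.05882910757841938 [-0.29509366  2.87079896  6.94229545]
```

Request:
step_arm(targets=[{"tx": 0, "ty": 0, "tz": -15, "ax": 0, "ay": 0, "az": 0, "grip": 255}, {"tx": 0, "ty": 0, "tz": -35, "ax": 0, "ay": 0, "az": 0, "grip": 255}, {"tx": 0, "ty": 0, "tz": -40, "ax": 0, "ay": 0, "az": 0, "grip": 255}, {"tx": 0, "ty": 0, "tz": -40, "ax": 0, "ay": 0, "az": 0, "grip": 255}, {"tx": 0, "ty": 0, "tz": 0, "ax": 0, "ay": 0, "az": 0, "grip": 255}])

```text
t: 8.75
tool_pos: [0.3821, -0.2857, 0.2058]
orientation: [3.017, 0.84, 0.009]
force: [0.8, -0.7, -0.9]
opening: 0.0586
```

Run:
```python
from h import *
s,p,R=st();print(s['t'],p.round(4),s['opening'],s['force'])
plan([.613,-.098,.20],np.radians(92),n=10)
```

```text
8.75 [ 0.3821 -0.2857  0.2058] 0.05863106478547352 [ 0.84976658 -0.68081927 -0.94327624]
n 10 turn/row [ 0.0012  0.0003 -0.1063]
[29.5, -4.2, 0.6]
[29.7, -1.0, 0.6]
[29.7, 2.2, 0.6]
[29.3, 5.3, 0.7]
[28.6, 8.4, 0.7]
[27.5, 11.4, 0.6]
[26.1, 14.2, 0.6]
[24.5, 16.9, 0.6]
[22.6, 19.4, 0.6]
[20.4, 21.7, 0.6]
```

Request:
step_arm(targets=[{"tx": 29.5, "ty": -4, "tz": 0.5, "ax": 0, "ay": 0, "az": -0.106, "grip": 255}, {"tx": 29.5, "ty": -1, "tz": 0.5, "ax": 0, "ay": 0, "az": -0.106, "grip": 255}, {"tx": 29.5, "ty": 2, "tz": 0.5, "ax": 0, "ay": 0, "az": -0.106, "grip": 255}, {"tx": 29.5, "ty": 5.5, "tz": 0.5, "ax": 0, "ay": 0, "az": -0.106, "grip": 255}, {"tx": 28.5, "ty": 8.5, "tz": 0.5, "ax": 0, "ay": 0, "az": -0.106, "grip": 255}, {"tx": 27.5, "ty": 11.5, "tz": 0.5, "ax": 0, "ay": 0, "az": -0.106, "grip": 255}, {"tx": 26, "ty": 14, "tz": 0.5, "ax": 0, "ay": 0, "az": -0.106, "grip": 255}, {"tx": 24.5, "ty": 17, "tz": 0.5, "ax": 0, "ay": 0, "az": -0.106, "grip": 255}, {"tx": 22.5, "ty": 19.5, "tz": 0.5, "ax": 0, "ay": 0, "az": -0.106, "grip": 255}, {"tx": 20.5, "ty": 21.5, "tz": 0.5, "ax": 0, "ay": 0, "az": -0.106, "grip": 255}, {"tx": 0, "ty": 0, "tz": 0, "ax": 0, "ay": 0, "az": 0, "grip": 255}, {"tx": 0, "ty": 0, "tz": 0, "ax": 0, "ay": 0, "az": 0, "grip": 255}])

```text
t: 9.95
tool_pos: [0.6102, -0.0957, 0.1925]
orientation: [-2.185, -2.256, 0.002]
force: [-0.9, -0.7, -1.2]
opening: 0.0583
```

Run:
```python
from h import *
for n in('scene','wrist','top'): snap(n,n+'6')
s,p,R=st();print(s['t'],p.round(4),s['opening'],s['force']); print(delta([.613,-.098,.20],np.radians(92)))
```

```text
10.1 [ 0.6098 -0.0969  0.1933] 0.058228141306088506 [ 0.03093265 -0.40988193 -1.05583153]
(array([-1.2,  3.2, -6.7]), array([-0.001,  0.   , -0.005]))
```

View pics/wrist6.png

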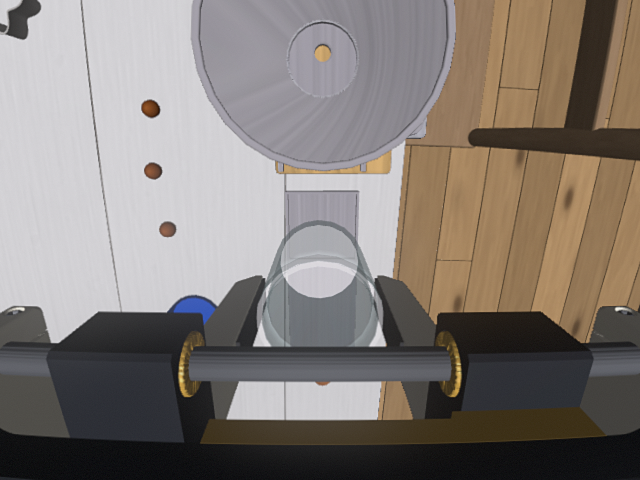

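View pics/scene6.png

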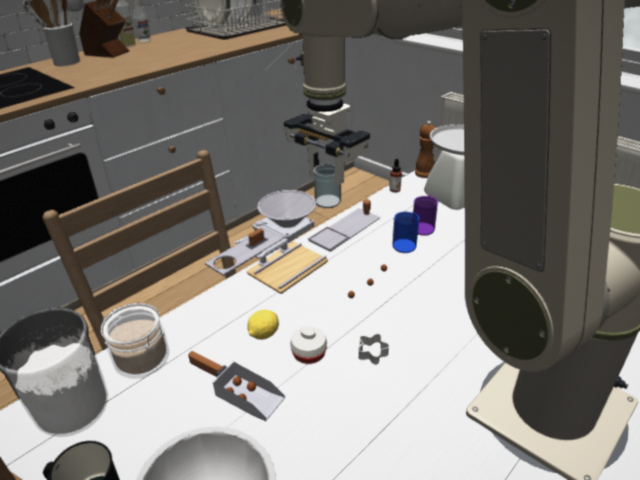

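Run:
```python
from h import *
c=load('wrist6')
print(onz(c,322.5,53,.123).round(4), onz(c,322,60,.129).round(4))
# seat far edge outer line at v~191, corners
for u,v in((286.5,192),(358,191)): print(onz(c,u,v,.025).round(4))
# rim bottom y at 168
print(onz(c,323,167,.173).round(4),onz(c,192,30,.173),onz(c,455,30,.173))
```

```text
[0.6079 0.0344 0.123 ] [0.6077 0.0292 0.129 ]
[ 0.5777 -0.0649  0.025 ]
[ 0.6458 -0.0617  0.025 ]
[ 0.61   -0.0296  0.173 ] [0.54733031 0.03132943 0.173     ] [0.66874223 0.03527251 0.173     ]
```

Request:
step_arm(targets=[{"tx": -1.5, "ty": 3.2, "tz": 30, "ax": 0, "ay": 0, "az": 0, "grip": 255}, {"tx": 0, "ty": 0, "tz": 30, "ax": 0, "ay": 0, "az": 0, "grip": 255}, {"tx": 0, "ty": 0, "tz": 20, "ax": 0, "ay": 0, "az": 0, "grip": 255}, {"tx": 0, "ty": 0, "tz": 10, "ax": 0, "ay": 0, "az": 0, "grip": 255}, {"tx": 0, "ty": 0, "tz": 5, "ax": 0, "ay": 0, "az": 0, "grip": 255}, {"tx": 0, "ty": 0, "tz": 0, "ax": 0, "ay": 0, "az": 0, "grip": 255}, {"tx": 0, "ty": 0, "tz": 0, "ax": 0, "ay": 0, "az": 0, "grip": 255}])

```text
t: 10.8
tool_pos: [0.6146, -0.098, 0.1002]
orientation: [2.185, 2.255, 0.002]
force: [0.7, -0.6, -2.1]
opening: 0.0584
```

Run:
```python
from h import *
for n in('scene','wrist'): snap(n,n+'7')
s,p,R=st();print(s['t'],p.round(4),s['opening'],s['force'])
f=load('wrist7')['frame'];cv2.imwrite('pics/z8.png',cv2.resize(f[150:400,200:440],None,fx=2.3,fy=2.3,interpolation=cv2.INTER_CUBIC))
f=load('scene7')['frame'];cv2.imwrite('pics/z9.png',cv2.resize(f[175:275,250:400],None,fx=5,fy=5,interpolation=cv2.INTER_CUBIC))
```

```text
10.9 [ 0.6147 -0.0978  0.1002] 0.058452660542048104 [-0.91909685 -0.08810655 -1.21610975]
```

View pics/z8.png

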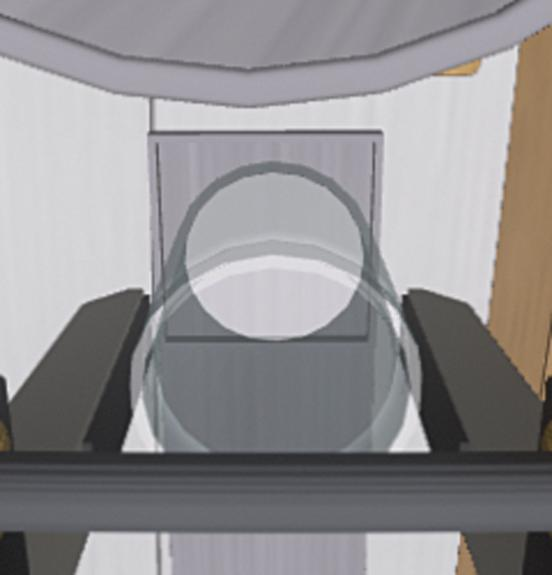

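View pics/z9.png

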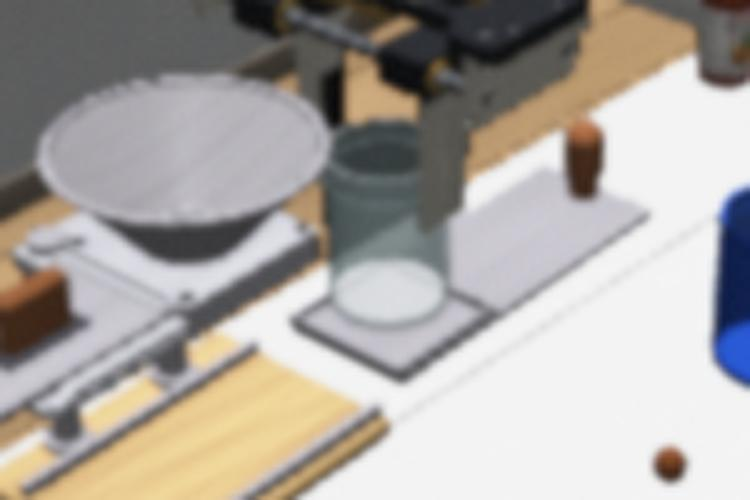

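Run:
```python
from h import *
c=load('wrist7')
g=lambda u,v,z: onz(c,200+u/2.3,150+v/2.3,z).round(4)
print('jar inner floor c',g(275.5,251,.033), 'r',(g(365,251,.033)-g(186,251,.033))/2,(g(275,340,.033)-g(275,165,.033))/2)
print('outer TL,TR',g(150,131,.025),g(382,131,.025)); print('near line',g(165,338,.02),g(165,338,.025),g(368,338,.025))
print('outer L/R mid',g(153,250,.025),g(379,250,.025))
```

```text
jar inner floor c [ 0.6156 -0.0973  0.033 ] r [0.02695 0.00085 0.     ] [ 0.0009 -0.028   0.    ]
outer TL,TR [ 0.577  -0.0634  0.025 ] [ 0.6463 -0.0612  0.025 ]
near line [ 0.5803 -0.1337  0.02  ] [ 0.581  -0.1312  0.025 ] [ 0.6466 -0.1291  0.025 ]
outer L/R mid [ 0.5775 -0.1011  0.025 ] [ 0.648  -0.0988  0.025 ]
```

Request:
step_arm(targets=[{"tx": 0, "ty": -2.5, "tz": 0, "ax": 0, "ay": 0, "az": 0, "grip": 255}, {"tx": 0, "ty": 0, "tz": 4, "ax": 0, "ay": 0, "az": 0, "grip": 255}, {"tx": 0, "ty": 0, "tz": 4, "ax": 0, "ay": 0, "az": 0, "grip": 255}, {"tx": 0, "ty": 0, "tz": 2, "ax": 0, "ay": 0, "az": 0, "grip": 255}, {"tx": 0, "ty": 0, "tz": 0, "ax": 0, "ay": 0, "az": 0, "grip": 255}, {"tx": 0, "ty": 0, "tz": 0, "ax": 0, "ay": 0, "az": 0, "grip": 255}])

```text
t: 11.5
tool_pos: [0.6112, -0.0978, 0.0899]
orientation: [2.186, 2.257, -0.001]
force: [-6.2, 1.1, 10.6]
opening: 0.0584
```

Run:
```python
from h import *
for n in('scene','wrist'): snap(n,n+'8')
s,p,R=st();print(s['t'],p.round(4),s['opening'],s['force'])
f=load('wrist8')['frame'];cv2.imwrite('pics/z8.png',cv2.resize(f[150:400,200:440],None,fx=2.3,fy=2.3,interpolation=cv2.INTER_CUBIC))
```

```text
11.6 [ 0.6112 -0.0977  0.0899] 0.05865606579622137 [-6.5809772   0.84726536 12.25176146]
```

View pics/z8.png

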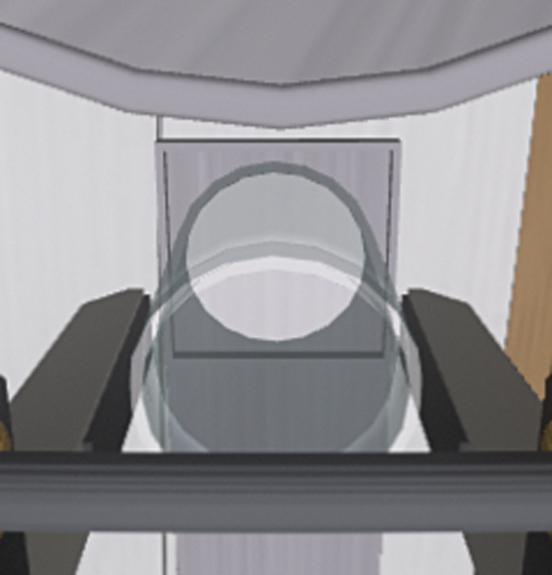

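Request:
step_arm(targets=[{"tx": 0, "ty": 0.5, "tz": -0.5, "ax": 0, "ay": 0, "az": 0, "grip": 255}, {"tx": 0, "ty": 0, "tz": 0, "ax": 0, "ay": 0, "az": 0, "grip": 70}, {"tx": 0, "ty": 0, "tz": 0, "ax": 0, "ay": 0, "az": 0, "grip": 40}, {"tx": 0, "ty": 0, "tz": 0, "ax": 0, "ay": 0, "az": 0, "grip": 0}, {"tx": 0, "ty": 0, "tz": 0, "ax": 0, "ay": 0, "az": 0, "grip": 0}, {"tx": 0, "ty": 0, "tz": -20, "ax": 0, "ay": 0, "az": 0, "grip": 0}, {"tx": 0, "ty": 0, "tz": -40, "ax": 0, "ay": 0, "az": 0, "grip": 0}, {"tx": -20, "ty": 0, "tz": -40, "ax": 0, "ay": 0, "az": 0, "grip": 0}, {"tx": -40, "ty": 0, "tz": 0, "ax": 0, "ay": 0, "az": 0, "grip": 0}, {"tx": -40, "ty": 0, "tz": 0, "ax": 0, "ay": 0, "az": 0, "grip": 0}, {"tx": 0, "ty": 0, "tz": 0, "ax": 0, "ay": 0, "az": 0, "grip": 0}, {"tx": 0, "ty": 0, "tz": 0, "ax": 0, "ay": 0, "az": 0, "grip": 0}])

```text
t: 12.8
tool_pos: [0.6146, -0.1983, 0.1887]
orientation: [-2.187, -2.254, -0.0]
force: [0.0, 0.9, -0.9]
opening: 0.0926
```

Run:
```python
from h import *
for n in('scene','wrist'): snap(n,n+'9')
s,p,R=st();print(s['t'],p.round(4),s['opening'],s['force'])
f=load('wrist9')['frame'];cv2.imwrite('pics/z8.png',cv2.resize(f[0:260,200:440],None,fx=2.3,fy=2.3,interpolation=cv2.INTER_CUBIC))
f=load('scene9')['frame'];cv2.imwrite('pics/z9.png',cv2.resize(f[175:275,250:400],None,fx=5,fy=5,interpolation=cv2.INTER_CUBIC))
```

```text
12.9 [ 0.6148 -0.1967  0.1886] 0.09311263936072425 [0.53048222 1.01007633 0.04043583]
```

View pics/z8.png

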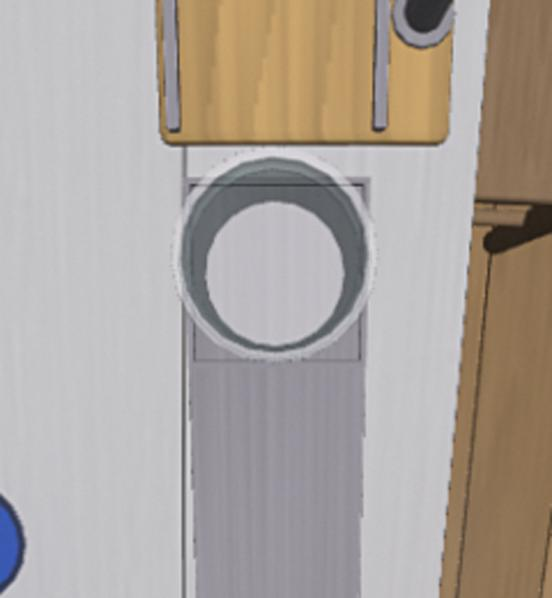

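View pics/z9.png

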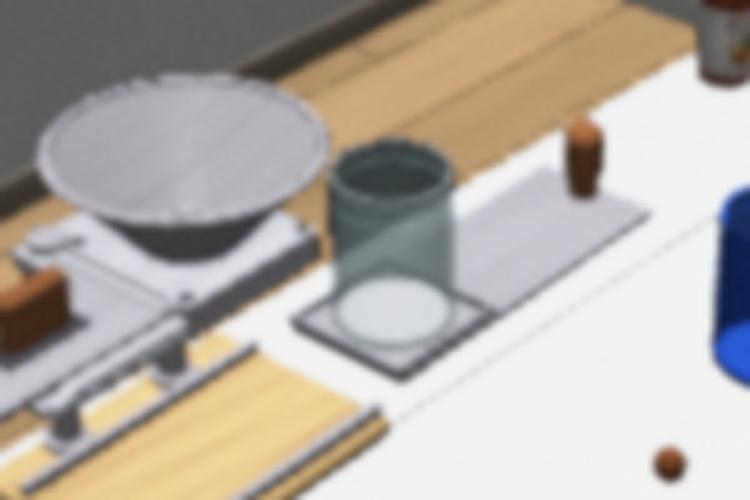

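Request:
step_arm(targets=[{"tx": -40, "ty": 3, "tz": 0, "ax": 0, "ay": 0, "az": 0, "grip": 255}, {"tx": -41, "ty": 2, "tz": 0, "ax": 0, "ay": 0, "az": 0, "grip": 255}, {"tx": 0, "ty": 0, "tz": 40, "ax": 0, "ay": 0, "az": 0, "grip": 255}, {"tx": 0, "ty": 0, "tz": 40, "ax": 0, "ay": 0, "az": 0, "grip": 255}, {"tx": 0, "ty": 0, "tz": 40, "ax": 0, "ay": 0, "az": 0, "grip": 255}, {"tx": 0, "ty": 0, "tz": 26, "ax": 0, "ay": 0, "az": 0, "grip": 255}, {"tx": 0, "ty": 0, "tz": 0, "ax": 0, "ay": 0, "az": 0, "grip": 255}, {"tx": 0, "ty": 0, "tz": 0, "ax": 0, "ay": 0, "az": 0, "grip": 255}, {"tx": 0, "ty": 0, "tz": 0, "ax": 0, "ay": 0, "az": 0, "grip": 255}])

```text
t: 13.8
tool_pos: [0.6244, -0.2786, 0.046]
orientation: [2.182, 2.255, 0.002]
force: [-0.3, -0.2, -0.7]
opening: 0.0253
```

Run:
```python
from h import *
for n in('wrist',): snap(n,n+'10')
s,p,R=st();print(s['t'],p.round(4),s['opening'],s['force'],R[:,0])
```

```text
13.85 [ 0.6245 -0.2789  0.0463] 0.02179194271921192 [ 0.55824459 -0.3475119   0.05295873] [-0.0326129   0.99946552 -0.0022507 ]
```

View pics/wrist10.png

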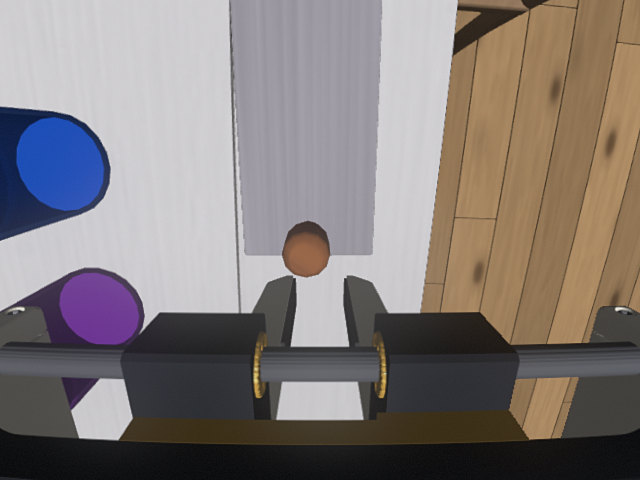

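Request:
step_arm(targets=[{"tx": 0, "ty": -6.5, "tz": 0, "ax": 0, "ay": 0, "az": 0, "grip": 255}, {"tx": 0, "ty": 0, "tz": 0, "ax": 0, "ay": 0, "az": 0, "grip": 255}, {"tx": 5, "ty": 0, "tz": 0, "ax": 0, "ay": 0, "az": 0, "grip": 255}, {"tx": 5, "ty": 0, "tz": 0, "ax": 0, "ay": 0, "az": 0, "grip": 255}, {"tx": 5, "ty": 0, "tz": 0, "ax": 0, "ay": 0, "az": 0, "grip": 255}, {"tx": 6, "ty": 0, "tz": 0, "ax": 0, "ay": 0, "az": 0, "grip": 255}, {"tx": 8, "ty": 0, "tz": 0, "ax": 0, "ay": 0, "az": 0, "grip": 255}, {"tx": 8, "ty": 0, "tz": 0, "ax": 0, "ay": 0, "az": 0, "grip": 255}, {"tx": 8, "ty": 0, "tz": 0, "ax": 0, "ay": 0, "az": 0, "grip": 255}, {"tx": 8, "ty": 0, "tz": 0, "ax": 0, "ay": 0, "az": 0, "grip": 255}, {"tx": 8, "ty": 0, "tz": 0, "ax": 0, "ay": 0, "az": 0, "grip": 255}, {"tx": 8, "ty": 0, "tz": 0, "ax": 0, "ay": 0, "az": 0, "grip": 255}, {"tx": 8, "ty": 0, "tz": 0, "ax": 0, "ay": 0, "az": 0, "grip": 255}, {"tx": 8, "ty": 0, "tz": 0, "ax": 0, "ay": 0, "az": 0, "grip": 255}, {"tx": 8, "ty": 0, "tz": 0, "ax": 0, "ay": 0, "az": 0, "grip": 255}, {"tx": 8, "ty": 0, "tz": 0, "ax": 0, "ay": 0, "az": 0, "grip": 255}, {"tx": 6, "ty": 0, "tz": 0, "ax": 0, "ay": 0, "az": 0, "grip": 255}, {"tx": 5, "ty": 0, "tz": 0, "ax": 0, "ay": 0, "az": 0, "grip": 255}, {"tx": 3, "ty": 0, "tz": 0, "ax": 0, "ay": 0, "az": 0, "grip": 255}, {"tx": 0, "ty": 0, "tz": 0, "ax": 0, "ay": 0, "az": 0, "grip": 255}])

```text
t: 15.85
tool_pos: [0.6122, -0.163, 0.0429]
orientation: [-2.185, -2.257, -0.0]
force: [-0.2, 0.3, 0.1]
opening: 0.0003
```

Run:
```python
from h import *
for n in('scene','wrist',): snap(n,n+'11')
s,p,R=st();print(s['t'],p.round(4),s['opening'],s['force'],R[:,0])
f=load('scene11')['frame'];cv2.imwrite('pics/z9.png',cv2.resize(f[175:295,200:400],None,fx=4,fy=4,interpolation=cv2.INTER_CUBIC))
```

```text
15.95 [ 0.6121 -0.1634  0.0428] 0.00035727370625673015 [-0.2142334  -0.26147582  0.65080811] [-3.20907738e-02  9.99484850e-01  4.65078498e-04]
```

View pics/z9.png

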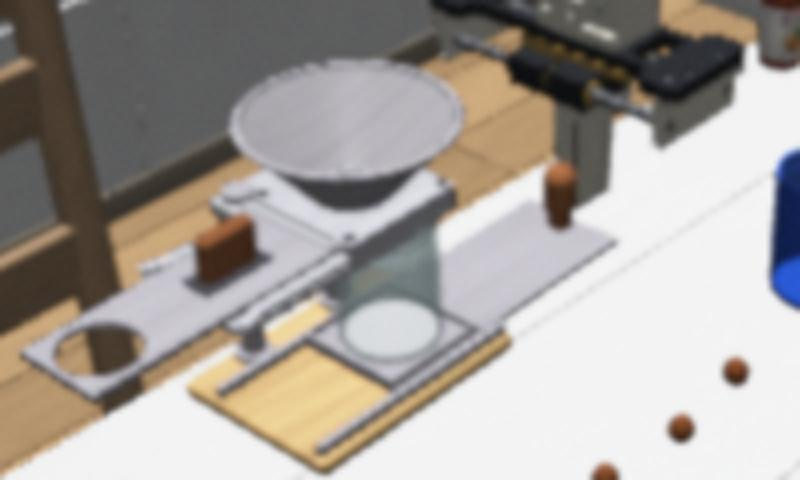

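View pics/wrist11.png

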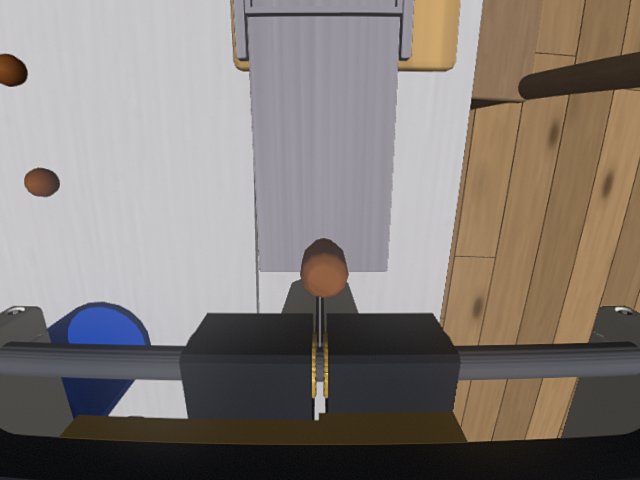

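Request:
step_arm(targets=[{"tx": 4, "ty": 0, "tz": 0, "ax": 0, "ay": 0, "az": 0, "grip": 255}, {"tx": 5, "ty": 0, "tz": 0, "ax": 0, "ay": 0, "az": 0, "grip": 255}, {"tx": 5, "ty": 0, "tz": 0, "ax": 0, "ay": 0, "az": 0, "grip": 255}, {"tx": 4, "ty": 0, "tz": 0, "ax": 0, "ay": 0, "az": 0, "grip": 255}, {"tx": 2, "ty": 0, "tz": 0, "ax": 0, "ay": 0, "az": 0, "grip": 255}, {"tx": 1, "ty": 0, "tz": 0, "ax": 0, "ay": 0, "az": 0, "grip": 255}, {"tx": 1, "ty": 0, "tz": 0, "ax": 0, "ay": 0, "az": 0, "grip": 255}])

```text
t: 16.65
tool_pos: [0.6116, -0.1416, 0.0431]
orientation: [-2.185, -2.257, 0.0]
force: [-0.4, -2.2, -1.2]
opening: 0.0008
```

Request:
step_arm(targets=[{"tx": 1, "ty": 0, "tz": 0, "ax": 0, "ay": 0, "az": 0, "grip": 255}, {"tx": 1, "ty": 0, "tz": 0, "ax": 0, "ay": 0, "az": 0, "grip": 255}, {"tx": 1, "ty": 0, "tz": 0, "ax": 0, "ay": 0, "az": 0, "grip": 255}, {"tx": 0, "ty": 0, "tz": 0, "ax": 0, "ay": 0, "az": 0, "grip": 255}])

```text
t: 17.05
tool_pos: [0.6116, -0.1407, 0.0432]
orientation: [2.185, 2.254, -0.003]
force: [-1.0, -9.8, -3.0]
opening: 0.0005
```

Request:
step_arm(targets=[{"tx": 1, "ty": 0, "tz": 0, "ax": 0, "ay": 0, "az": 0, "grip": 255}, {"tx": 1, "ty": 0, "tz": 0, "ax": 0, "ay": 0, "az": 0, "grip": 255}, {"tx": 0, "ty": 0, "tz": 0, "ax": 0, "ay": 0, "az": 0, "grip": 255}])

```text
t: 17.35
tool_pos: [0.6116, -0.1405, 0.0433]
orientation: [2.184, 2.252, -0.005]
force: [-0.1, -18.1, -5.0]
opening: 0.0005
```

Request:
step_arm(targets=[{"tx": -10, "ty": 0, "tz": 0, "ax": 0, "ay": 0, "az": 0, "grip": 255}, {"tx": -20, "ty": 0, "tz": 0, "ax": 0, "ay": 0, "az": 0, "grip": 200}, {"tx": 0, "ty": 0, "tz": -45, "ax": 0, "ay": 0, "az": 0, "grip": 150}, {"tx": 0, "ty": 0, "tz": -45, "ax": 0, "ay": 0, "az": 0, "grip": 100}, {"tx": 0, "ty": 0, "tz": -45, "ax": 0, "ay": 0, "az": 0, "grip": 50}, {"tx": 0, "ty": 0, "tz": -45, "ax": 0, "ay": 0, "az": 0, "grip": 0}, {"tx": 0, "ty": 0, "tz": -45, "ax": 0, "ay": 0, "az": 0, "grip": 0}, {"tx": 0, "ty": 0, "tz": -35, "ax": 0, "ay": 0, "az": 0, "grip": 0}, {"tx": 40, "ty": 0, "tz": 0, "ax": 0, "ay": 0, "az": 0, "grip": 0}, {"tx": 45, "ty": 0, "tz": 0, "ax": 0, "ay": 0, "az": 0, "grip": 0}, {"tx": 45, "ty": 0, "tz": 0, "ax": 0, "ay": 0, "az": 0, "grip": 0}, {"tx": 45, "ty": 0, "tz": 0, "ax": 0, "ay": 0, "az": 0, "grip": 0}, {"tx": 0, "ty": 0, "tz": 0, "ax": 0, "ay": 0, "az": 0, "grip": 0}, {"tx": 0, "ty": 0, "tz": 0, "ax": 0, "ay": 0, "az": 0, "grip": 0}])

```text
t: 18.75
tool_pos: [0.6071, 0.0086, 0.3035]
orientation: [2.183, 2.259, 0.0]
force: [0.0, -0.7, 0.6]
opening: 0.0926
```

Run:
```python
from h import *
for n in('scene','wrist',): snap(n,n+'12')
s,p,R=st();print(s['t'],p.round(4),s['opening'],s['force'],R[:,0])
f=load('scene12')['frame'];cv2.imwrite('pics/z9.png',cv2.resize(f[175:295,200:400],None,fx=4,fy=4,interpolation=cv2.INTER_CUBIC))
```

```text
18.85 [0.6071 0.007  0.3032] 0.09265725870747413 [-1.37314542 -0.82563623 -0.24596932] [-3.13219747e-02  9.99509292e-01 -3.30385960e-04]
```

View pics/z9.png

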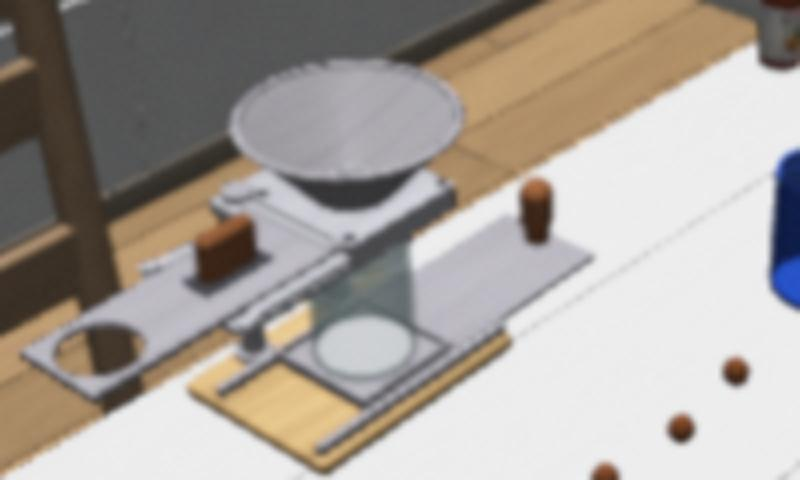

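View pics/wrist12.png

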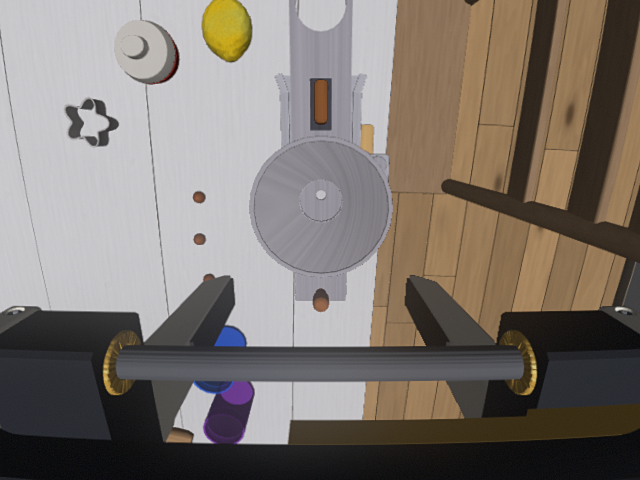

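Run:
```python
from h import *
c=load('wrist12'); f=c['frame'];cv2.imwrite('pics/z8.png',cv2.resize(f[0:150,250:400],None,fx=4,fy=4,interpolation=cv2.INTER_CUBIC))
```

```text
(no output)
```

View pics/z8.png

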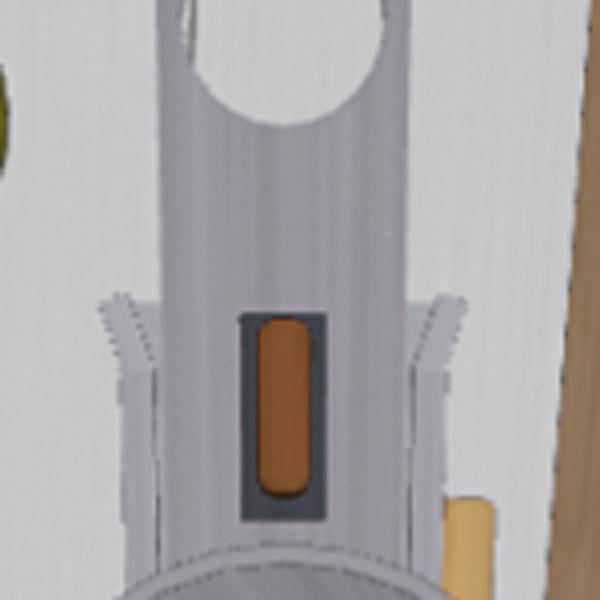

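Run:
```python
from h import *
c=load('wrist12')
g=lambda u,v,z: onz(c,250+u/4,v/4,z)
T=g(284,405,.151);print(T.round(4))
E=[g(161,300,.123),g(166,550,.123),g(408,300,.123),g(410,550,.123)]
[print(x.round(4)) for x in E]
print(np.degrees(np.arctan2(-(E[0]-E[1])[0],(E[0]-E[1])[1])),np.degrees(np.arctan2(-(E[2]-E[3])[0],(E[2]-E[3])[1])))
t=g(284,322,.151)-g(284,495,.151);print(t)
plan([T[0],T[1],.143],np.radians(92))
s,p,R=st();print(s['q'].round(3))
```

```text
[0.6052 0.1197 0.151 ]
[0.5764 0.1446 0.123 ]
[0.5783 0.0893 0.123 ]
[0.6328 0.1465 0.123 ]
[0.6364 0.0913 0.123 ]
1.9717667483473014 3.7445966786477722
[-0.00120875  0.03480587  0.        ]
n 5 turn/row [ 0.      0.0001 -0.0007]
[22.6, 0.3, 32.0]
[22.6, 0.3, 32.0]
[22.6, 0.4, 32.0]
[22.6, 0.4, 32.0]
[22.6, 0.4, 32.0]
[-0.073  0.131  1.36  -0.     1.65  -0.104]
```

Request:
step_arm(targets=[{"tx": 38, "ty": 1, "tz": 0, "ax": 0, "ay": 0, "az": 0, "grip": 0}, {"tx": 38, "ty": 1, "tz": 10, "ax": 0, "ay": 0, "az": 0, "grip": 0}, {"tx": 37, "ty": 0, "tz": 30, "ax": 0, "ay": 0, "az": 0, "grip": 80}, {"tx": 0, "ty": 0, "tz": 40, "ax": 0, "ay": 0, "az": 0, "grip": 120}, {"tx": 0, "ty": 0, "tz": 40, "ax": 0, "ay": 0, "az": 0, "grip": 120}, {"tx": 0, "ty": 0, "tz": 30, "ax": 0, "ay": 0, "az": 0, "grip": 120}, {"tx": 0, "ty": 0, "tz": 10, "ax": 0, "ay": 0, "az": 0, "grip": 120}, {"tx": 0, "ty": 0, "tz": 0, "ax": 0, "ay": 0, "az": 0, "grip": 120}])

```text
t: 19.65
tool_pos: [0.6044, 0.1197, 0.1414]
orientation: [-2.186, -2.253, 0.004]
force: [-0.3, -0.1, -0.2]
opening: 0.0511
```

Run:
```python
from h import *
for n in('scene','wrist',): snap(n,n+'13')
s,p,R=st();print(s['t'],p.round(4),s['opening'],s['force'],R[:,0])
```

```text
19.75 [0.6065 0.1205 0.1451] 0.049555093167268006 [ 0.49624705 -0.32373126  0.23245243] [-3.07300512e-02  9.99527705e-01  1.78457657e-04]
```

View pics/wrist13.png

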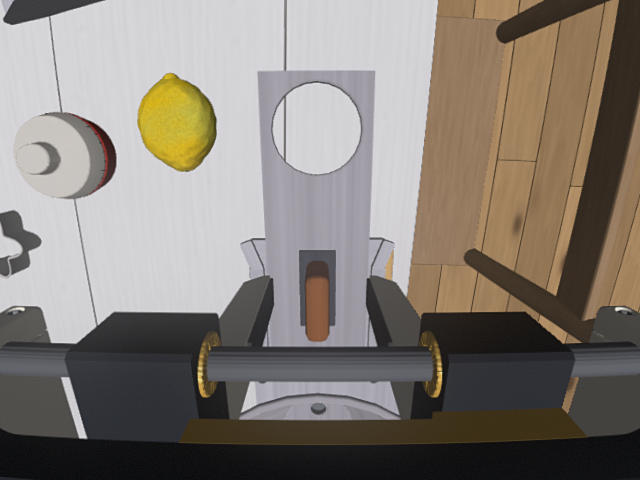

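Request:
step_arm(targets=[{"tx": 0, "ty": 0, "tz": 2, "ax": 0, "ay": 0, "az": 0, "grip": 160}, {"tx": 0, "ty": 0, "tz": 0, "ax": 0, "ay": 0, "az": 0, "grip": 255}, {"tx": 0, "ty": 0, "tz": 0, "ax": 0, "ay": 0, "az": 0, "grip": 255}, {"tx": 0, "ty": 0, "tz": 0, "ax": 0, "ay": 0, "az": 0, "grip": 255}, {"tx": 0, "ty": 0, "tz": 0, "ax": 0, "ay": 0, "az": 0, "grip": 255}, {"tx": 0, "ty": 0, "tz": 0, "ax": 0, "ay": 0, "az": 0, "grip": 255}, {"tx": 0, "ty": 0, "tz": 0, "ax": 0, "ay": 0, "az": 0, "grip": 255}], squeeze=50)

```text
t: 20.45
tool_pos: [0.6052, 0.1214, 0.1414]
orientation: [-2.185, -2.257, -0.0]
force: [-1.5, 0.2, 4.1]
opening: 0.0119
```

Request:
step_arm(targets=[{"tx": 5, "ty": 0, "tz": 0, "ax": 0, "ay": 0, "az": 0, "grip": 255}, {"tx": 10, "ty": 0, "tz": 0, "ax": 0, "ay": 0, "az": 0, "grip": 255}, {"tx": 10, "ty": 0, "tz": 0, "ax": 0, "ay": 0, "az": 0, "grip": 255}, {"tx": 10, "ty": 0, "tz": 0, "ax": 0, "ay": 0, "az": 0, "grip": 255}, {"tx": 0, "ty": 0, "tz": 0, "ax": 0, "ay": 0, "az": 0, "grip": 255}])

```text
t: 20.95
tool_pos: [0.6041, 0.1586, 0.1414]
orientation: [-2.183, -2.258, -0.002]
force: [0.3, 3.3, 4.3]
opening: 0.0117
```

Request:
step_arm(targets=[{"tx": 12, "ty": 0, "tz": 0, "ax": 0, "ay": 0, "az": 0, "grip": 255}, {"tx": 15, "ty": 0, "tz": 0, "ax": 0, "ay": 0, "az": 0, "grip": 255}, {"tx": 15, "ty": 0, "tz": 0, "ax": 0, "ay": 0, "az": 0, "grip": 255}, {"tx": 10, "ty": 0, "tz": 0, "ax": 0, "ay": 0, "az": 0, "grip": 255}, {"tx": 0, "ty": 0, "tz": 0, "ax": 0, "ay": 0, "az": 0, "grip": 255}])

```text
t: 21.45
tool_pos: [0.6021, 0.2109, 0.1412]
orientation: [-2.182, -2.258, -0.002]
force: [-0.1, 3.0, 3.4]
opening: 0.0118
```

Run:
```python
from h import *
for n in('scene','wrist',): snap(n,n+'14')
s,p,R=st();print(s['t'],p.round(4),s['opening'],s['force'],R[:,0],s['wrist_torque'],s['q'].round(3))
f=load('scene14')['frame'];cv2.imwrite('pics/z9.png',cv2.resize(f[155:305,170:370],None,fx=4,fy=4,interpolation=cv2.INTER_CUBIC))
```

```text
21.55 [0.6023 0.2096 0.1412] 0.01146763789231014 [-0.89299712  3.40119594  2.50744808] [-0.03334742  0.99944284  0.00140102] [ 0.28692919  0.00695306 -0.05289636] [2.540e-01 2.870e-01 1.478e+00 1.000e-03 1.376e+00 2.200e-01]
```

View pics/z9.png

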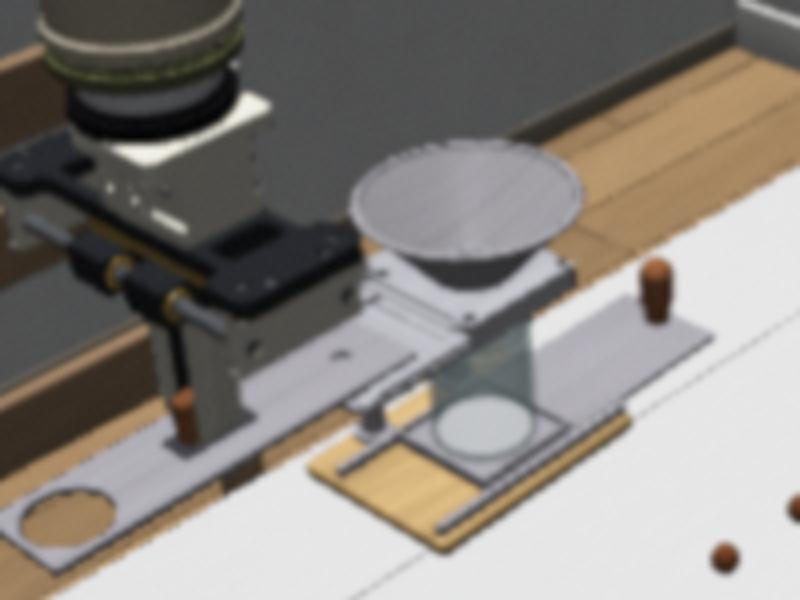

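View pics/wrist14.png

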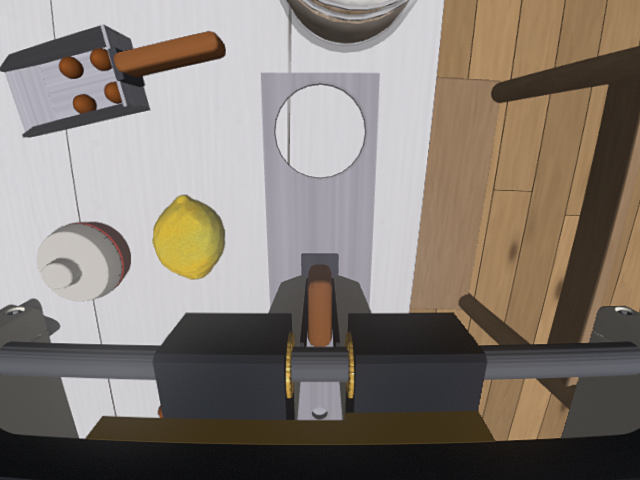

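Run:
```python
from h import *
c=load('wrist12')
for n,u,v,z in(('star L',66,115,.01),('star R',118,122,.01),('star top',95,98,.01),('star bot',95,146,.01),('timer top c',135,45,.055),('timer low',175,70,.03),('timer botedge',150,83,.01),('lemon low',228,60,.01),('lemon R',252,30,.03),('nutA',199,197,.0085),('nutB',199,239,.0085)): print(n,onz(c,u,v,z).round(3))
c=load('wrist14')
for n,u,v,z in(('scoop handle end',222,42,.045),('nose L',5,65,.03),('nose R',25,135,.03),('timer tl',60,272,.055),('lemon',190,235,.03)):print(n,onz(c,u,v,z).round(3))
```

```text
star L [0.276 0.112 0.01 ]
star R [0.346 0.104 0.01 ]
star top [0.318 0.133 0.01 ]
star bot [0.311 0.074 0.01 ]
timer top c [0.4   0.184 0.055]
timer low [0.433 0.163 0.03 ]
timer botedge [0.392 0.152 0.01 ]
lemon low [0.491 0.179 0.01 ]
lemon R [0.524 0.208 0.03 ]
nutA [0.445 0.01  0.009]
nutB [ 0.441 -0.05   0.009]
scoop handle end [0.532 0.352 0.045]
nose L [0.361 0.341 0.03 ]
nose R [0.369 0.29  0.03 ]
timer tl [0.399 0.186 0.055]
lemon [0.496 0.212 0.03 ]
```

Request:
step_arm(targets=[{"tx": 0, "ty": 0, "tz": -5, "ax": 0, "ay": 0, "az": 0, "grip": 255}, {"tx": 0, "ty": 0, "tz": -10, "ax": 0, "ay": 0, "az": 0, "grip": 255}, {"tx": 0, "ty": 0, "tz": -20, "ax": 0, "ay": 0, "az": 0, "grip": 255}, {"tx": 0, "ty": 0, "tz": -30, "ax": 0, "ay": 0, "az": 0, "grip": 255}, {"tx": 0, "ty": 0, "tz": -30, "ax": 0, "ay": 0, "az": 0, "grip": 255}, {"tx": 0, "ty": 0, "tz": -10, "ax": 0, "ay": 0, "az": 0, "grip": 255}, {"tx": 0, "ty": 0, "tz": 0, "ax": 0, "ay": 0, "az": 0, "grip": 255}])

```text
t: 22.25
tool_pos: [0.6036, 0.2081, 0.2485]
orientation: [2.185, 2.255, 0.005]
force: [-0.4, 0.6, -1.8]
opening: 0.0113
```

Run:
```python
from h import *
for n in('scene',): snap(n,n+'15')
s,p,R=st();print(s['t'],p.round(4),s['opening'],s['force'],R[:,0],s['wrist_torque'],s['q'].round(3))
plan([.441,.065,.245],np.radians(5),n=14)
f=load('scene15')['frame'];cv2.imwrite('pics/z9.png',cv2.resize(f[105:255,170:370],None,fx=4,fy=4,interpolation=cv2.INTER_CUBIC))
```

```text
22.3 [0.6028 0.2079 0.2462] 0.011840344386397748 [-0.32502156  0.66503857 -2.26252183] [-3.14676752e-02  9.99504758e-01  1.58413375e-04] [-0.04134395 -0.07928474 -0.01866589] [ 0.252  0.226  1.357 -0.     1.558  0.22 ]
n 14 turn/row [ 0.000e+00 -1.000e-04  1.082e-01]
[-9.8, -11.9, 0.1]
[-11.1, -10.7, 0.1]
[-12.2, -9.5, 0.1]
[-13.1, -8.1, 0.1]
[-13.9, -6.6, 0.1]
[-14.5, -5.1, 0.1]
[-15.0, -3.5, 0.1]
[-15.3, -1.9, 0.1]
[-15.4, -0.2, 0.1]
[-15.3, 1.5, 0.1]
[-15.1, 3.1, 0.1]
[-14.7, 4.7, 0.1]
[-14.1, 6.3, 0.1]
[-13.3, 7.8, 0.1]
```

View pics/z9.png

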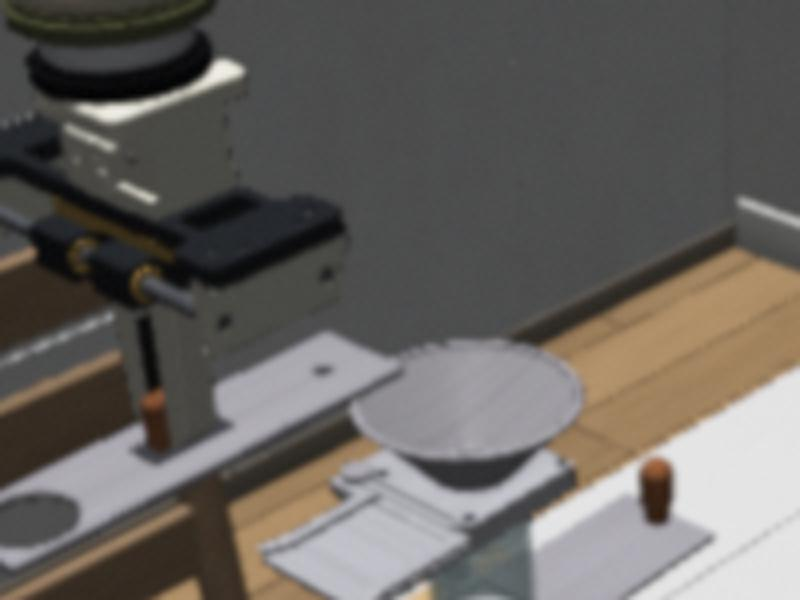

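Request:
step_arm(targets=[{"tx": -10, "ty": -12, "tz": 0, "ax": 0, "ay": 0, "az": 0.108, "grip": 255}, {"tx": -11, "ty": -11, "tz": 0, "ax": 0, "ay": 0, "az": 0.108, "grip": 255}, {"tx": -12, "ty": -9.5, "tz": 0, "ax": 0, "ay": 0, "az": 0.108, "grip": 255}, {"tx": -13, "ty": -8, "tz": 0, "ax": 0, "ay": 0, "az": 0.108, "grip": 255}, {"tx": -14, "ty": -6.5, "tz": 0, "ax": 0, "ay": 0, "az": 0.108, "grip": 255}, {"tx": -14.5, "ty": -5, "tz": 0, "ax": 0, "ay": 0, "az": 0.108, "grip": 255}, {"tx": -15, "ty": -3.5, "tz": 0, "ax": 0, "ay": 0, "az": 0.108, "grip": 255}, {"tx": -15.5, "ty": -2, "tz": 0, "ax": 0, "ay": 0, "az": 0.108, "grip": 255}, {"tx": -15.5, "ty": 0, "tz": 0, "ax": 0, "ay": 0, "az": 0.108, "grip": 255}, {"tx": -15.5, "ty": 1.5, "tz": 0, "ax": 0, "ay": 0, "az": 0.108, "grip": 255}, {"tx": -15, "ty": 3, "tz": 0, "ax": 0, "ay": 0, "az": 0.108, "grip": 255}, {"tx": -14.5, "ty": 4.5, "tz": 0, "ax": 0, "ay": 0, "az": 0.108, "grip": 255}, {"tx": -14, "ty": 6.5, "tz": 0, "ax": 0, "ay": 0, "az": 0.108, "grip": 255}, {"tx": -13.5, "ty": 8, "tz": 0, "ax": 0, "ay": 0, "az": 0.108, "grip": 255}, {"tx": 0, "ty": 0, "tz": 0, "ax": 0, "ay": 0, "az": 0, "grip": 255}, {"tx": 0, "ty": 0, "tz": 0, "ax": 0, "ay": 0, "az": 0, "grip": 255}])

```text
t: 23.9
tool_pos: [0.4403, 0.0646, 0.2447]
orientation: [-3.138, -0.146, 0.003]
force: [0.6, 1.0, -1.6]
opening: 0.0119
```

Run:
```python
from h import *
for n in('scene','top','wrist'): snap(n,n+'16')
s,p,R=st();print(s['t'],p.round(4),s['opening'],s['force'],R[:,0],s['wrist_torque'],s['q'].round(3))
print(delta([.441,.065,.0245],np.radians(5)))
```

```text
24.05 [0.4409 0.065  0.2455] 0.011564355199638904 [-0.70608012  0.31646407 -2.20702322] [ 9.95690627e-01  9.27324295e-02 -9.34015285e-04] [ 0.0098519  -0.01962379 -0.01944315] [ 0.031 -0.304  1.874  0.     1.572  1.509]
(array([  0.3,   0. , 221. ]), array([-0.   ,  0.001,  0.006]))
```

View pics/wrist16.png

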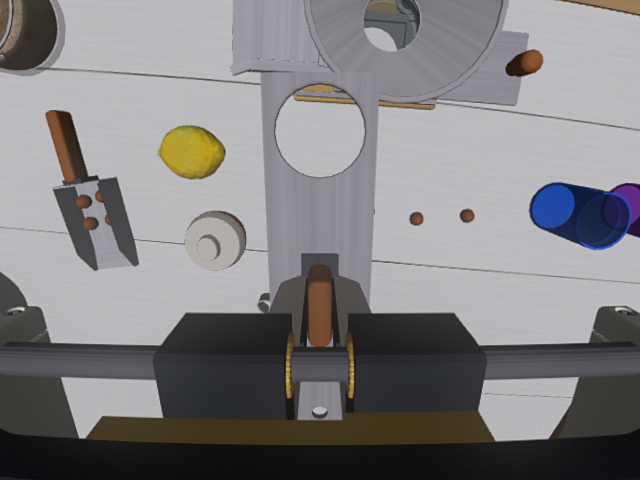

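View pics/top16.png

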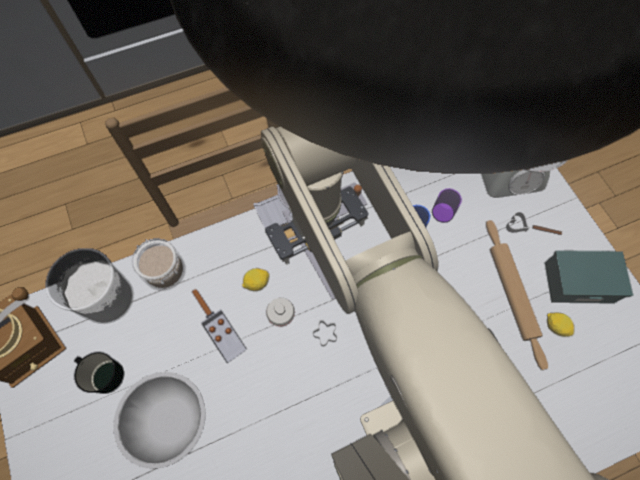

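Request:
step_arm(targets=[{"tx": -2, "ty": 0, "tz": 35, "ax": 0, "ay": 0, "az": 0, "grip": 255}, {"tx": 0, "ty": 0, "tz": 35, "ax": 0, "ay": 0, "az": 0, "grip": 255}, {"tx": 0, "ty": 0, "tz": 35, "ax": 0, "ay": 0, "az": 0, "grip": 255}, {"tx": 0, "ty": 0, "tz": 35, "ax": 0, "ay": 0, "az": 0, "grip": 255}, {"tx": 0, "ty": 0, "tz": 35, "ax": 0, "ay": 0, "az": 0, "grip": 255}, {"tx": 0, "ty": 0, "tz": 25, "ax": 0, "ay": 0, "az": 0, "grip": 255}, {"tx": 0, "ty": 0, "tz": 10, "ax": 0, "ay": 0, "az": 0, "grip": 255}, {"tx": 0, "ty": 0, "tz": 5, "ax": 0, "ay": 0, "az": 0, "grip": 255}, {"tx": 0, "ty": 0, "tz": 3, "ax": 0, "ay": 0, "az": 0, "grip": 255}, {"tx": 0, "ty": 0, "tz": 2, "ax": 0, "ay": 0, "az": 0, "grip": 255}, {"tx": 0, "ty": 0, "tz": 0, "ax": 0, "ay": 0, "az": 0, "grip": 255}, {"tx": 0, "ty": 0, "tz": 0, "ax": 0, "ay": 0, "az": 0, "grip": 255}])

```text
t: 25.25
tool_pos: [0.4409, 0.0648, 0.0273]
orientation: [-3.138, -0.145, -0.005]
force: [4.0, 0.9, 4.8]
opening: 0.0118
```

Run:
```python
from h import *
for n in('scene','top','wrist'): snap(n,n+'17')
s,p,R=st();print(s['t'],p.round(4),s['opening'],s['force'],R[:,0],s['wrist_torque'],s['q'].round(3))
f=load('scene17')['frame'];cv2.imwrite('pics/z9.png',cv2.resize(f[205:405,240:440],None,fx=3,fy=3,interpolation=cv2.INTER_CUBIC))
```

```text
25.4 [0.4402 0.0647 0.027 ] 0.011592731438423874 [4.33932906 0.26523119 5.89404242] [0.99580266 0.0914964  0.00234042] [ 0.14315066 -0.18127969 -0.00523655] [ 0.031 -0.084  2.103  0.     1.12   1.51 ]
```

View pics/z9.png

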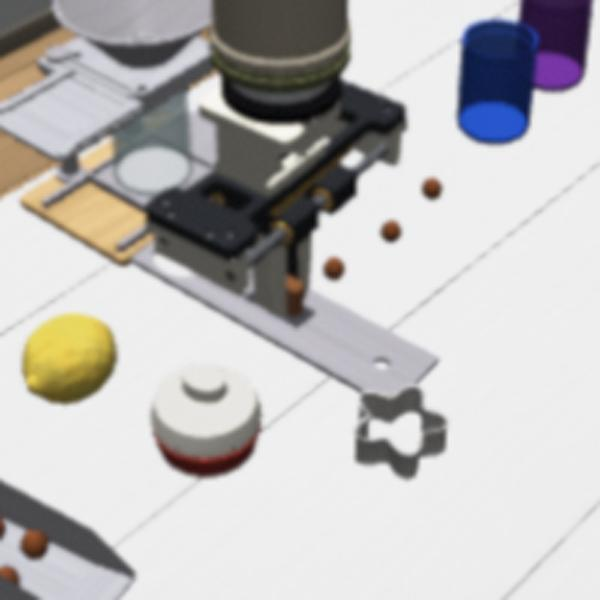

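View pics/wrist17.png

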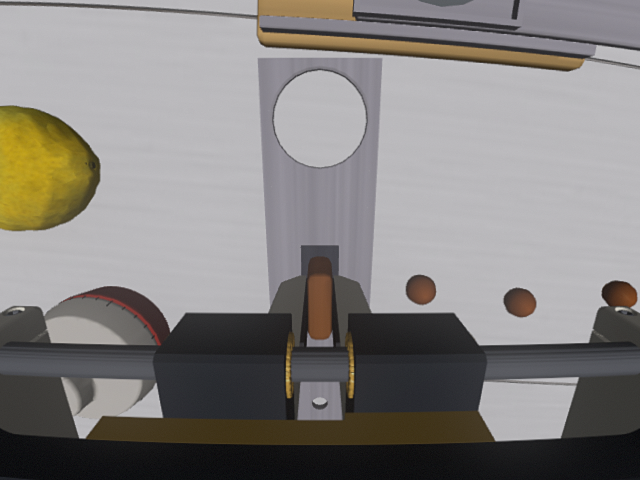

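Request:
step_arm(targets=[{"tx": 0, "ty": 0, "tz": 1.5, "ax": 0, "ay": 0, "az": 0, "grip": 255}, {"tx": 0, "ty": 0, "tz": 0, "ax": 0, "ay": 0, "az": 0, "grip": 162}, {"tx": 0, "ty": 0, "tz": 0, "ax": 0, "ay": 0, "az": 0, "grip": 162}, {"tx": 0, "ty": 0, "tz": 0, "ax": 0, "ay": 0, "az": 0, "grip": 162}, {"tx": 0, "ty": 0, "tz": -10, "ax": 0, "ay": 0, "az": 0, "grip": 162}, {"tx": 0, "ty": 0, "tz": -40, "ax": 0, "ay": 0, "az": 0, "grip": 162}, {"tx": 0, "ty": 0, "tz": -40, "ax": 0, "ay": 0, "az": 0, "grip": 162}, {"tx": 0, "ty": 0, "tz": -40, "ax": 0, "ay": 0, "az": 0, "grip": 162}, {"tx": 0, "ty": 0, "tz": 0, "ax": 0, "ay": 0, "az": 0, "grip": 162}])

```text
t: 26.3
tool_pos: [0.4426, 0.0646, 0.1618]
orientation: [3.138, 0.143, 0.017]
force: [1.4, 0.1, 0.0]
opening: 0.0339
```

Run:
```python
from h import *
for n in('scene','top','wrist'): snap(n,n+'18')
s,p,R=st();print(s['t'],p.round(4),s['opening'],s['force'],R[:,0],s['wrist_torque'],s['q'].round(3))
f=load('scene18')['frame'];cv2.imwrite('pics/z9.png',cv2.resize(f[205:405,240:440],None,fx=3,fy=3,interpolation=cv2.INTER_CUBIC))
```

```text
26.45 [0.4386 0.0644 0.1547] 0.03372181340883088 [-0.1463526   0.46524319 -0.6617861 ] [9.95876659e-01 9.07173564e-02 2.03080393e-04] [ 0.06425628  0.03387755 -0.00889216] [ 0.03  -0.257  2.003  0.     1.396  1.51 ]
```

View pics/z9.png

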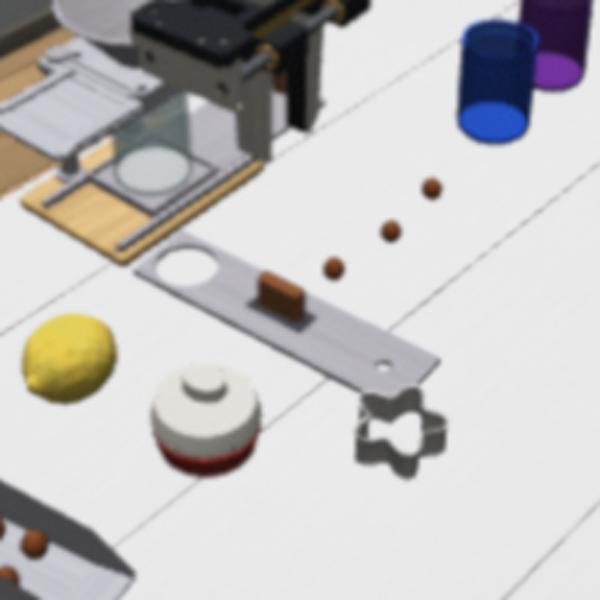

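View pics/wrist18.png

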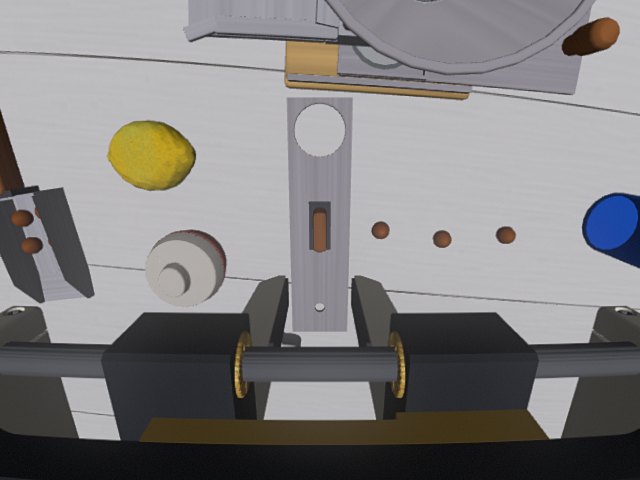

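Request:
step_arm(targets=[{"tx": 0, "ty": 0, "tz": -15, "ax": 0, "ay": 0, "az": -0.143, "grip": 162}, {"tx": 0, "ty": 0, "tz": -15, "ax": 0, "ay": 0, "az": -0.143, "grip": 162}, {"tx": 0, "ty": 0, "tz": -15, "ax": 0, "ay": 0, "az": -0.143, "grip": 162}, {"tx": 0, "ty": 0, "tz": 0, "ax": 0, "ay": 0, "az": -0.143, "grip": 162}, {"tx": 0, "ty": 0, "tz": 0, "ax": 0, "ay": 0, "az": -0.143, "grip": 162}, {"tx": 0, "ty": 0, "tz": 0, "ax": 0, "ay": 0, "az": -0.143, "grip": 162}, {"tx": 0, "ty": 0, "tz": 0, "ax": 0, "ay": 0, "az": -0.143, "grip": 162}, {"tx": 0, "ty": 0, "tz": 0, "ax": 0, "ay": 0, "az": -0.143, "grip": 162}, {"tx": 0, "ty": 0, "tz": 0, "ax": 0, "ay": 0, "az": -0.143, "grip": 162}, {"tx": 0, "ty": 0, "tz": 0, "ax": 0, "ay": 0, "az": -0.143, "grip": 162}, {"tx": 0, "ty": 0, "tz": 0, "ax": 0, "ay": 0, "az": -0.143, "grip": 162}, {"tx": 0, "ty": 0, "tz": 0, "ax": 0, "ay": 0, "az": -0.143, "grip": 162}, {"tx": 0, "ty": 0, "tz": 0, "ax": 0, "ay": 0, "az": -0.143, "grip": 162}, {"tx": 0, "ty": 0, "tz": 0, "ax": 0, "ay": 0, "az": -0.143, "grip": 162}, {"tx": 0, "ty": 0, "tz": 0, "ax": 0, "ay": 0, "az": -0.143, "grip": 162}, {"tx": 0, "ty": 0, "tz": 0, "ax": 0, "ay": 0, "az": -0.143, "grip": 162}, {"tx": 0, "ty": 0, "tz": 0, "ax": 0, "ay": 0, "az": -0.143, "grip": 162}, {"tx": 0, "ty": 0, "tz": 0, "ax": 0, "ay": 0, "az": -0.143, "grip": 162}, {"tx": 0, "ty": 0, "tz": 0, "ax": 0, "ay": 0, "az": -0.143, "grip": 162}, {"tx": 0, "ty": 0, "tz": 0, "ax": 0, "ay": 0, "az": -0.143, "grip": 162}])

```text
t: 28.45
tool_pos: [0.4375, 0.0644, 0.1975]
orientation: [-0.29, -3.124, 0.001]
force: [0.2, -0.1, 0.4]
opening: 0.0338
```

Request:
step_arm(targets=[{"tx": 0, "ty": 0, "tz": 0, "ax": 0, "ay": 0, "az": -0.141, "grip": 162}, {"tx": 0, "ty": 0, "tz": 0, "ax": 0, "ay": 0, "az": -0.141, "grip": 162}, {"tx": 0, "ty": 0, "tz": 0, "ax": 0, "ay": 0, "az": 0, "grip": 162}, {"tx": 0, "ty": 0, "tz": 0, "ax": 0, "ay": 0, "az": 0, "grip": 162}])

```text
t: 28.85
tool_pos: [0.438, 0.0644, 0.1983]
orientation: [0.136, -3.136, -0.0]
force: [-0.3, -0.0, -0.6]
opening: 0.0339
```

Run:
```python
from h import *
for n in('scene','top','wrist'): snap(n,n+'19')
s,p,R=st();print(s['t'],p.round(4),s['opening'],s['force'],R[:,0],s['wrist_torque'],s['q'].round(3))
```

```text
29.0 [0.4385 0.0644 0.1991] 0.03351513420749744 [-0.12430153  0.26074132 -0.08966769] [-9.96083118e-01 -8.84171241e-02  9.13412117e-04] [ 0.06074108 -0.15131209  0.01708394] [ 0.03  -0.29   1.947  0.     1.485 -1.629]
```

View pics/wrist19.png

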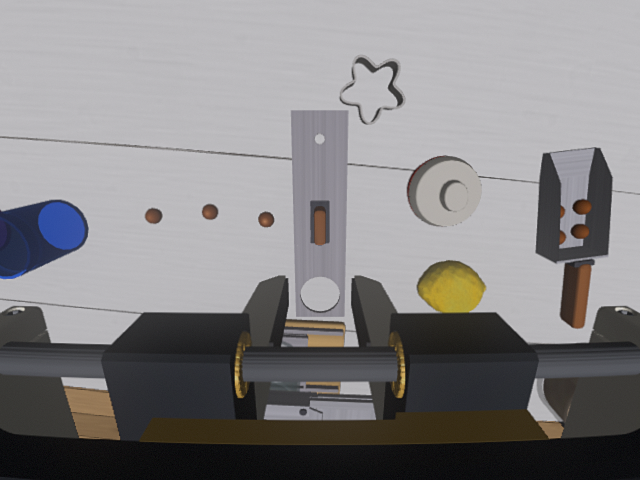

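Run:
```python
from h import *
c=load('wrist19')
T=onz(c,319.5,226.5,.030);print(T.round(4)); print(delta([.439,.0645,.0245],None))
c=load('wrist18');print(onz(c,320,230,.03).round(4))
```

```text
[0.4416 0.0662 0.03  ]
(array([ -0.6,   0. , 174.6]), array([0., 0., 0.]))
[0.4451 0.0657 0.03  ]
```

Request:
step_arm(targets=[{"tx": -3, "ty": 0, "tz": 40, "ax": 0, "ay": 0, "az": 0, "grip": 162}, {"tx": 0, "ty": 0, "tz": 40, "ax": 0, "ay": 0, "az": 0, "grip": 162}, {"tx": 0, "ty": 0, "tz": 40, "ax": 0, "ay": 0, "az": 0, "grip": 162}, {"tx": 0, "ty": 0, "tz": 30, "ax": 0, "ay": 0, "az": 0, "grip": 162}, {"tx": 0, "ty": 0, "tz": 15, "ax": 0, "ay": 0, "az": 0, "grip": 162}, {"tx": 0, "ty": 0, "tz": 8, "ax": 0, "ay": 0, "az": 0, "grip": 162}, {"tx": 0, "ty": 0, "tz": 1, "ax": 0, "ay": 0, "az": 0, "grip": 162}, {"tx": 0, "ty": 0, "tz": 0, "ax": 0, "ay": 0, "az": 0, "grip": 255}, {"tx": 0, "ty": 0, "tz": 0, "ax": 0, "ay": 0, "az": 0, "grip": 255}, {"tx": 0, "ty": 0, "tz": 0, "ax": 0, "ay": 0, "az": 0, "grip": 255}, {"tx": 0, "ty": 0, "tz": 0, "ax": 0, "ay": 0, "az": 0, "grip": 255}, {"tx": 0, "ty": 0, "tz": 0, "ax": 0, "ay": 0, "az": 0, "grip": 255}], squeeze=55)

```text
t: 30.2
tool_pos: [0.4427, 0.0648, 0.0267]
orientation: [-0.143, 3.136, 0.0]
force: [-0.2, 0.5, 5.3]
opening: 0.0115
```

Run:
```python
from h import *
for n in('scene','wrist'): snap(n,n+'20')
s,p,R=st();print(s['t'],p.round(4),s['opening'],s['force'],R[:,0],s['wrist_torque'],s['q'].round(3))
```

```text
30.3 [0.4427 0.0648 0.0267] 0.011189206513482253 [-1.14496153  0.59977992  6.19542461] [-0.9958487  -0.09100621 -0.00179788] [ 0.12157972  0.04675737 -0.09479717] [ 0.031 -0.075  2.096  0.     1.119 -1.631]
```

View pics/wrist20.png

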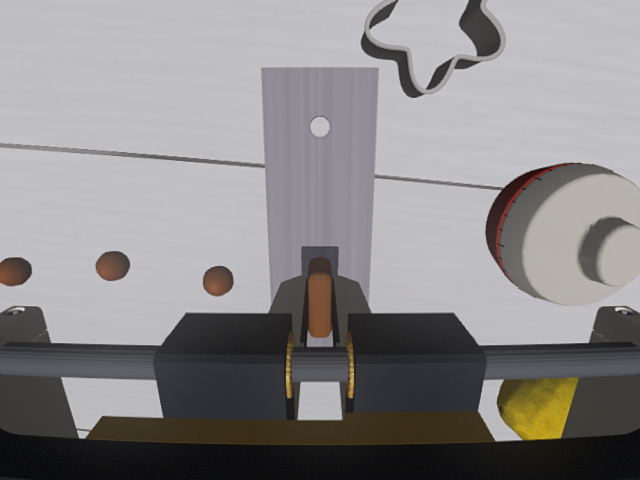

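Request:
step_arm(targets=[{"tx": 0, "ty": 0, "tz": -5, "ax": 0, "ay": 0, "az": 0, "grip": 255}, {"tx": 0, "ty": 0, "tz": -15, "ax": 0, "ay": 0, "az": 0, "grip": 255}, {"tx": 0, "ty": 0, "tz": -30, "ax": 0, "ay": 0, "az": 0, "grip": 255}, {"tx": 0, "ty": 0, "tz": -40, "ax": 0, "ay": 0, "az": 0, "grip": 255}, {"tx": 0, "ty": 0, "tz": -40, "ax": 0, "ay": 0, "az": 0, "grip": 255}, {"tx": 0, "ty": 0, "tz": -40, "ax": 0, "ay": 0, "az": 0, "grip": 255}, {"tx": 0, "ty": 0, "tz": -40, "ax": 0, "ay": 0, "az": 0, "grip": 255}, {"tx": 0, "ty": 0, "tz": -15, "ax": 0, "ay": 0, "az": 0, "grip": 255}, {"tx": 0, "ty": 0, "tz": 0, "ax": 0, "ay": 0, "az": 0, "grip": 255}, {"tx": 0, "ty": 0, "tz": 0, "ax": 0, "ay": 0, "az": 0, "grip": 255}])

```text
t: 31.3
tool_pos: [0.4412, 0.0647, 0.2488]
orientation: [0.143, -3.136, -0.0]
force: [-0.3, -0.0, -1.9]
opening: 0.0115
```

Run:
```python
from h import *
for n in('scene',): snap(n,n+'21')
s,p,R=st();print(s['t'],p.round(4),s['opening'],s['force'],R[:,0],s['wrist_torque'],s['q'].round(3))
plan([.6025,.207,.25],np.radians(92),n=15)
f=load('scene21')['frame'];cv2.imwrite('pics/z9.png',cv2.resize(f[155:305,200:440],None,fx=3.3,fy=3.3,interpolation=cv2.INTER_CUBIC))
```

```text
31.35 [0.4407 0.0647 0.2481] 0.011434359933090322 [ 0.29346958  0.20999921 -1.50353621] [-0.99584028 -0.09104377  0.00362759] [ 0.07241261 -0.20091198 -0.01029861] [ 0.03  -0.302  1.868  0.     1.579 -1.631]
n 15 turn/row [-0.0002 -0.0002  0.1085]
[-11.6, 8.5, -0.2]
[-10.6, 9.7, -0.2]
[-9.5, 10.8, -0.2]
[-8.3, 11.7, -0.2]
[-7.0, 12.6, -0.2]
[-5.6, 13.2, -0.2]
[-4.1, 13.8, -0.1]
[-2.6, 14.1, -0.1]
[-1.0, 14.3, -0.1]
[0.5, 14.4, -0.1]
[2.1, 14.2, -0.1]
[3.6, 13.9, -0.1]
[5.1, 13.4, -0.1]
[6.5, 12.8, -0.1]
[7.8, 12.0, -0.1]
```

View pics/z9.png

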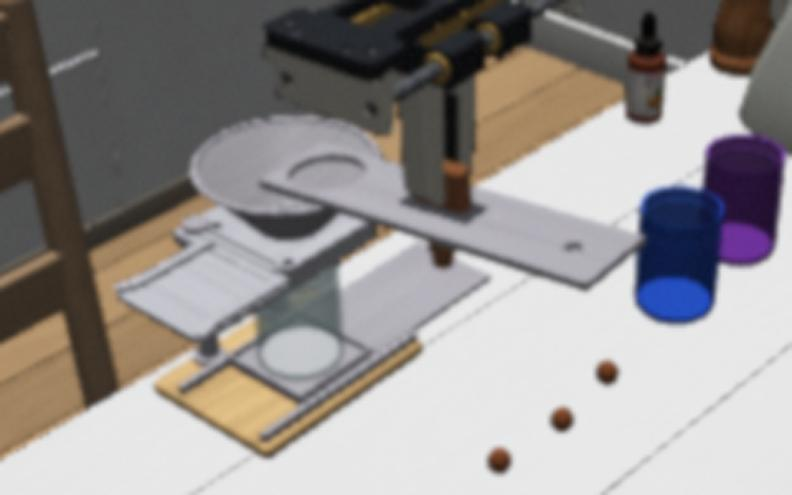

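Request:
step_arm(targets=[{"tx": -11.5, "ty": 8.5, "tz": 0, "ax": 0, "ay": 0, "az": 0.1085, "grip": 255}, {"tx": -10.5, "ty": 9.5, "tz": 0, "ax": 0, "ay": 0, "az": 0.1085, "grip": 255}, {"tx": -9.5, "ty": 11, "tz": 0, "ax": 0, "ay": 0, "az": 0.1085, "grip": 255}, {"tx": -8.5, "ty": 11.5, "tz": 0, "ax": 0, "ay": 0, "az": 0.1085, "grip": 255}, {"tx": -7, "ty": 12.5, "tz": 0, "ax": 0, "ay": 0, "az": 0.1085, "grip": 255}, {"tx": -5.5, "ty": 13, "tz": 0, "ax": 0, "ay": 0, "az": 0.1085, "grip": 255}, {"tx": -4, "ty": 14, "tz": 0, "ax": 0, "ay": 0, "az": 0.1085, "grip": 255}, {"tx": -2.5, "ty": 14, "tz": 0, "ax": 0, "ay": 0, "az": 0.1085, "grip": 255}, {"tx": -1, "ty": 14.5, "tz": 0, "ax": 0, "ay": 0, "az": 0.1085, "grip": 255}, {"tx": 0.5, "ty": 14.5, "tz": 0, "ax": 0, "ay": 0, "az": 0.1085, "grip": 255}, {"tx": 2, "ty": 14, "tz": 0, "ax": 0, "ay": 0, "az": 0.1085, "grip": 255}, {"tx": 3.5, "ty": 14, "tz": 0, "ax": 0, "ay": 0, "az": 0.1085, "grip": 255}, {"tx": 5, "ty": 13.5, "tz": 0, "ax": 0, "ay": 0, "az": 0.1085, "grip": 255}, {"tx": 6.5, "ty": 13, "tz": 0, "ax": 0, "ay": 0, "az": 0.1085, "grip": 255}, {"tx": 8, "ty": 12, "tz": 0, "ax": 0, "ay": 0, "az": 0.1085, "grip": 255}, {"tx": 0, "ty": 0, "tz": 0, "ax": 0, "ay": 0, "az": 0, "grip": 255}, {"tx": 0, "ty": 0, "tz": 0, "ax": 0, "ay": 0, "az": 0, "grip": 255}, {"tx": 0, "ty": 0, "tz": 0, "ax": 0, "ay": 0, "az": 0, "grip": 255}])

```text
t: 33.15
tool_pos: [0.6028, 0.2064, 0.2492]
orientation: [-2.18, -2.261, 0.003]
force: [-0.4, -0.9, -1.1]
opening: 0.0117
```

Run:
```python
from h import *
for n in('scene','wrist'): snap(n,n+'22')
s,p,R=st();print(s['t'],p.round(4),s['opening'],s['force'],R[:,0],s['wrist_torque'],s['q'].round(3))
print(delta([.6025,.207,.18],np.radians(92)))
f=load('scene22')['frame'];cv2.imwrite('pics/z9.png',cv2.resize(f[105:305,170:400],None,fx=3,fy=3,interpolation=cv2.INTER_CUBIC))
```

```text
33.25 [0.6032 0.2064 0.2502] 0.011500822890377115 [-0.44994709 -0.69250655 -1.78236417] [-3.55210267e-02  9.99368892e-01 -2.74423150e-04] [-0.04654943 -0.14630654  0.02318349] [ 0.249  0.226  1.35  -0.     1.567  0.214]
(array([ 0.6, -0.6, 70.2]), array([-0.001,  0.   ,  0.001]))
```

View pics/z9.png

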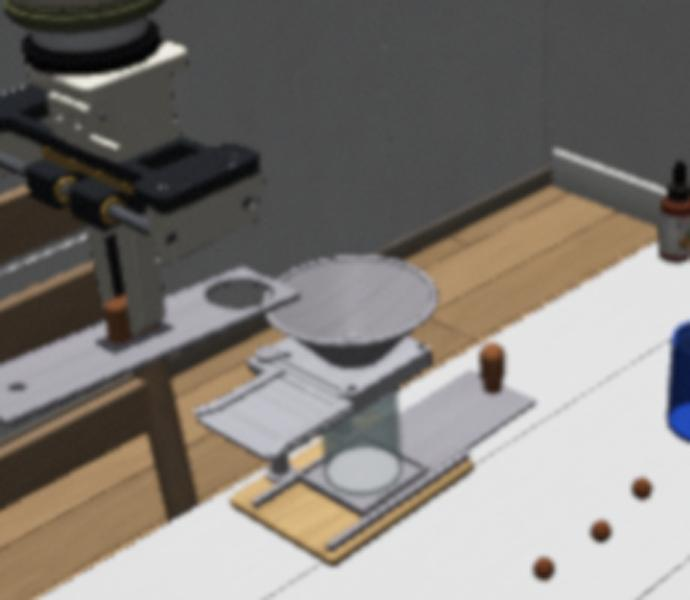

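View pics/wrist22.png

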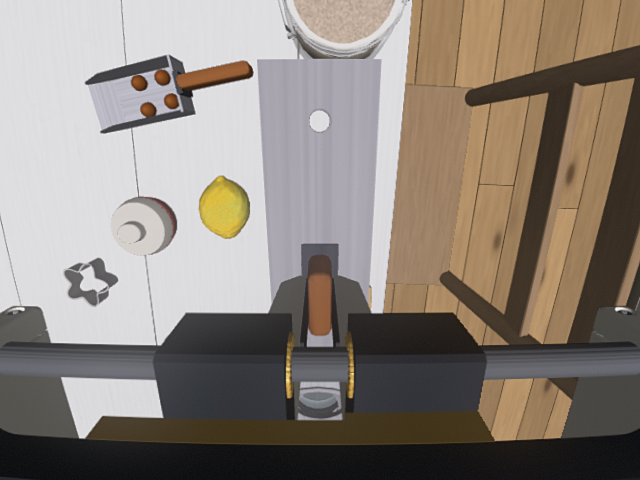

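Request:
step_arm(targets=[{"tx": 4, "ty": -0.6, "tz": 20, "ax": 0, "ay": 0, "az": 0, "grip": 255}, {"tx": 0, "ty": 0, "tz": 30, "ax": 0, "ay": 0, "az": 0, "grip": 255}, {"tx": 0, "ty": 0, "tz": 30, "ax": 0, "ay": 0, "az": 0, "grip": 255}, {"tx": 0, "ty": 0, "tz": 14, "ax": 0, "ay": 0, "az": 0, "grip": 255}, {"tx": 0, "ty": 0, "tz": 4, "ax": 0, "ay": 0, "az": 0, "grip": 255}, {"tx": 0, "ty": 0, "tz": 0, "ax": 0, "ay": 0, "az": 0, "grip": 255}, {"tx": 0, "ty": 0, "tz": 0, "ax": 0, "ay": 0, "az": 0, "grip": 255}])

```text
t: 33.95
tool_pos: [0.6037, 0.211, 0.1543]
orientation: [2.182, 2.259, 0.003]
force: [-1.7, -0.2, -2.1]
opening: 0.0117
```

Run:
```python
from h import *
for n in('scene','wrist'): snap(n,n+'23')
s,p,R=st();print(s['t'],p.round(4),s['opening'],s['force'],R[:,0],s['wrist_torque'],s['q'].round(3))
f=load('scene23')['frame'];cv2.imwrite('pics/z9.png',cv2.resize(f[175:295,180:340],None,fx=5,fy=5,interpolation=cv2.INTER_CUBIC))
```

```text
34.05 [0.6035 0.2111 0.1541] 0.011422646364902046 [-0.78262953  0.43232281 -1.57572299] [-3.44048979e-02  9.99407825e-01  5.50545100e-04] [-0.12675746  0.11375084 -0.10021546] [0.256 0.28  1.463 0.    1.397 0.222]
```

View pics/z9.png

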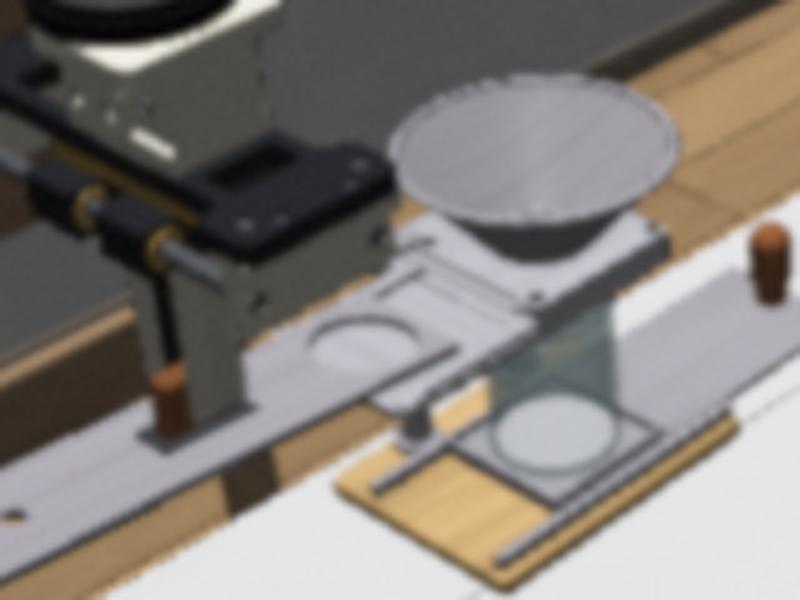

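Request:
step_arm(targets=[{"tx": 0, "ty": -1.2, "tz": 3, "ax": 0, "ay": 0, "az": 0, "grip": 255}, {"tx": 0, "ty": 0, "tz": 3, "ax": 0, "ay": 0, "az": 0, "grip": 255}, {"tx": 0, "ty": 0, "tz": 2, "ax": 0, "ay": 0, "az": 0, "grip": 255}, {"tx": 0, "ty": 0, "tz": 1, "ax": 0, "ay": 0, "az": 0, "grip": 255}, {"tx": 0, "ty": 0, "tz": 0, "ax": 0, "ay": 0, "az": 0, "grip": 255}])

```text
t: 34.55
tool_pos: [0.6024, 0.2115, 0.1446]
orientation: [2.182, 2.259, 0.003]
force: [0.7, 4.8, 6.7]
opening: 0.0119
```

Run:
```python
from h import *
for n in('scene','wrist'): snap(n,n+'24')
s,p,R=st();print(s['t'],p.round(4),s['opening'],s['force'],R[:,0],s['wrist_torque'],s['q'].round(3))
f=load('scene24')['frame'];cv2.imwrite('pics/z9.png',cv2.resize(f[195:285,210:330],None,fx=6.5,fy=6.5,interpolation=cv2.INTER_CUBIC))
```

```text
34.65 [0.6024 0.2115 0.1447] 0.012041704847419095 [0.76237562 4.8195635  6.09261999] [-3.48724754e-02  9.99391298e-01  9.71993989e-04] [ 0.18874986 -0.12112667  0.08527339] [2.570e-01 2.840e-01 1.475e+00 1.000e-03 1.380e+00 2.220e-01]
```

View pics/z9.png

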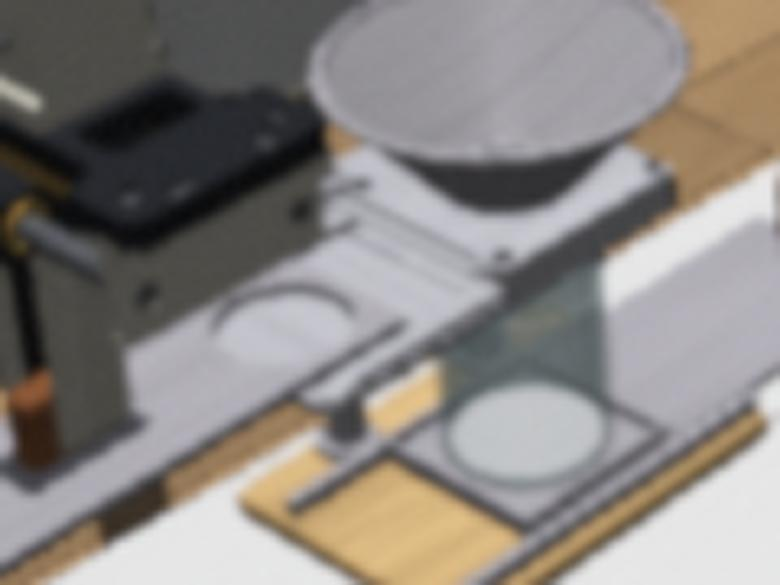

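Request:
step_arm(targets=[{"tx": -4, "ty": 0, "tz": -0.5, "ax": 0, "ay": 0, "az": 0, "grip": 255}, {"tx": -5, "ty": 0, "tz": 0, "ax": 0, "ay": 0, "az": 0, "grip": 255}, {"tx": -5, "ty": 0, "tz": 0, "ax": 0, "ay": 0, "az": 0, "grip": 255}, {"tx": -3, "ty": 0, "tz": 0, "ax": 0, "ay": 0, "az": 0, "grip": 255}, {"tx": 0, "ty": 0, "tz": 0, "ax": 0, "ay": 0, "az": 0, "grip": 255}])

```text
t: 35.15
tool_pos: [0.6028, 0.1937, 0.1449]
orientation: [2.183, 2.259, 0.002]
force: [-0.4, 2.1, 5.9]
opening: 0.0115
```

Run:
```python
from h import *
for n in('scene',): snap(n,n+'25')
s,p,R=st();print(s['t'],p.round(4),s['opening'],s['force'],R[:,0],s['wrist_torque'])
f=load('scene25')['frame'];cv2.imwrite('pics/z9.png',cv2.resize(f[195:285,210:330],None,fx=6.5,fy=6.5,interpolation=cv2.INTER_CUBIC))
```

```text
35.2 [0.6028 0.1937 0.1448] 0.011573549076346987 [-0.68882081  2.51964973  5.82196479] [-3.42873883e-02  9.99411992e-01  2.14362480e-04] [-0.00810813 -0.08982167 -0.00673289]
```

View pics/z9.png

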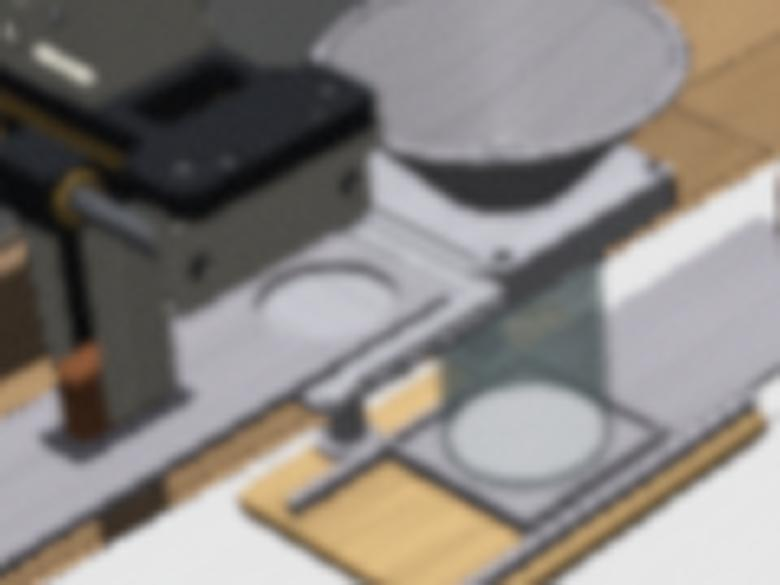

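Request:
step_arm(targets=[{"tx": -4, "ty": 0, "tz": -0.3, "ax": 0, "ay": 0, "az": 0, "grip": 255}, {"tx": -4, "ty": 0, "tz": 0, "ax": 0, "ay": 0, "az": 0, "grip": 255}, {"tx": -4, "ty": 0, "tz": 0, "ax": 0, "ay": 0, "az": 0, "grip": 255}, {"tx": -4, "ty": 0, "tz": 0, "ax": 0, "ay": 0, "az": 0, "grip": 255}, {"tx": 0, "ty": 0, "tz": 0, "ax": 0, "ay": 0, "az": 0, "grip": 255}])

```text
t: 35.7
tool_pos: [0.6032, 0.1773, 0.1448]
orientation: [2.183, 2.259, 0.001]
force: [-0.8, 1.7, 5.4]
opening: 0.0114
```

Request:
step_arm(targets=[{"tx": -5, "ty": 0, "tz": 0, "ax": 0, "ay": 0, "az": 0, "grip": 255}, {"tx": -6, "ty": 0, "tz": 0, "ax": 0, "ay": 0, "az": 0, "grip": 255}, {"tx": -6, "ty": 0, "tz": 0, "ax": 0, "ay": 0, "az": 0, "grip": 255}, {"tx": -6, "ty": 0, "tz": 0, "ax": 0, "ay": 0, "az": 0, "grip": 255}, {"tx": -6, "ty": 0, "tz": 0, "ax": 0, "ay": 0, "az": 0, "grip": 255}, {"tx": -6, "ty": 0, "tz": 0, "ax": 0, "ay": 0, "az": 0, "grip": 255}, {"tx": -6, "ty": 0, "tz": 0, "ax": 0, "ay": 0, "az": 0, "grip": 255}, {"tx": -4, "ty": 0, "tz": 0, "ax": 0, "ay": 0, "az": 0, "grip": 255}, {"tx": 0, "ty": 0, "tz": 0, "ax": 0, "ay": 0, "az": 0, "grip": 255}])

```text
t: 36.6
tool_pos: [0.6047, 0.1322, 0.1449]
orientation: [2.183, 2.259, 0.0]
force: [-0.6, 1.9, 6.0]
opening: 0.0114
```

Request:
step_arm(targets=[{"tx": -4, "ty": 0, "tz": 0, "ax": 0, "ay": 0, "az": 0, "grip": 255}, {"tx": -4, "ty": 0, "tz": 0, "ax": 0, "ay": 0, "az": 0, "grip": 255}, {"tx": -3, "ty": 0, "tz": 0, "ax": 0, "ay": 0, "az": 0, "grip": 255}, {"tx": -2, "ty": 0, "tz": 0, "ax": 0, "ay": 0, "az": 0, "grip": 255}, {"tx": -1, "ty": 0, "tz": 0, "ax": 0, "ay": 0, "az": 0, "grip": 255}, {"tx": -1, "ty": 0, "tz": 0, "ax": 0, "ay": 0, "az": 0, "grip": 255}, {"tx": 0, "ty": 0, "tz": 0, "ax": 0, "ay": 0, "az": 0, "grip": 255}])

```text
t: 37.3
tool_pos: [0.6051, 0.1179, 0.1448]
orientation: [2.183, 2.259, 0.001]
force: [-0.6, 4.3, 6.7]
opening: 0.0113
```

Request:
step_arm(targets=[{"tx": -1, "ty": 0, "tz": 0, "ax": 0, "ay": 0, "az": 0, "grip": 255}, {"tx": -1, "ty": 0, "tz": 0, "ax": 0, "ay": 0, "az": 0, "grip": 255}, {"tx": 0, "ty": 0, "tz": 0, "ax": 0, "ay": 0, "az": 0, "grip": 255}])

```text
t: 37.6
tool_pos: [0.6052, 0.1159, 0.1448]
orientation: [-2.183, -2.259, -0.001]
force: [0.8, 4.1, 5.4]
opening: 0.0116
```

Request:
step_arm(targets=[{"tx": -1, "ty": 0, "tz": 0, "ax": 0, "ay": 0, "az": 0, "grip": 255}, {"tx": -1, "ty": 0, "tz": 0, "ax": 0, "ay": 0, "az": 0, "grip": 255}, {"tx": -1, "ty": 0, "tz": 0, "ax": 0, "ay": 0, "az": 0, "grip": 255}, {"tx": 0, "ty": 0, "tz": 0, "ax": 0, "ay": 0, "az": 0, "grip": 255}])

```text
t: 38.0
tool_pos: [0.6053, 0.1129, 0.1449]
orientation: [2.183, 2.259, 0.001]
force: [-0.4, 4.5, 6.7]
opening: 0.012
```

Request:
step_arm(targets=[{"tx": -1, "ty": 0, "tz": 0, "ax": 0, "ay": 0, "az": 0, "grip": 255}, {"tx": -1, "ty": 0, "tz": 0, "ax": 0, "ay": 0, "az": 0, "grip": 255}, {"tx": -1, "ty": 0, "tz": 0, "ax": 0, "ay": 0, "az": 0, "grip": 255}, {"tx": 0, "ty": 0, "tz": 0, "ax": 0, "ay": 0, "az": 0, "grip": 255}])

```text
t: 38.4
tool_pos: [0.6053, 0.1122, 0.1449]
orientation: [-2.18, -2.259, -0.005]
force: [-0.4, 13.9, 5.5]
opening: 0.0116
```

Request:
step_arm(targets=[{"tx": -1, "ty": 0, "tz": 0, "ax": 0, "ay": 0, "az": 0, "grip": 255}, {"tx": 0, "ty": 0, "tz": 0, "ax": 0, "ay": 0, "az": 0, "grip": 255}, {"tx": 0, "ty": 0, "tz": 0, "ax": 0, "ay": 0, "az": 0, "grip": 120}, {"tx": 0, "ty": 0, "tz": 0, "ax": 0, "ay": 0, "az": 0, "grip": 120}, {"tx": 0, "ty": 0, "tz": 0, "ax": 0, "ay": 0, "az": 0, "grip": 120}, {"tx": 0, "ty": 0, "tz": -20, "ax": 0, "ay": 0, "az": 0, "grip": 120}, {"tx": 0, "ty": 0, "tz": -40, "ax": 0, "ay": 0, "az": 0, "grip": 120}, {"tx": 0, "ty": 0, "tz": -40, "ax": 0, "ay": 0, "az": 0, "grip": 120}, {"tx": 0, "ty": 0, "tz": -40, "ax": 0, "ay": 0, "az": 0, "grip": 120}, {"tx": 0, "ty": 0, "tz": 0, "ax": 0, "ay": 0, "az": 0, "grip": 120}, {"tx": 0, "ty": 0, "tz": 0, "ax": 0, "ay": 0, "az": 0, "grip": 120}])

```text
t: 39.5
tool_pos: [0.6059, 0.1084, 0.2855]
orientation: [2.182, 2.257, 0.002]
force: [-0.5, 0.1, -0.2]
opening: 0.0492
```

Run:
```python
from h import *
for n in('scene','wrist','top'): snap(n,n+'26')
s,p,R=st();print(s['t'],p.round(4),s['opening'],s['force'],R[:,0],s['wrist_torque'])
f=load('scene26')['frame'];cv2.imwrite('pics/z9.png',cv2.resize(f[175:295,200:360],None,fx=5,fy=5,interpolation=cv2.INTER_CUBIC))
```

```text
39.65 [0.6043 0.1085 0.282 ] 0.04944249307732018 [ 0.19033028 -0.94799912 -0.38191332] [-3.41157933e-02  9.99417816e-01 -3.77637999e-04] [-0.04746307 -0.0628566   0.02432275]
```

View pics/z9.png

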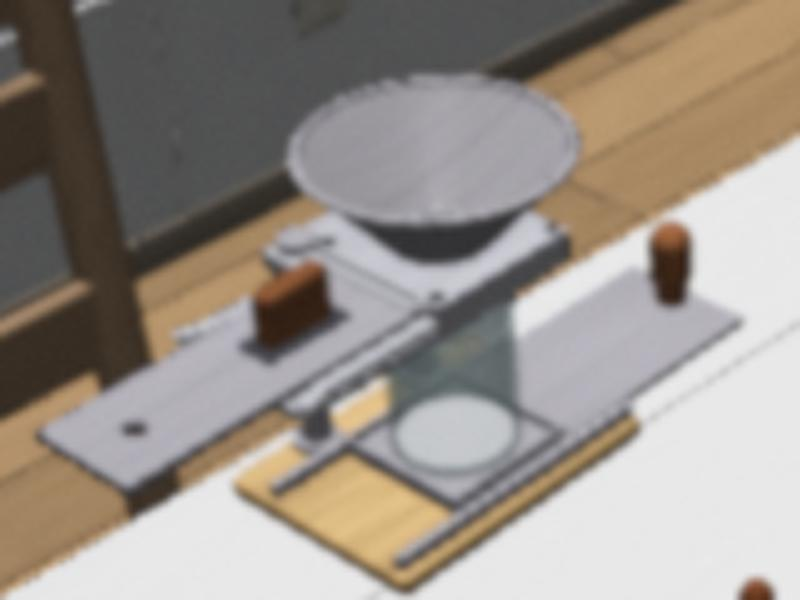

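View pics/wrist26.png

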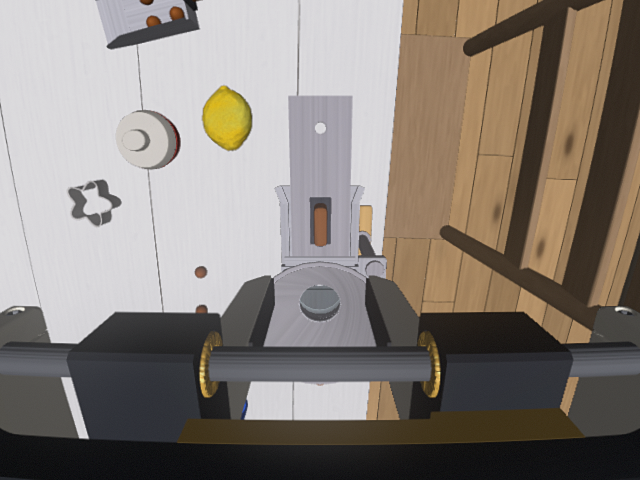

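Run:
```python
from h import *
c=load('wrist26');f=c['frame'];cv2.imwrite('pics/z8.png',cv2.resize(f[85:325,240:400],None,fx=3.3,fy=3.3,interpolation=cv2.INTER_CUBIC))
for u,v,z in((320.5,225,.151),(320,128,.123),(289,97,.123),(352,97,.123)): print(onz(c,u,v,z).round(4))
c=load('wrist12')
print(onz(c,321,101.2,.151))
```

```text
[0.606  0.1172 0.151 ]
[0.6027 0.199  0.123 ]
[0.5748 0.224  0.123 ]
[0.6296 0.2259 0.123 ]
[0.60523636 0.11978463 0.151     ]
```

View pics/z8.png

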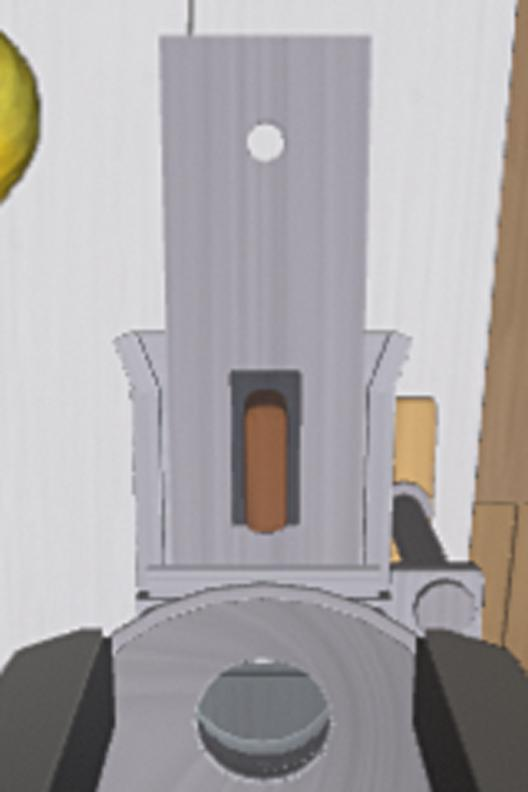

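Run:
```python
from h import *
plan([.48,.335,.30],np.radians(192),n=14)
```

```text
n 14 turn/row [-0.0002 -0.0002 -0.1247]
[16.5, -8.3, -1.3]
[17.4, -6.2, -1.3]
[18.0, -4.0, -1.3]
[18.4, -1.7, -1.3]
[18.4, 0.6, -1.3]
[18.2, 2.9, -1.3]
[17.7, 5.1, -1.3]
[17.0, 7.3, -1.3]
[15.9, 9.3, -1.3]
[14.6, 11.2, -1.3]
[13.1, 13.0, -1.3]
[11.4, 14.5, -1.3]
[9.5, 15.8, -1.3]
[7.5, 16.9, -1.3]
```

Request:
step_arm(targets=[{"tx": 16.5, "ty": -8.5, "tz": -1.5, "ax": 0, "ay": 0, "az": -0.125, "grip": 120}, {"tx": 17.5, "ty": -6, "tz": -1.5, "ax": 0, "ay": 0, "az": -0.125, "grip": 120}, {"tx": 18, "ty": -4, "tz": -1.5, "ax": 0, "ay": 0, "az": -0.125, "grip": 120}, {"tx": 18.5, "ty": -1.5, "tz": -1.5, "ax": 0, "ay": 0, "az": -0.125, "grip": 120}, {"tx": 18.5, "ty": 0.5, "tz": -1.5, "ax": 0, "ay": 0, "az": -0.125, "grip": 120}, {"tx": 18, "ty": 3, "tz": -1, "ax": 0, "ay": 0, "az": -0.125, "grip": 120}, {"tx": 17.5, "ty": 5, "tz": -1, "ax": 0, "ay": 0, "az": -0.125, "grip": 120}, {"tx": 17, "ty": 7.5, "tz": -1, "ax": 0, "ay": 0, "az": -0.125, "grip": 120}, {"tx": 16, "ty": 9.5, "tz": -1, "ax": 0, "ay": 0, "az": -0.125, "grip": 120}, {"tx": 14.5, "ty": 11, "tz": -1, "ax": 0, "ay": 0, "az": -0.125, "grip": 120}, {"tx": 13, "ty": 13, "tz": -1, "ax": 0, "ay": 0, "az": -0.125, "grip": 120}, {"tx": 11.5, "ty": 14.5, "tz": -1, "ax": 0, "ay": 0, "az": -0.125, "grip": 120}, {"tx": 9.5, "ty": 16, "tz": -1, "ax": 0, "ay": 0, "az": -0.125, "grip": 120}, {"tx": 7.5, "ty": 17, "tz": -1, "ax": 0, "ay": 0, "az": -0.125, "grip": 120}, {"tx": 0, "ty": 0, "tz": 0, "ax": 0, "ay": 0, "az": 0, "grip": 120}, {"tx": 0, "ty": 0, "tz": 0, "ax": 0, "ay": 0, "az": 0, "grip": 120}])

```text
t: 41.25
tool_pos: [0.4806, 0.3353, 0.2994]
orientation: [0.332, -3.122, 0.002]
force: [-0.0, -0.4, 0.7]
opening: 0.049
```

Run:
```python
from h import *
for n in('scene','wrist','top'): snap(n,n+'27')
s,p,R=st();print(s['t'],p.round(4),s['opening'],s['force'],R[:,0],s['q'].round(3))
```

```text
41.4 [0.4813 0.3347 0.3002] 0.04926514404685216 [ 0.87804764 -0.21754943  0.89753669] [-9.77831322e-01 -2.09391880e-01  9.72442806e-04] [ 0.52   0.076  1.424 -0.     1.642 -1.261]
```

View pics/wrist27.png

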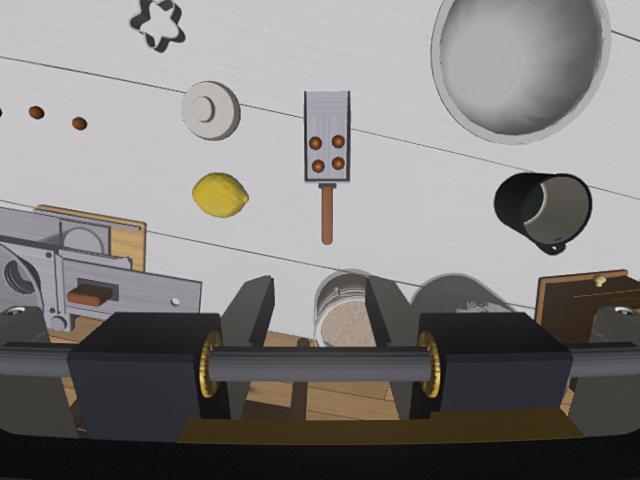

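View pics/scene27.png

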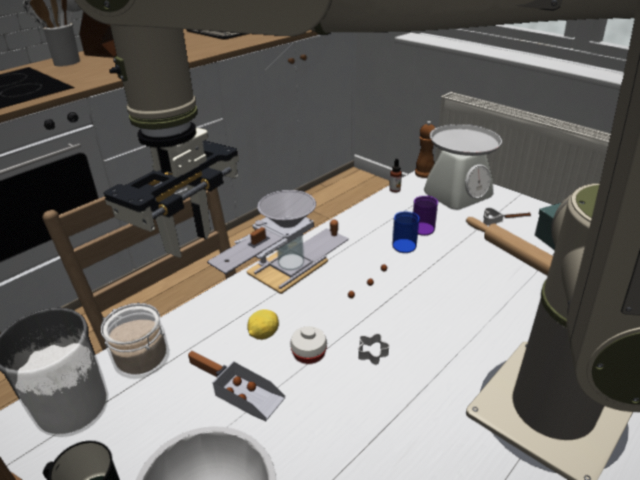

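Run:
```python
from h import *
c=load('wrist27');f=c['frame'];cv2.imwrite('pics/z8.png',cv2.resize(f[80:260,270:390],None,fx=3.3,fy=3.3,interpolation=cv2.INTER_CUBIC))
```

```text
(no output)
```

View pics/z8.png

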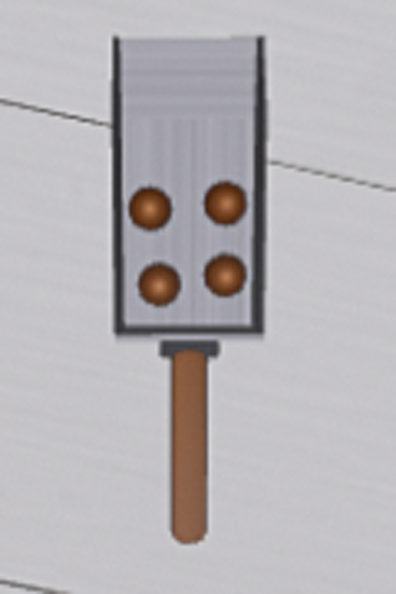

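Run:
```python
from h import *
c=load('wrist27')
g=lambda u,v,z: onz(c,270+u/3.3,80+v/3.3,z)
a=g(189,348,.044);b=g(188,540,.044);n=g(189,38,.012);
print(a.round(4),b.round(4),n.round(4),np.hypot(*(a-b)[:2]))
m=(a+b)/2; d=m-n; print('mid',m.round(4),'nose-dist',np.hypot(*d[:2]),'yaw',np.degrees(np.arctan2(d[1],d[0])), np.degrees(np.arctan2(*(b-a)[1::-1])))
h=n[:2]+.150*d[:2]/np.hypot(*d[:2]);print('handle by nose',h.round(4))
```

```text
[0.4534 0.3398 0.044 ] [0.5254 0.3553 0.044 ] [0.3451 0.3165 0.012 ] 0.07364739913071248
mid [0.4894 0.3476 0.044 ] nose-dist 0.14753776396602258 yaw 12.142829941429884 12.211207201592329
handle by nose [0.4918 0.3481]
```

Run:
```python
from h import *
t=load('top27');s=load('scene27')
for z in(.08,.1,.12): print(z,onz(t,158,258,z).round(3),onz(s,132,322,z).round(3))
print('base scene low',onz(s,140,370,0),'left',onz(s,107,345,.05),'right',onz(s,166,345,.05))
print('big jar top', onz(t,83,282,.15),'bowl',onz(t,160,420,.05))
```

```text
0.08 [0.618 0.402 0.08 ] [0.629 0.401 0.08 ]
0.1 [0.609 0.399 0.1  ] [0.606 0.408 0.1  ]
0.12 [0.599 0.396 0.12 ] [0.583 0.416 0.12 ]
base scene low [ 5.92610566e-01  4.25653667e-01 -1.11022302e-16] left [0.64194004 0.4524395  0.05      ] right [0.56248616 0.37687777 0.05      ]
big jar top [0.59617452 0.55601466 0.15      ] bowl [0.27089922 0.50836978 0.05      ]
```

View pics/top27.png

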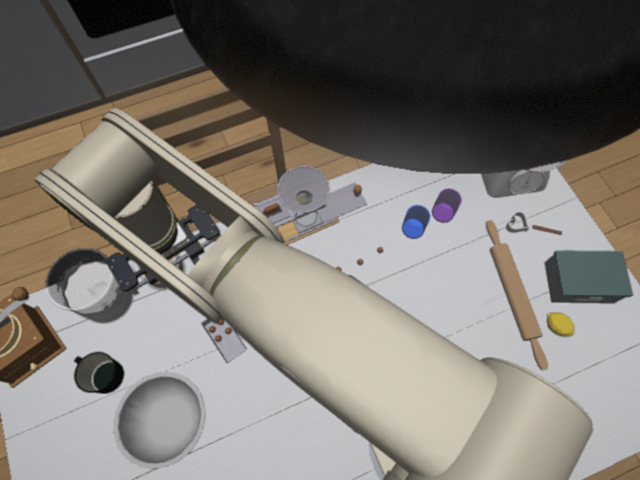

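Request:
step_arm(targets=[{"tx": -6, "ty": 6, "tz": 40, "ax": 0, "ay": 0, "az": 0, "grip": 120}, {"tx": -5, "ty": 5, "tz": 45, "ax": 0, "ay": 0, "az": 0, "grip": 120}, {"tx": 0, "ty": 0, "tz": 45, "ax": 0, "ay": 0, "az": 0, "grip": 120}, {"tx": 0, "ty": 0, "tz": 45, "ax": 0, "ay": 0, "az": 0, "grip": 120}, {"tx": 0, "ty": 0, "tz": 40, "ax": 0, "ay": 0, "az": 0, "grip": 120}, {"tx": 0, "ty": 0, "tz": 30, "ax": 0, "ay": 0, "az": 0, "grip": 120}, {"tx": 0, "ty": 0, "tz": 20, "ax": 0, "ay": 0, "az": 0, "grip": 120}, {"tx": 0, "ty": 0, "tz": 8, "ax": 0, "ay": 0, "az": 0, "grip": 120}, {"tx": 0, "ty": 0, "tz": 0, "ax": 0, "ay": 0, "az": 0, "grip": 120}, {"tx": 0, "ty": 0, "tz": 0, "ax": 0, "ay": 0, "az": 0, "grip": 120}])

```text
t: 42.4
tool_pos: [0.4905, 0.3489, 0.0292]
orientation: [-0.334, 3.122, 0.001]
force: [0.5, -0.1, 0.6]
opening: 0.0494
```

Run:
```python
from h import *
for n in('scene','wrist'): snap(n,n+'28')
s,p,R=st();print(s['t'],p.round(4),s['opening'],s['force'],R[:,0],s['q'].round(3))
print(delta([.490,.348,.026],np.radians(192.2)))
```

```text
42.5 [0.4908 0.3493 0.0299] 0.04913936850709637 [ 0.26570417 -0.41263292  0.49728723] [-0.97734408 -0.21163697 -0.0028881 ] [ 0.533  0.317  1.66   0.     1.161 -1.251]
(array([ 1.1, -1.1,  3.9]), array([0.001, 0.003, 0.   ]))
```

View pics/wrist28.png

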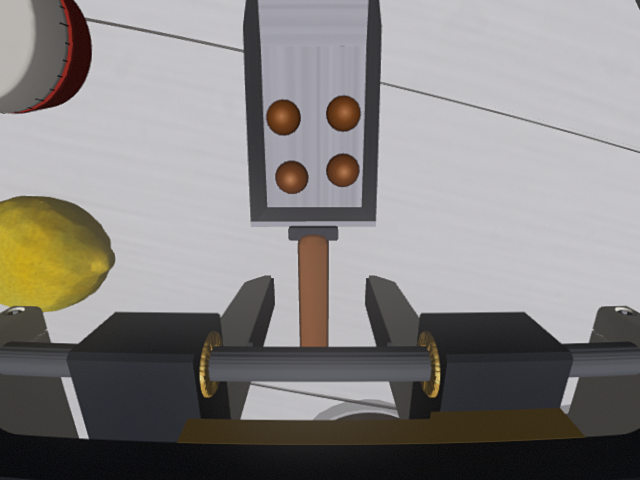

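Request:
step_arm(targets=[{"tx": 1, "ty": -1.5, "tz": 3.5, "ax": 0, "ay": 0, "az": 0, "grip": 160}, {"tx": 0, "ty": 0, "tz": 0, "ax": 0, "ay": 0, "az": 0, "grip": 200}, {"tx": 0, "ty": 0, "tz": 0, "ax": 0, "ay": 0, "az": 0, "grip": 255}, {"tx": 0, "ty": 0, "tz": 0, "ax": 0, "ay": 0, "az": 0, "grip": 255}, {"tx": 0, "ty": 0, "tz": 0, "ax": 0, "ay": 0, "az": 0, "grip": 255}, {"tx": 0, "ty": 0, "tz": 0, "ax": 0, "ay": 0, "az": 0, "grip": 255}], squeeze=50)

```text
t: 43.1
tool_pos: [0.4889, 0.3471, 0.0245]
orientation: [-0.335, 3.124, 0.0]
force: [-0.6, -0.0, 0.9]
opening: 0.0133
```

Run:
```python
from h import *
s,p,R=st();print(s['t'],p.round(4),s['opening'],s['force'],R[:,0],s['q'].round(3),s['wrist_torque'])
```

```text
43.1 [0.4889 0.3471 0.0245] 0.013265061699169333 [-0.56879326 -0.00884066  0.94986677] [-9.77247788e-01 -2.12100790e-01 -1.25316741e-04] [ 0.532  0.32   1.667  0.     1.154 -1.253] [ 0.01381443 -0.11931428 -0.00031769]
```

Run:
```python
from h import *
t=load('top0');s=load('scene0')
X=tri([(t,113,123),(s,55,218)]);print('chair left post top',X.round(3),proj(t,X),proj(s,X))
o,d=ray(s,207,157)
for x in(.75,.8,.85,.9): 
  k=(x-o[0])/d[0];print(x,(o+k*d).round(3),proj(t,o+k*d).round(0))
print('table edge',onz(t,160,215,0),onz(t,390,165,0))
```

```text
chair left post top [0.967 0.385 0.157] [114.61505619 123.58887803] [ 53.15787162 217.52299711]
0.75 [0.75  0.113 0.267] [242. 129.]
0.8 [0.8   0.082 0.241] [249. 115.]
0.85 [0.85  0.05  0.214] [255. 101.]
0.9 [0.9   0.019 0.188] [261.  88.]
table edge [0.77098071 0.37538366 0.        ] [ 0.66494506 -0.24818055  0.        ]
```

Request:
step_arm(targets=[{"tx": 0, "ty": 0, "tz": -4, "ax": 0, "ay": 0, "az": 0, "grip": 255}, {"tx": 0, "ty": 0, "tz": -8, "ax": 0, "ay": 0, "az": 0, "grip": 255}, {"tx": 0, "ty": 0, "tz": -14, "ax": 0, "ay": 0, "az": 0, "grip": 255}, {"tx": 0, "ty": 0, "tz": -20, "ax": 0, "ay": 0, "az": 0, "grip": 255}, {"tx": 0, "ty": 0, "tz": -25, "ax": 0, "ay": 0, "az": 0, "grip": 255}, {"tx": 0, "ty": 0, "tz": -25, "ax": 0, "ay": 0, "az": 0, "grip": 255}, {"tx": 0, "ty": 0, "tz": -25, "ax": 0, "ay": 0, "az": 0, "grip": 255}, {"tx": 0, "ty": 0, "tz": -25, "ax": 0, "ay": 0, "az": 0, "grip": 255}, {"tx": 0, "ty": 0, "tz": -25, "ax": 0, "ay": 0, "az": 0, "grip": 255}, {"tx": 0, "ty": 0, "tz": -25, "ax": 0, "ay": 0, "az": 0, "grip": 255}, {"tx": 0, "ty": 0, "tz": -20, "ax": 0, "ay": 0, "az": 0, "grip": 255}, {"tx": 0, "ty": 0, "tz": -12, "ax": 0, "ay": 0, "az": 0, "grip": 255}, {"tx": 0, "ty": 0, "tz": -6, "ax": 0, "ay": 0, "az": 0, "grip": 255}, {"tx": 0, "ty": 0, "tz": 0, "ax": 0, "ay": 0, "az": 0, "grip": 255}])

```text
t: 44.5
tool_pos: [0.4891, 0.3472, 0.2593]
orientation: [-0.335, 3.123, 0.001]
force: [-0.5, 0.0, -1.4]
opening: 0.0135
```

```bash
cat >> h.py <<'E'
def pourpose(th,P,yawd):
    d=np.array([np.cos(yawd),np.sin(yawd),0]);z=np.array([0,0,1.])
    x=d*np.cos(th)-z*np.sin(th); zt=-z*np.cos(th)-d*np.sin(th); R=np.c_[x,np.cross(zt,x),zt]
    return np.array(P)-R@np.array([.149,0,.0175]),R
E
python3 - <<'E'
from h import *
for n in('scene','wrist'): snap(n,n+'29')
s,p,R=st();print(s['t'],p.round(4),s['opening'],s['force'],R[:,0],s['q'].round(3),s['wrist_torque'])
for th in(0,20,50,60): print(th,pourpose(np.radians(th),[.622,.03,.205],np.radians(182.4))[0].round(3))
T,_=pourpose(0,[.622,.03,.24],np.radians(182.4))
plan(T,np.radians(182.4),n=19)
E
```

```text
44.6 [0.4884 0.3468 0.2573] 0.01374055814092 [ 0.10255354 -0.1040823  -3.08308016] [-0.97725233 -0.21207443  0.00152071] [ 0.532  0.12   1.455  0.     1.569 -1.253] [ 0.05988881 -0.24516772  0.04993568]
0 [0.771 0.036 0.222]
20 [0.756 0.036 0.272]
50 [0.704 0.033 0.33 ]
60 [0.681 0.032 0.343]
n 19 turn/row [-0.     -0.0001  0.009 ]
[-11.1, -19.1, -0.0]
[-11.2, -19.0, -0.0]
[-11.4, -18.9, -0.0]
[-11.6, -18.8, -0.0]
[-11.7, -18.7, -0.0]
[-11.9, -18.6, -0.0]
[-12.1, -18.5, -0.0]
[-12.2, -18.4, -0.0]
[-12.4, -18.3, -0.0]
[-12.6, -18.2, -0.0]
[-12.7, -18.0, -0.0]
[-12.9, -17.9, -0.0]
[-13.1, -17.8, -0.0]
[-13.2, -17.7, -0.0]
[-13.4, -17.6, -0.0]
[-13.5, -17.5, -0.0]
[-13.7, -17.3, -0.0]
[-13.9, -17.2, -0.0]
[-14.0, -17.1, -0.0]
```

View pics/wrist29.png

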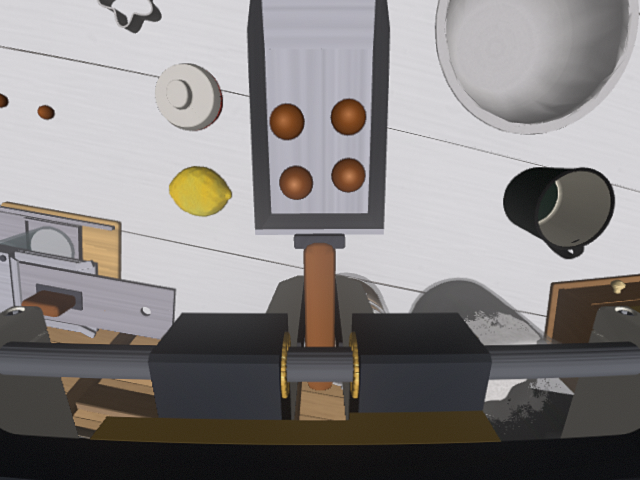

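Request:
step_arm(targets=[{"tx": -4, "ty": -7, "tz": 0, "ax": 0, "ay": 0, "az": 0, "grip": 255}, {"tx": -8, "ty": -14, "tz": 0, "ax": 0, "ay": 0, "az": 0, "grip": 255}, {"tx": -12, "ty": -20, "tz": 0, "ax": 0, "ay": 0, "az": 0.0107, "grip": 255}, {"tx": -12, "ty": -20, "tz": 0, "ax": 0, "ay": 0, "az": 0.0107, "grip": 255}, {"tx": -12.5, "ty": -20, "tz": 0, "ax": 0, "ay": 0, "az": 0.0107, "grip": 255}, {"tx": -12.5, "ty": -19.5, "tz": 0, "ax": 0, "ay": 0, "az": 0.0107, "grip": 255}, {"tx": -13, "ty": -19.5, "tz": 0, "ax": 0, "ay": 0, "az": 0.0107, "grip": 255}, {"tx": -13, "ty": -19.5, "tz": 0, "ax": 0, "ay": 0, "az": 0.0107, "grip": 255}, {"tx": -13, "ty": -19, "tz": 0, "ax": 0, "ay": 0, "az": 0.0107, "grip": 255}, {"tx": -13.5, "ty": -19, "tz": 0, "ax": 0, "ay": 0, "az": 0.0107, "grip": 255}, {"tx": -13.5, "ty": -19, "tz": 0, "ax": 0, "ay": 0, "az": 0.0107, "grip": 255}, {"tx": -13.5, "ty": -19, "tz": 0, "ax": 0, "ay": 0, "az": 0.0107, "grip": 255}, {"tx": -13.5, "ty": -18.5, "tz": 0, "ax": 0, "ay": 0, "az": 0.0107, "grip": 255}, {"tx": -14, "ty": -18.5, "tz": 0, "ax": 0, "ay": 0, "az": 0.0107, "grip": 255}, {"tx": -14, "ty": -18.5, "tz": 0, "ax": 0, "ay": 0, "az": 0.0107, "grip": 255}, {"tx": -14, "ty": -18.5, "tz": 0, "ax": 0, "ay": 0, "az": 0.0107, "grip": 255}, {"tx": -14, "ty": -18, "tz": 0, "ax": 0, "ay": 0, "az": 0.0107, "grip": 255}, {"tx": -14, "ty": -17.5, "tz": 0, "ax": 0, "ay": 0, "az": 0.0107, "grip": 255}, {"tx": -10, "ty": -13, "tz": 0, "ax": 0, "ay": 0, "az": 0, "grip": 255}, {"tx": -5, "ty": -7, "tz": 0, "ax": 0, "ay": 0, "az": 0, "grip": 255}])

```text
t: 46.6
tool_pos: [0.7723, 0.0334, 0.2569]
orientation: [0.063, -3.139, 0.001]
force: [-0.0, 0.6, -2.5]
opening: 0.0139
```

Run:
```python
from h import *
for n in('scene','wrist'): snap(n,n+'30')
s,p,R=st();print(s['t'],p.round(4),s['opening'],s['force'],R[:,0],s['q'].round(3),s['wrist_torque'])
print('nose',(p+R@np.array([.149,0,.0175])).round(4))
```

```text
46.7 [0.772  0.0343 0.2572] 0.013773963867748096 [-0.06926125 -0.41937293 -1.61696644] [-0.99917949 -0.0404788   0.00134605] [-0.022  0.621  0.835 -0.     1.687 -1.633] [ 0.10138145 -0.28411363  0.01409999]
nose [0.6231 0.0282 0.2399]
```

View pics/wrist30.png

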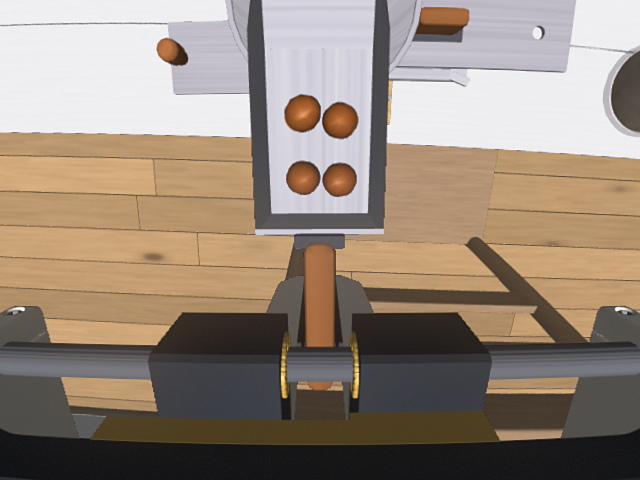

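View pics/scene30.png

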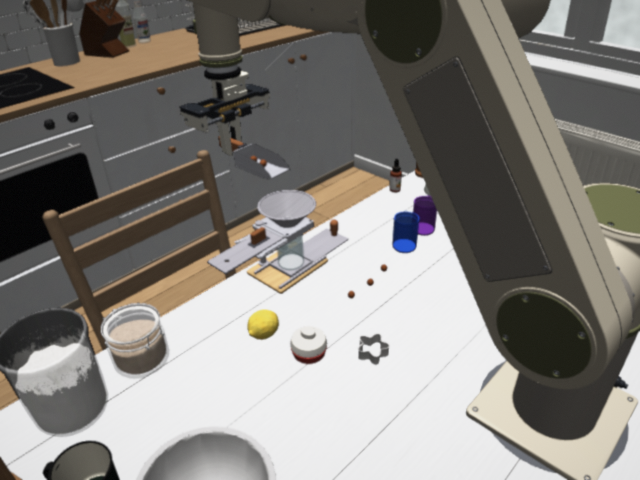

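```bash
cat > pour.py <<'E'
from h import *
s,p,R=st()
y=np.radians(182.4)
n=24;ths=np.linspace(0,.96,n+1)
Tp=p;Rp=R
for th in ths[1:]:
    zz=np.interp(np.degrees(th),[0,15,35,60],[.24,.23,.185,.185])
    T,Rt=pourpose(th,[.623,.029,zz],y)
    d=Rp.T@(T-Tp)*1000; w=Rn.from_matrix(Rp.T@Rt).as_rotvec()
    print(round(np.degrees(th)),d.round(1).tolist(),w.round(3).tolist(),T.round(3)); Tp,Rp=T,Rt
E
python3 pour.py
```

```text
2 [0.9, 1.0, -4.8] [-0.0, -0.041, -0.001] [0.771 0.035 0.262]
5 [0.9, 0.0, -4.4] [0.0, -0.04, -0.0] [0.77  0.035 0.266]
7 [0.9, 0.0, -4.4] [-0.0, -0.04, 0.0] [0.769 0.035 0.271]
9 [1.0, -0.0, -4.4] [0.0, -0.04, 0.0] [0.767 0.035 0.275]
11 [1.1, 0.0, -4.4] [0.0, -0.04, -0.0] [0.765 0.035 0.279]
14 [1.1, -0.0, -4.4] [-0.0, -0.04, -0.0] [0.763 0.035 0.283]
16 [1.6, 0.0, -2.9] [0.0, -0.04, -0.0] [0.761 0.035 0.286]
18 [2.2, 0.0, -1.0] [0.0, -0.04, 0.0] [0.759 0.035 0.286]
21 [2.4, -0.0, -1.0] [-0.0, -0.04, -0.0] [0.756 0.035 0.286]
23 [2.6, 0.0, -1.1] [0.0, -0.04, 0.0] [0.753 0.034 0.286]
25 [2.8, -0.0, -1.2] [0.0, -0.04, 0.0] [0.75  0.034 0.286]
28 [3.0, 0.0, -1.3] [-0.0, -0.04, 0.0] [0.747 0.034 0.286]
30 [3.2, -0.0, -1.4] [-0.0, -0.04, 0.0] [0.744 0.034 0.286]
32 [3.4, -0.0, -1.5] [-0.0, -0.04, -0.0] [0.74  0.034 0.286]
34 [3.6, 0.0, -1.6] [-0.0, -0.04, -0.0] [0.736 0.034 0.285]
37 [1.6, -0.0, -4.8] [0.0, -0.04, 0.0] [0.732 0.034 0.288]
39 [0.8, -0.0, -5.9] [-0.0, -0.04, 0.0] [0.728 0.033 0.292]
41 [0.8, 0.0, -5.9] [0.0, -0.04, 0.0] [0.723 0.033 0.296]
44 [0.8, 0.0, -5.9] [-0.0, -0.04, -0.0] [0.719 0.033 0.3  ]
46 [0.8, -0.0, -5.9] [0.0, -0.04, 0.0] [0.714 0.033 0.304]
48 [0.8, 0.0, -5.9] [0.0, -0.04, -0.0] [0.709 0.033 0.308]
50 [0.8, 0.0, -5.9] [-0.0, -0.04, 0.0] [0.704 0.032 0.311]
53 [0.8, 0.0, -5.9] [0.0, -0.04, -0.0] [0.699 0.032 0.314]
55 [0.8, -0.0, -5.9] [0.0, -0.04, 0.0] [0.694 0.032 0.317]
```

Request:
step_arm(targets=[{"tx": 1, "ty": 1, "tz": -4.5, "ax": 0, "ay": -0.04, "az": 0, "grip": 255}, {"tx": 1, "ty": 0, "tz": -4.5, "ax": 0, "ay": -0.04, "az": 0, "grip": 255}, {"tx": 1, "ty": 0, "tz": -4.5, "ax": 0, "ay": -0.04, "az": 0, "grip": 255}, {"tx": 1, "ty": 0, "tz": -4.5, "ax": 0, "ay": -0.04, "az": 0, "grip": 255}, {"tx": 1, "ty": 0, "tz": -4.5, "ax": 0, "ay": -0.04, "az": 0, "grip": 255}, {"tx": 1, "ty": 0, "tz": -4.5, "ax": 0, "ay": -0.04, "az": 0, "grip": 255}, {"tx": 1.5, "ty": 0, "tz": -3, "ax": 0, "ay": -0.04, "az": 0, "grip": 255}, {"tx": 2, "ty": 0, "tz": -1, "ax": 0, "ay": -0.04, "az": 0, "grip": 255}, {"tx": 2.5, "ty": 0, "tz": -1, "ax": 0, "ay": -0.04, "az": 0, "grip": 255}, {"tx": 2.5, "ty": 0, "tz": -1, "ax": 0, "ay": -0.04, "az": 0, "grip": 255}, {"tx": 3, "ty": 0, "tz": -1, "ax": 0, "ay": -0.04, "az": 0, "grip": 255}, {"tx": 3, "ty": 0, "tz": -1.5, "ax": 0, "ay": -0.04, "az": 0, "grip": 255}, {"tx": 3, "ty": 0, "tz": -1.5, "ax": 0, "ay": -0.04, "az": 0, "grip": 255}])

```text
t: 48.0
tool_pos: [0.7426, 0.037, 0.2877]
orientation: [-0.057, 2.62, 0.015]
force: [-0.3, 0.5, -0.2]
opening: 0.0139
```

Run:
```python
from h import *
for n in('scene','wrist'): snap(n,n+'31')
s,p,R=st();print(s['t'],p.round(4),s['opening'],s['force'],R[:,0],s['q'].round(3),s['wrist_torque'])
print('nose',(p+R@np.array([.149,0,.0175])).round(4))
f=load('scene31')['frame'];cv2.imwrite('pics/z9.png',cv2.resize(f[85:285,200:360],None,fx=3.5,fy=3.5,interpolation=cv2.INTER_CUBIC))
```

```text
48.1 [0.7417 0.037  0.2867] 0.01365090902463208 [-0.86235905  0.52416293 -1.50594368] [-0.86751458 -0.03750134 -0.49599606] [-0.039  0.026  1.587  0.049  1.012 -1.668] [ 0.06944936  0.13598639 -0.06086027]
nose [0.6211 0.0318 0.1976]
```

View pics/wrist31.png

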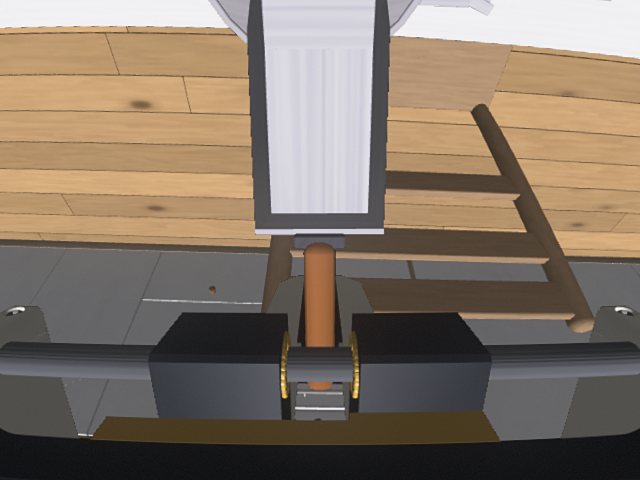

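View pics/z9.png

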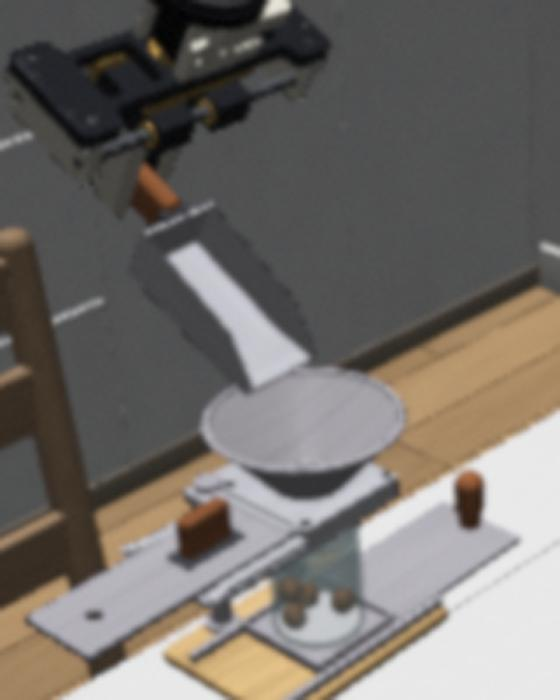

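Run:
```python
from h import *
plan([.70,.10,.30],np.radians(185))
```

```text
n 4 turn/row [-0.0028  0.1297 -0.0107]
[6.8, 16.2, -7.7]
[7.6, 16.3, -6.7]
[8.2, 16.4, -5.7]
[8.7, 16.5, -4.5]
```

Request:
step_arm(targets=[{"tx": 0, "ty": 0, "tz": -8, "ax": 0, "ay": 0.1, "az": 0, "grip": 255}, {"tx": 0, "ty": 0, "tz": -8, "ax": 0, "ay": 0.12, "az": 0, "grip": 255}, {"tx": 0, "ty": 0, "tz": -8, "ax": 0, "ay": 0.12, "az": 0, "grip": 255}, {"tx": 5, "ty": 10, "tz": 0, "ax": 0, "ay": 0.12, "az": -0.02, "grip": 255}, {"tx": 10, "ty": 20, "tz": 0, "ax": 0, "ay": 0.06, "az": -0.02, "grip": 255}, {"tx": 15, "ty": 25, "tz": 0, "ax": 0, "ay": 0, "az": 0, "grip": 255}, {"tx": 10, "ty": 15, "tz": 0, "ax": 0, "ay": 0, "az": 0, "grip": 255}, {"tx": 0, "ty": 0, "tz": 0, "ax": 0, "ay": 0, "az": 0, "grip": 255}, {"tx": 0, "ty": 0, "tz": 0, "ax": 0, "ay": 0, "az": 0, "grip": 255}])

```text
t: 49.0
tool_pos: [0.6892, 0.1032, 0.3083]
orientation: [-0.131, 3.139, -0.005]
force: [0.6, -0.3, -1.7]
opening: 0.0136
```

Run:
```python
from h import *
for n in('scene','wrist'): snap(n,n+'32')
s,p,R=st();print(s['t'],p.round(4),s['opening'],s['force'],R.round(3),s['q'].round(3),s['wrist_torque'])
plan([.489,.347,.26],np.radians(192.2))
f=load('scene32')['frame'];cv2.imwrite('pics/z9.png',cv2.resize(f[135:315,180:420],None,fx=3.3,fy=3.3,interpolation=cv2.INTER_CUBIC))
```

```text
49.1 [0.6894 0.1022 0.3081] 0.01378565463076367 [ 0.18073344 -0.03183199 -0.98398026] [[-0.997 -0.082  0.   ]
 [-0.082  0.997 -0.003]
 [-0.    -0.003 -1.   ]] [ 0.075  0.384  1.055 -0.003  1.702 -1.578] [ 0.00657687 -0.27562037  0.02636806]
n 8 turn/row [-0.0004 -0.     -0.0164]
[22.5, 32.6, 5.9]
[21.9, 32.9, 5.9]
[21.4, 33.3, 5.9]
[20.8, 33.6, 5.9]
[20.3, 34.0, 6.0]
[19.7, 34.3, 6.0]
[19.2, 34.6, 6.0]
[18.6, 34.9, 6.0]
```

View pics/z9.png

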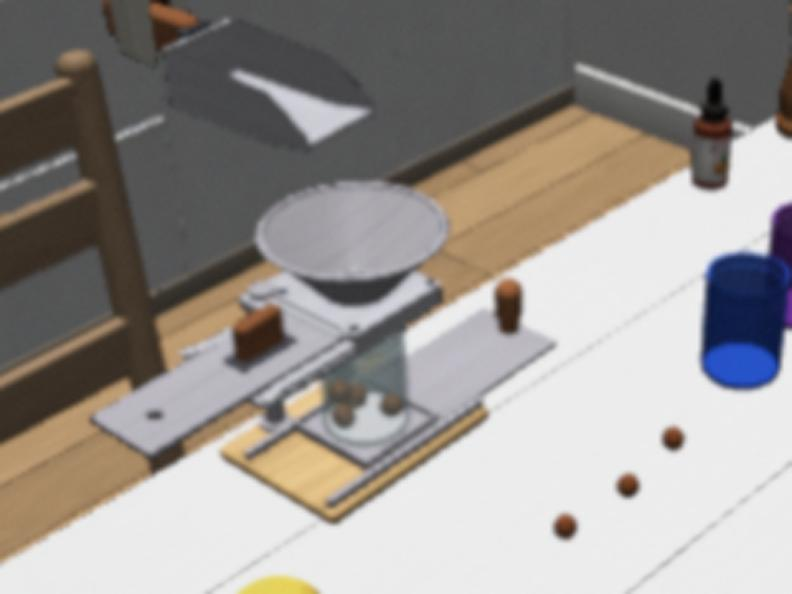

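View pics/wrist32.png

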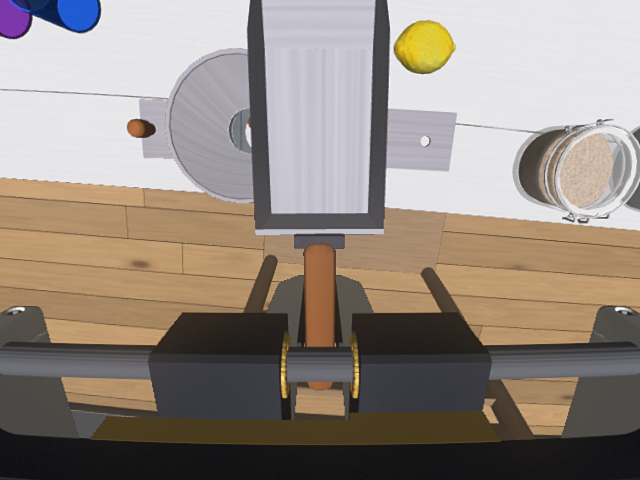

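Request:
step_arm(targets=[{"tx": 22, "ty": 32, "tz": 5, "ax": 0, "ay": 0, "az": -0.016, "grip": 255}, {"tx": 22, "ty": 33, "tz": 5, "ax": 0, "ay": 0, "az": -0.016, "grip": 255}, {"tx": 21.5, "ty": 33.5, "tz": 5, "ax": 0, "ay": 0, "az": -0.016, "grip": 255}, {"tx": 21, "ty": 33.5, "tz": 5, "ax": 0, "ay": 0, "az": -0.016, "grip": 255}, {"tx": 20.5, "ty": 34, "tz": 5, "ax": 0, "ay": 0, "az": -0.016, "grip": 255}, {"tx": 20, "ty": 34.5, "tz": 5, "ax": 0, "ay": 0, "az": -0.016, "grip": 255}, {"tx": 19, "ty": 34.5, "tz": 10, "ax": 0, "ay": 0, "az": -0.016, "grip": 255}, {"tx": 18.5, "ty": 35, "tz": 10, "ax": -0.003, "ay": 0, "az": -0.016, "grip": 255}, {"tx": 0, "ty": 0, "tz": 30, "ax": 0, "ay": 0, "az": 0, "grip": 255}, {"tx": 0, "ty": 0, "tz": 40, "ax": 0, "ay": 0, "az": 0, "grip": 255}, {"tx": 0, "ty": 0, "tz": 40, "ax": 0, "ay": 0, "az": 0, "grip": 255}, {"tx": 0, "ty": 0, "tz": 40, "ax": 0, "ay": 0, "az": 0, "grip": 255}, {"tx": 0, "ty": 0, "tz": 40, "ax": 0, "ay": 0, "az": 0, "grip": 255}, {"tx": 0, "ty": 0, "tz": 25, "ax": 0, "ay": 0, "az": 0, "grip": 255}, {"tx": 0, "ty": 0, "tz": 0, "ax": 0, "ay": 0, "az": 0, "grip": 255}, {"tx": 0, "ty": 0, "tz": 0, "ax": 0, "ay": 0, "az": 0, "grip": 255}])

```text
t: 50.7
tool_pos: [0.4892, 0.3471, 0.0425]
orientation: [0.328, -3.124, 0.0]
force: [0.8, -0.2, -1.2]
opening: 0.0134
```

Run:
```python
from h import *
s,p,R=st();print(s['t'],p.round(4),s['opening'],s['force'],R.round(4),s['q'].round(3),s['wrist_torque'])
```

```text
50.7 [0.4892 0.3471 0.0425] 0.013356086769812127 [ 0.79027204 -0.24629655 -1.22545967] [[-9.781e-01 -2.080e-01 -7.000e-04]
 [-2.080e-01  9.781e-01 -4.000e-04]
 [ 8.000e-04 -2.000e-04 -1.000e+00]] [ 0.532  0.298  1.658  0.     1.187 -1.249] [ 0.08157297 -0.24141703  0.02006292]
```

Request:
step_arm(targets=[{"tx": 0, "ty": 0, "tz": 8, "ax": 0, "ay": 0, "az": 0, "grip": 255}, {"tx": 0, "ty": 0, "tz": 5, "ax": 0, "ay": 0, "az": 0, "grip": 255}, {"tx": 0, "ty": 0, "tz": 3, "ax": 0, "ay": 0, "az": 0, "grip": 255}, {"tx": 0, "ty": 0, "tz": 1, "ax": 0, "ay": 0, "az": 0, "grip": 255}, {"tx": 0, "ty": 0, "tz": 0, "ax": 0, "ay": 0, "az": 0, "grip": 255}, {"tx": 0, "ty": 0, "tz": 0, "ax": 0, "ay": 0, "az": 0, "grip": 255}])

```text
t: 51.3
tool_pos: [0.4888, 0.3477, 0.0253]
orientation: [0.33, -3.124, -0.0]
force: [-0.1, 1.1, -1.0]
opening: 0.0139
```

Release, rise and look.

Request:
step_arm(targets=[{"tx": 0, "ty": 0, "tz": 0.5, "ax": 0, "ay": 0, "az": 0, "grip": 255}, {"tx": 0, "ty": 0, "tz": 0, "ax": 0, "ay": 0, "az": 0, "grip": 200}, {"tx": 0, "ty": 0, "tz": 0, "ax": 0, "ay": 0, "az": 0, "grip": 140}, {"tx": 0, "ty": 0, "tz": 0, "ax": 0, "ay": 0, "az": 0, "grip": 120}, {"tx": 0, "ty": 0, "tz": 0, "ax": 0, "ay": 0, "az": 0, "grip": 120}, {"tx": 0, "ty": 0, "tz": -20, "ax": 0, "ay": 0, "az": 0, "grip": 120}, {"tx": 0, "ty": 0, "tz": -40, "ax": 0, "ay": 0, "az": 0, "grip": 120}, {"tx": 0, "ty": 0, "tz": -45, "ax": 0, "ay": 0, "az": 0, "grip": 120}, {"tx": 0, "ty": 0, "tz": -45, "ax": 0, "ay": 0, "az": 0, "grip": 120}, {"tx": 0, "ty": 0, "tz": -45, "ax": 0, "ay": 0, "az": 0, "grip": 120}, {"tx": 0, "ty": 0, "tz": 0, "ax": 0, "ay": 0, "az": 0, "grip": 120}])

```text
t: 52.4
tool_pos: [0.4922, 0.3496, 0.2286]
orientation: [-0.329, 3.113, 0.009]
force: [0.5, -0.1, 0.7]
opening: 0.0495
```

Run:
```python
from h import *
for n in('scene','wrist'): snap(n,n+'33')
s,p,R=st();print(s['t'],p.round(4),s['opening'],s['force'],s['q'].round(3))
plan([.444,.006,.22],np.radians(90))
```

```text
52.5 [0.4897 0.3481 0.2215] 0.0490891506000712 [-0.26676071 -0.18741083 -0.42176129] [ 0.533  0.134  1.504  0.     1.5   -1.249]
n 13 turn/row [3.00e-04 1.00e-04 1.37e-01]
[8.9, -25.0, 0.1]
[5.4, -26.0, 0.1]
[1.8, -26.5, 0.1]
[-1.8, -26.5, 0.1]
[-5.4, -26.0, 0.1]
[-8.9, -25.0, 0.1]
[-12.2, -23.6, 0.1]
[-15.3, -21.7, 0.1]
[-18.2, -19.4, 0.1]
[-20.6, -16.7, 0.1]
[-22.7, -13.7, 0.1]
[-24.4, -10.5, 0.1]
[-25.6, -7.1, 0.1]
```

View pics/scene33.png

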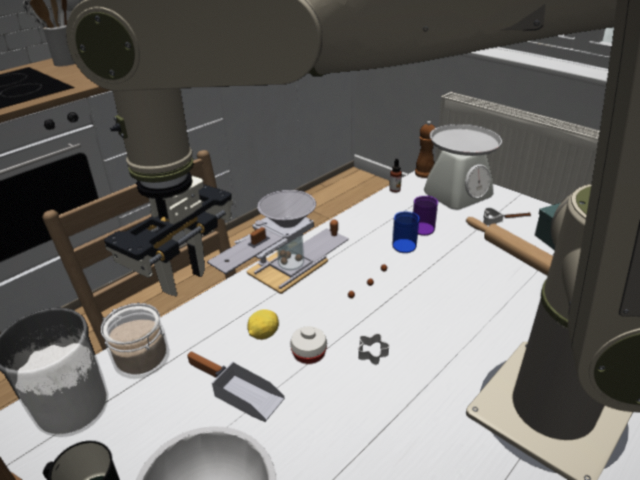

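Request:
step_arm(targets=[{"tx": 9, "ty": -25, "tz": 0, "ax": 0, "ay": 0, "az": 0.137, "grip": 120}, {"tx": 5.5, "ty": -26, "tz": 0, "ax": 0, "ay": 0, "az": 0.137, "grip": 120}, {"tx": 2, "ty": -26.5, "tz": 0, "ax": 0, "ay": 0, "az": 0.137, "grip": 120}, {"tx": -2, "ty": -26.5, "tz": 0, "ax": 0, "ay": 0, "az": 0.137, "grip": 120}, {"tx": -5.5, "ty": -26, "tz": 0, "ax": 0, "ay": 0, "az": 0.137, "grip": 120}, {"tx": -9, "ty": -25, "tz": 0, "ax": 0, "ay": 0, "az": 0.137, "grip": 120}, {"tx": -12, "ty": -23.5, "tz": 0, "ax": 0, "ay": 0, "az": 0.137, "grip": 120}, {"tx": -15.5, "ty": -21.5, "tz": 0, "ax": 0, "ay": 0, "az": 0.137, "grip": 120}, {"tx": -18, "ty": -19.5, "tz": 0, "ax": 0, "ay": 0, "az": 0.137, "grip": 120}, {"tx": -20.5, "ty": -16.5, "tz": 0, "ax": 0, "ay": 0, "az": 0.137, "grip": 120}, {"tx": -22.5, "ty": -13.5, "tz": 0, "ax": 0, "ay": 0, "az": 0.137, "grip": 120}, {"tx": -24.5, "ty": -10.5, "tz": 0, "ax": 0, "ay": 0, "az": 0.137, "grip": 120}, {"tx": -25.5, "ty": -7, "tz": 0, "ax": 0, "ay": 0, "az": 0.137, "grip": 120}, {"tx": 0, "ty": 0, "tz": 40, "ax": 0, "ay": 0, "az": 0, "grip": 120}, {"tx": 0, "ty": 0, "tz": 40, "ax": 0, "ay": 0, "az": 0, "grip": 120}, {"tx": 0, "ty": 0, "tz": 0, "ax": 0, "ay": 0, "az": 0, "grip": 120}, {"tx": 0, "ty": 0, "tz": 0, "ax": 0, "ay": 0, "az": 0, "grip": 120}])

```text
t: 54.2
tool_pos: [0.4418, 0.0062, 0.1384]
orientation: [-2.219, -2.219, 0.005]
force: [0.7, -0.4, 1.0]
opening: 0.0492
```

Run:
```python
from h import *
for n in('scene','wrist','top'): snap(n,n+'34')
s,p,R=st();print(s['t'],p.round(4),s['opening'],s['force'],s['q'].round(3),R[:,0].round(3))
```

```text
54.35 [0.4447 0.0061 0.1417] 0.049071199847787655 [ 0.36741464  0.12135977 -0.34040586] [-0.102 -0.243  2.016 -0.     1.367 -0.102] [-0.001  1.    -0.   ]
```

View pics/wrist34.png

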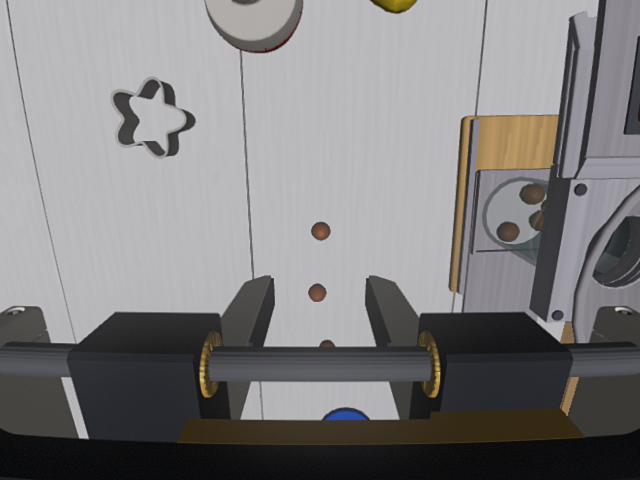

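Run:
```python
from h import *
c=load('wrist34')
A=onz(c,320.5,231,.0085);B=onz(c,317,293,.0085);print(A.round(4),B.round(4),delta([A[0],A[1],.016],None))
```

```text
[0.4446 0.0098 0.0085] [ 0.4415 -0.0495  0.0085] (array([  3.7,  -0.4, 125.7]), array([0., 0., 0.]))
```

Request:
step_arm(targets=[{"tx": 3.5, "ty": 0, "tz": 40, "ax": 0, "ay": 0, "az": 0, "grip": 120}, {"tx": 0, "ty": 0, "tz": 40, "ax": 0, "ay": 0, "az": 0, "grip": 120}, {"tx": 0, "ty": 0, "tz": 30, "ax": 0, "ay": 0, "az": 0, "grip": 130}, {"tx": 0, "ty": 0, "tz": 13, "ax": 0, "ay": 0, "az": 0, "grip": 140}, {"tx": 0, "ty": 0, "tz": 2, "ax": 0, "ay": 0, "az": 0, "grip": 150}, {"tx": 0, "ty": 0, "tz": 0, "ax": 0, "ay": 0, "az": 0, "grip": 170}, {"tx": 0, "ty": 0, "tz": 0, "ax": 0, "ay": 0, "az": 0, "grip": 255}, {"tx": 0, "ty": 0, "tz": 0, "ax": 0, "ay": 0, "az": 0, "grip": 255}, {"tx": 0, "ty": 0, "tz": 0, "ax": 0, "ay": 0, "az": 0, "grip": 255}, {"tx": 0, "ty": 0, "tz": 0, "ax": 0, "ay": 0, "az": 0, "grip": 255}], squeeze=8)

```text
t: 55.35
tool_pos: [0.4443, 0.0094, 0.0155]
orientation: [2.22, 2.221, 0.002]
force: [0.7, 0.2, 3.7]
opening: 0.0161
```

Run:
```python
from h import *
for n in('wrist',): snap(n,n+'35')
s,p,R=st();print(s['t'],p.round(4),s['opening'],s['force'])
```

```text
55.4 [0.4443 0.0094 0.0155] 0.015814261481685903 [0.88943762 0.08660031 4.66324654]
```

View pics/wrist35.png

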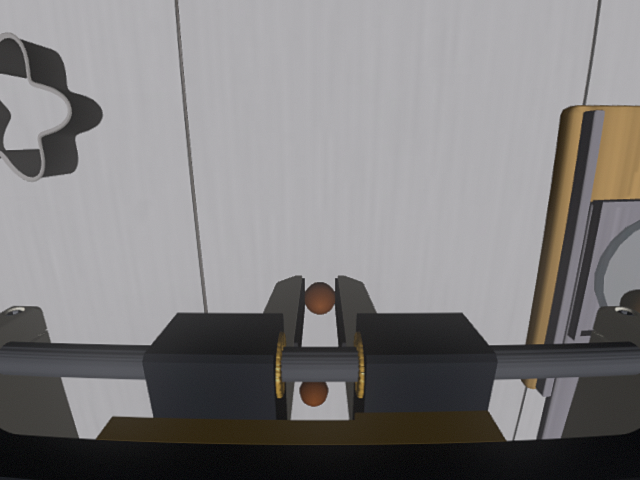

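Request:
step_arm(targets=[{"tx": 0, "ty": 0, "tz": -15, "ax": 0, "ay": 0, "az": 0, "grip": 255}, {"tx": 0, "ty": 0, "tz": -35, "ax": 0, "ay": 0, "az": 0, "grip": 255}, {"tx": 0, "ty": 0, "tz": -40, "ax": 0, "ay": 0, "az": 0, "grip": 255}, {"tx": 0, "ty": 0, "tz": -40, "ax": 0, "ay": 0, "az": 0, "grip": 255}, {"tx": 0, "ty": 0, "tz": -40, "ax": 0, "ay": 0, "az": 0, "grip": 255}, {"tx": 0, "ty": 10, "tz": -40, "ax": 0, "ay": 0, "az": 0, "grip": 255}, {"tx": 5, "ty": 35, "tz": 0, "ax": 0, "ay": 0, "az": 0, "grip": 255}, {"tx": 5, "ty": 40, "tz": 0, "ax": 0, "ay": 0, "az": 0, "grip": 255}, {"tx": 5, "ty": 40, "tz": 0, "ax": 0, "ay": 0, "az": 0, "grip": 255}, {"tx": 5, "ty": 38, "tz": 10, "ax": 0, "ay": 0, "az": 0, "grip": 255}, {"tx": 0, "ty": 0, "tz": 20, "ax": 0, "ay": 0, "az": 0, "grip": 255}, {"tx": 0, "ty": 0, "tz": 0, "ax": 0, "ay": 0, "az": 0, "grip": 255}, {"tx": 0, "ty": 0, "tz": 0, "ax": 0, "ay": 0, "az": 0, "grip": 255}])

```text
t: 56.7
tool_pos: [0.6054, 0.0296, 0.1939]
orientation: [-2.22, -2.22, 0.003]
force: [0.3, 0.1, -0.6]
opening: 0.0159
```

Run:
```python
from h import *
for n in('wrist','scene'): snap(n,n+'36')
s,p,R=st();print(s['t'],p.round(4),s['opening'],s['force'])
f=load('scene36')['frame'];g=load('wrist36')['frame'];cv2.imwrite('pics/z9.png',np.hstack([cv2.resize(f[155:305,200:350],(400,400)),cv2.resize(g[180:480,160:460],(400,400))]))
```

```text
56.8 [0.6063 0.0295 0.196 ] 0.016044717104461207 [-0.04805548 -0.14782583  0.11526926]
```

View pics/z9.png

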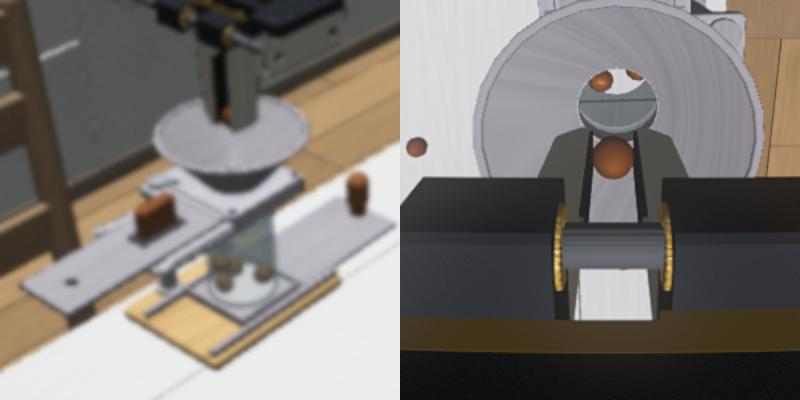

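Request:
step_arm(targets=[{"tx": 0, "ty": 0, "tz": 0, "ax": 0, "ay": 0, "az": 0, "grip": 170}, {"tx": 0, "ty": 0, "tz": 0, "ax": 0, "ay": 0, "az": 0, "grip": 170}, {"tx": 0, "ty": 0, "tz": 0, "ax": 0, "ay": 0, "az": 0, "grip": 170}, {"tx": 0, "ty": 0, "tz": -40, "ax": 0, "ay": 0, "az": 0, "grip": 150}, {"tx": -5, "ty": -10, "tz": -10, "ax": 0, "ay": 0, "az": 0, "grip": 130}, {"tx": -18, "ty": -38, "tz": 0, "ax": 0, "ay": 0, "az": 0, "grip": 120}, {"tx": -20, "ty": -40, "tz": 0, "ax": 0, "ay": 0, "az": 0, "grip": 120}, {"tx": -20, "ty": -40, "tz": 0, "ax": 0, "ay": 0, "az": 0, "grip": 120}, {"tx": -17, "ty": -37, "tz": 20, "ax": 0, "ay": 0, "az": 0, "grip": 120}, {"tx": 0, "ty": 0, "tz": 40, "ax": 0, "ay": 0, "az": 0, "grip": 120}, {"tx": 0, "ty": 0, "tz": 40, "ax": 0, "ay": 0, "az": 0, "grip": 120}, {"tx": 0, "ty": 0, "tz": 0, "ax": 0, "ay": 0, "az": 0, "grip": 120}, {"tx": 0, "ty": 0, "tz": 0, "ax": 0, "ay": 0, "az": 0, "grip": 120}])

```text
t: 58.1
tool_pos: [0.4411, -0.0504, 0.1452]
orientation: [-2.22, -2.221, 0.001]
force: [0.1, 0.2, 0.5]
opening: 0.0491
```

Run:
```python
from h import *
for n in('wrist','scene'): snap(n,n+'37')
s,p,R=st();print(s['t'],p.round(4),s['opening'],s['force'])
f=load('scene37')['frame'];g=load('wrist37')['frame'];cv2.imwrite('pics/z9.png',np.hstack([cv2.resize(f[175:325,200:350],(400,400)),cv2.resize(g[100:400,160:460],(400,400))]))
```

```text
58.2 [ 0.4429 -0.0507  0.1472] 0.04969423744089822 [-0.21246592 -0.33788422  0.06493235]
```

View pics/z9.png

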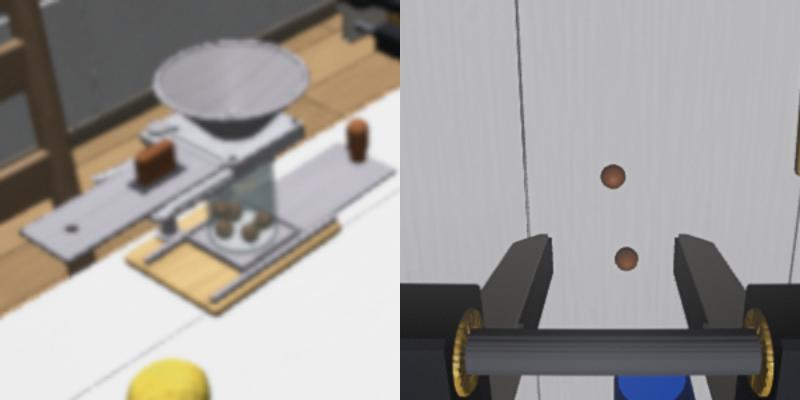

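Run:
```python
from h import *
c=load('wrist37')
B=onz(c,319.8,232,.0085);C=onz(c,329.5,294,.0085);print(B.round(4),C.round(4),delta([B[0],B[1],.016],None))
```

```text
[ 0.4416 -0.049   0.0085] [ 0.4509 -0.1094  0.0085] (array([  1.8,  -1.6, 131.1]), array([0., 0., 0.]))
```

Request:
step_arm(targets=[{"tx": 1, "ty": -1, "tz": 40, "ax": 0, "ay": 0, "az": 0, "grip": 120}, {"tx": 0, "ty": 0, "tz": 40, "ax": 0, "ay": 0, "az": 0, "grip": 120}, {"tx": 0, "ty": 0, "tz": 35, "ax": 0, "ay": 0, "az": 0, "grip": 130}, {"tx": 0, "ty": 0, "tz": 14, "ax": 0, "ay": 0, "az": 0, "grip": 140}, {"tx": 0, "ty": 0, "tz": 2, "ax": 0, "ay": 0, "az": 0, "grip": 150}, {"tx": 0, "ty": 0, "tz": 0, "ax": 0, "ay": 0, "az": 0, "grip": 170}, {"tx": 0, "ty": 0, "tz": 0, "ax": 0, "ay": 0, "az": 0, "grip": 255}, {"tx": 0, "ty": 0, "tz": 0, "ax": 0, "ay": 0, "az": 0, "grip": 255}, {"tx": 0, "ty": 0, "tz": 0, "ax": 0, "ay": 0, "az": 0, "grip": 255}, {"tx": 0, "ty": 0, "tz": 0, "ax": 0, "ay": 0, "az": 0, "grip": 255}], squeeze=8)

```text
t: 59.2
tool_pos: [0.4412, -0.0496, 0.0144]
orientation: [2.22, 2.221, 0.001]
force: [0.7, -0.3, 4.1]
opening: 0.016
```

Run:
```python
from h import *
s,p,R=st();print(s['t'],p.round(4),s['opening'],s['force'])
```

```text
59.2 [ 0.4412 -0.0496  0.0144] 0.01604912680216614 [ 0.65139588 -0.31876488  4.13173992]
```

Request:
step_arm(targets=[{"tx": 0, "ty": 0, "tz": -15, "ax": 0, "ay": 0, "az": 0, "grip": 255}, {"tx": 0, "ty": 0, "tz": -35, "ax": 0, "ay": 0, "az": 0, "grip": 255}, {"tx": 0, "ty": 0, "tz": -40, "ax": 0, "ay": 0, "az": 0, "grip": 255}, {"tx": 0, "ty": 0, "tz": -40, "ax": 0, "ay": 0, "az": 0, "grip": 255}, {"tx": 0, "ty": 0, "tz": -40, "ax": 0, "ay": 0, "az": 0, "grip": 255}, {"tx": 3, "ty": 10, "tz": -40, "ax": 0, "ay": 0, "az": 0, "grip": 255}, {"tx": 18, "ty": 38, "tz": 0, "ax": 0, "ay": 0, "az": 0, "grip": 255}, {"tx": 20, "ty": 40, "tz": 0, "ax": 0, "ay": 0, "az": 0, "grip": 255}, {"tx": 20, "ty": 40, "tz": 0, "ax": 0, "ay": 0, "az": 0, "grip": 255}, {"tx": 17, "ty": 38, "tz": 10, "ax": 0, "ay": 0, "az": 0, "grip": 255}, {"tx": 0, "ty": 0, "tz": 20, "ax": 0, "ay": 0, "az": 0, "grip": 255}, {"tx": 0, "ty": 0, "tz": 0, "ax": 0, "ay": 0, "az": 0, "grip": 255}, {"tx": 0, "ty": 0, "tz": 0, "ax": 0, "ay": 0, "az": 0, "grip": 255}])

```text
t: 60.5
tool_pos: [0.6055, 0.0285, 0.193]
orientation: [-2.22, -2.22, 0.003]
force: [0.3, 1.2, 0.6]
opening: 0.0165
```

Run:
```python
from h import *
for n in('wrist','scene'): snap(n,n+'38')
s,p,R=st();print(s['t'],p.round(4),s['opening'],s['force'])
f=load('scene38')['frame'];g=load('wrist38')['frame'];cv2.imwrite('pics/z9.png',np.hstack([cv2.resize(f[155:305,200:350],(400,400)),cv2.resize(g[180:480,160:460],(400,400))]))
```

```text
60.6 [0.6064 0.0281 0.1951] 0.016315891630898652 [ 0.05185846  0.01787979 -0.09867028]
```

View pics/z9.png

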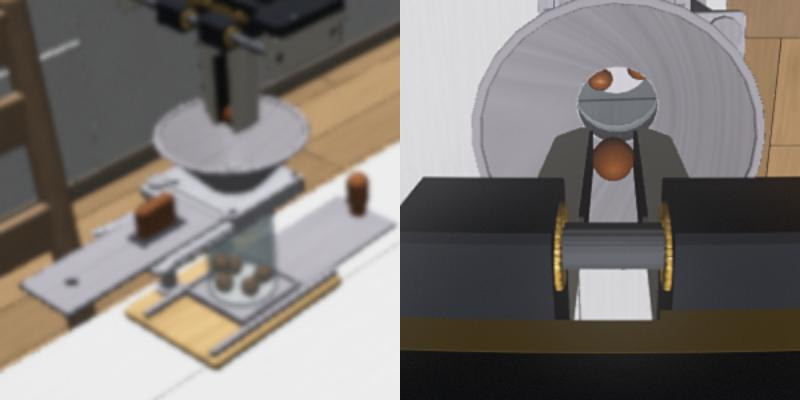

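Request:
step_arm(targets=[{"tx": 0, "ty": 0, "tz": 0, "ax": 0, "ay": 0, "az": 0, "grip": 170}, {"tx": 0, "ty": 0, "tz": 0, "ax": 0, "ay": 0, "az": 0, "grip": 170}, {"tx": 0, "ty": 0, "tz": 0, "ax": 0, "ay": 0, "az": 0, "grip": 170}, {"tx": 0, "ty": 0, "tz": -40, "ax": 0, "ay": 0, "az": 0, "grip": 150}, {"tx": -8, "ty": -10, "tz": -10, "ax": 0, "ay": 0, "az": 0, "grip": 130}, {"tx": -33, "ty": -36, "tz": 0, "ax": 0, "ay": 0, "az": 0, "grip": 120}, {"tx": -33, "ty": -37, "tz": 0, "ax": 0, "ay": 0, "az": 0, "grip": 120}, {"tx": -33, "ty": -37, "tz": 0, "ax": 0, "ay": 0, "az": 0, "grip": 120}, {"tx": -31, "ty": -35, "tz": 20, "ax": 0, "ay": 0, "az": 0, "grip": 120}, {"tx": 0, "ty": 0, "tz": 40, "ax": 0, "ay": 0, "az": 0, "grip": 120}, {"tx": 0, "ty": 0, "tz": 40, "ax": 0, "ay": 0, "az": 0, "grip": 120}, {"tx": 0, "ty": 0, "tz": 0, "ax": 0, "ay": 0, "az": 0, "grip": 120}, {"tx": 0, "ty": 0, "tz": 0, "ax": 0, "ay": 0, "az": 0, "grip": 120}])

```text
t: 61.9
tool_pos: [0.4516, -0.1088, 0.1445]
orientation: [-2.22, -2.221, 0.001]
force: [-0.4, -0.3, 0.7]
opening: 0.0494
```

Run:
```python
from h import *
for n in('wrist','scene'): snap(n,n+'39')
s,p,R=st();print(s['t'],p.round(4),s['opening'],s['force'])
f=load('scene39')['frame'];g=load('wrist39')['frame'];cv2.imwrite('pics/z9.png',np.hstack([cv2.resize(f[175:325,200:350],(400,400)),cv2.resize(g[100:400,160:460],(400,400))]))
```

```text
62.0 [ 0.4535 -0.1093  0.1466] 0.049081772434626345 [-0.37927937 -0.21004547  0.16459475]
```

View pics/z9.png

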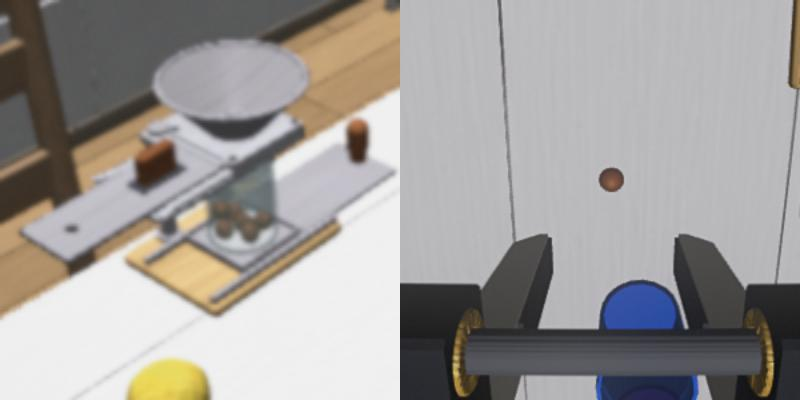

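Run:
```python
from h import *
c=load('wrist39')
C=onz(c,318.5,235,.0085);print(C.round(4),delta([C[0],C[1],.016],None))
```

```text
[ 0.4511 -0.11    0.0085] (array([ -0.6,  -2.8, 130.5]), array([0., 0., 0.]))
```

Request:
step_arm(targets=[{"tx": -0.5, "ty": -1.5, "tz": 40, "ax": 0, "ay": 0, "az": 0, "grip": 120}, {"tx": 0, "ty": 0, "tz": 40, "ax": 0, "ay": 0, "az": 0, "grip": 120}, {"tx": 0, "ty": 0, "tz": 34, "ax": 0, "ay": 0, "az": 0, "grip": 130}, {"tx": 0, "ty": 0, "tz": 13, "ax": 0, "ay": 0, "az": 0, "grip": 140}, {"tx": 0, "ty": 0, "tz": 2, "ax": 0, "ay": 0, "az": 0, "grip": 150}, {"tx": 0, "ty": 0, "tz": 0, "ax": 0, "ay": 0, "az": 0, "grip": 170}, {"tx": 0, "ty": 0, "tz": 0, "ax": 0, "ay": 0, "az": 0, "grip": 255}, {"tx": 0, "ty": 0, "tz": 0, "ax": 0, "ay": 0, "az": 0, "grip": 255}, {"tx": 0, "ty": 0, "tz": 0, "ax": 0, "ay": 0, "az": 0, "grip": 255}, {"tx": 0, "ty": 0, "tz": 0, "ax": 0, "ay": 0, "az": 0, "grip": 255}], squeeze=8)

```text
t: 63.0
tool_pos: [0.4516, -0.1098, 0.0162]
orientation: [2.22, 2.22, 0.001]
force: [0.7, -0.4, 4.8]
opening: 0.0163
```

Run:
```python
from h import *
s,p,R=st();print(s['t'],p.round(4),s['opening'],s['force'])
```

```text
63.0 [ 0.4516 -0.1098  0.0162] 0.01633251114444277 [ 0.6535337  -0.43683806  4.83702911]
```

Request:
step_arm(targets=[{"tx": 0, "ty": 0, "tz": -15, "ax": 0, "ay": 0, "az": 0, "grip": 255}, {"tx": 0, "ty": 0, "tz": -35, "ax": 0, "ay": 0, "az": 0, "grip": 255}, {"tx": 0, "ty": 0, "tz": -40, "ax": 0, "ay": 0, "az": 0, "grip": 255}, {"tx": 0, "ty": 0, "tz": -40, "ax": 0, "ay": 0, "az": 0, "grip": 255}, {"tx": 0, "ty": 0, "tz": -40, "ax": 0, "ay": 0, "az": 0, "grip": 255}, {"tx": 8, "ty": 8, "tz": -40, "ax": 0, "ay": 0, "az": 0, "grip": 255}, {"tx": 33, "ty": 36, "tz": 0, "ax": 0, "ay": 0, "az": 0, "grip": 255}, {"tx": 33, "ty": 38, "tz": 0, "ax": 0, "ay": 0, "az": 0, "grip": 255}, {"tx": 33, "ty": 38, "tz": 0, "ax": 0, "ay": 0, "az": 0, "grip": 255}, {"tx": 32, "ty": 35, "tz": 10, "ax": 0, "ay": 0, "az": 0, "grip": 255}, {"tx": 0, "ty": 0, "tz": 20, "ax": 0, "ay": 0, "az": 0, "grip": 255}, {"tx": 0, "ty": 0, "tz": 0, "ax": 0, "ay": 0, "az": 0, "grip": 255}, {"tx": 0, "ty": 0, "tz": 0, "ax": 0, "ay": 0, "az": 0, "grip": 255}])

```text
t: 64.3
tool_pos: [0.6041, 0.0289, 0.1943]
orientation: [-2.22, -2.22, 0.003]
force: [0.4, 0.5, 0.7]
opening: 0.0163
```

Run:
```python
from h import *
for n in('wrist','scene'): snap(n,n+'40')
s,p,R=st();print(s['t'],p.round(4),s['opening'],s['force'])
f=load('scene40')['frame'];g=load('wrist40')['frame'];cv2.imwrite('pics/z9.png',np.hstack([cv2.resize(f[155:305,200:350],(400,400)),cv2.resize(g[180:480,160:460],(400,400))]))
```

```text
64.4 [0.605  0.0284 0.1963] 0.016326456902024437 [-0.5131735   0.26444721  0.11238775]
```

View pics/z9.png

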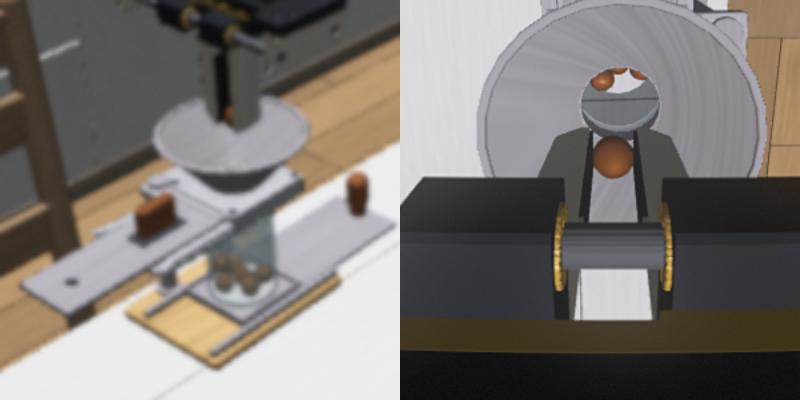

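Drop, then back off upward for an overview.

Request:
step_arm(targets=[{"tx": 0, "ty": 0, "tz": 0, "ax": 0, "ay": 0, "az": 0, "grip": 170}, {"tx": 0, "ty": 0, "tz": 0, "ax": 0, "ay": 0, "az": 0, "grip": 170}, {"tx": 0, "ty": 0, "tz": 0, "ax": 0, "ay": 0, "az": 0, "grip": 170}, {"tx": 0, "ty": 0, "tz": -40, "ax": 0, "ay": 0, "az": 0, "grip": 150}, {"tx": -8, "ty": -20, "tz": -40, "ax": 0, "ay": 0, "az": 0, "grip": 130}, {"tx": -33, "ty": -36, "tz": -20, "ax": 0, "ay": 0, "az": 0, "grip": 120}, {"tx": -33, "ty": -37, "tz": 0, "ax": 0, "ay": 0, "az": 0, "grip": 120}, {"tx": -33, "ty": -37, "tz": 0, "ax": 0, "ay": 0, "az": 0, "grip": 120}, {"tx": 0, "ty": 0, "tz": 0, "ax": 0, "ay": 0, "az": 0, "grip": 120}, {"tx": 0, "ty": 0, "tz": 0, "ax": 0, "ay": 0, "az": 0, "grip": 120}])

```text
t: 65.4
tool_pos: [0.4766, -0.0769, 0.2946]
orientation: [2.223, 2.218, 0.001]
force: [-0.3, -0.0, -0.2]
opening: 0.0494
```

Run:
```python
from h import *
for n in('wrist','scene','top'): snap(n,n+'41')
s,p,R=st();print(s['t'],p.round(4),s['opening'],s['force'])
f=load('scene41')['frame'];cv2.imwrite('pics/z9.png',cv2.resize(f[175:325,180:380],None,fx=4,fy=4,interpolation=cv2.INTER_CUBIC))
```

```text
65.55 [ 0.4776 -0.0755  0.2941] 0.049403580198329716 [ 0.14585921 -0.3726374  -0.44373765]
```

View pics/z9.png

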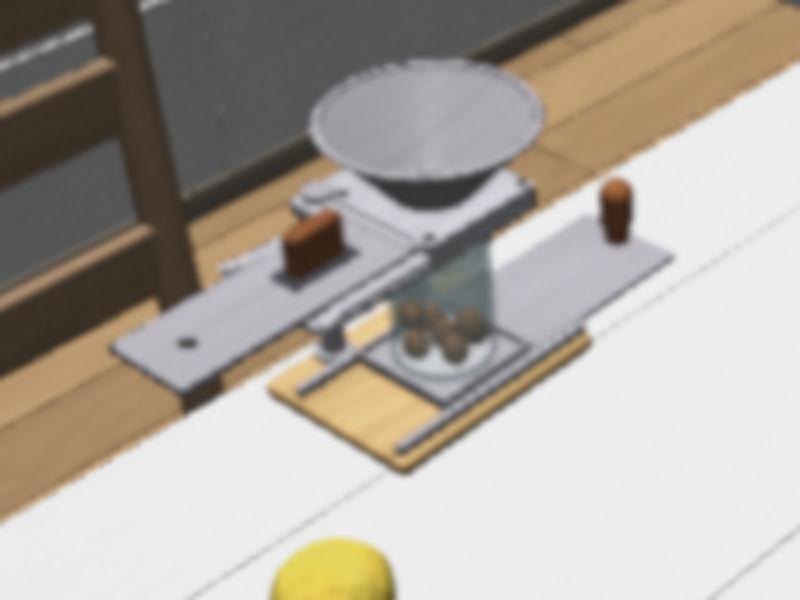

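View pics/wrist41.png

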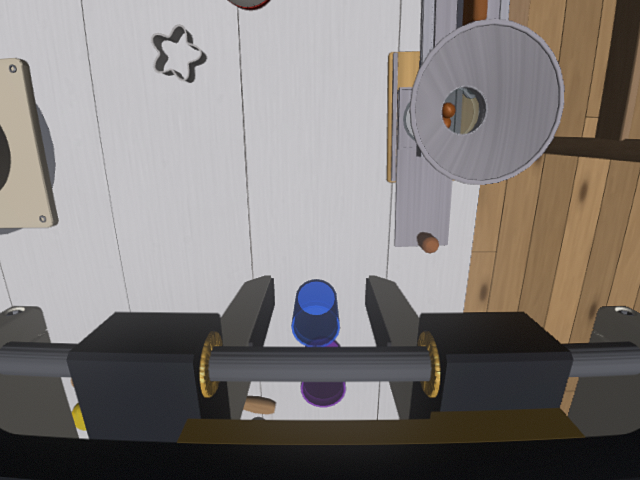

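View pics/scene41.png

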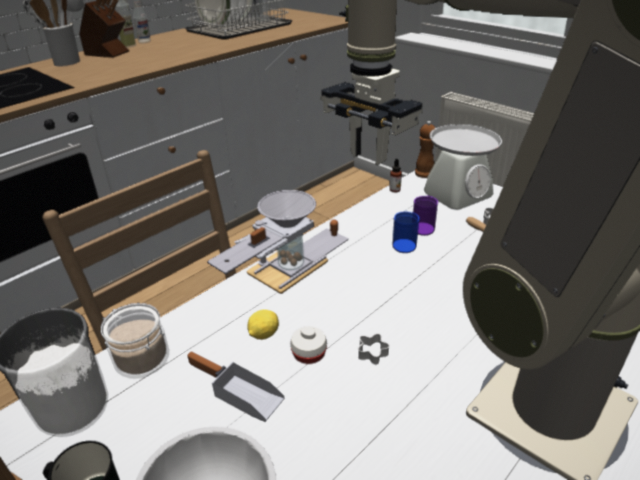

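View pics/top41.png

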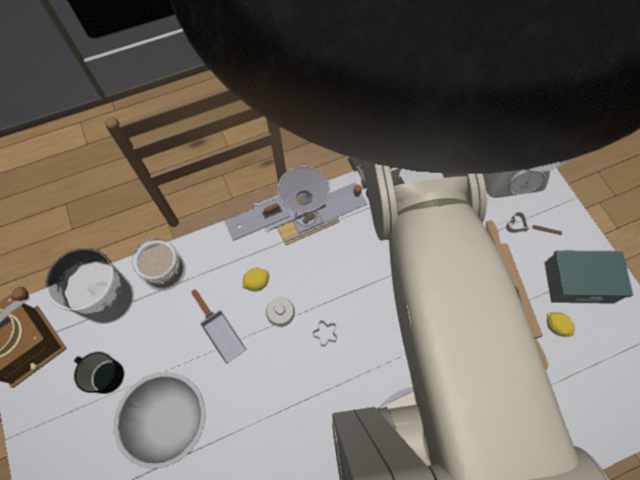

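Request:
step_arm(targets=[{"tx": 10, "ty": 32, "tz": 0, "ax": 0, "ay": 0, "az": 0, "grip": 120}, {"tx": 10, "ty": 32, "tz": 0, "ax": 0, "ay": 0, "az": 0, "grip": 120}, {"tx": 10, "ty": 32, "tz": 0, "ax": 0, "ay": 0, "az": 0, "grip": 120}, {"tx": 10, "ty": 32, "tz": 0, "ax": 0, "ay": 0, "az": 0, "grip": 120}, {"tx": 0, "ty": 0, "tz": 0, "ax": 0, "ay": 0, "az": 0, "grip": 120}, {"tx": 0, "ty": 0, "tz": 0, "ax": 0, "ay": 0, "az": 0, "grip": 120}])

```text
t: 66.15
tool_pos: [0.6054, -0.0348, 0.2923]
orientation: [-2.217, -2.223, 0.003]
force: [-0.4, -0.2, -0.5]
opening: 0.049
```

Run:
```python
from h import *
for n in('wrist','top'): snap(n,n+'42')
s,p,R=st();print(s['t'],p.round(4))
f=load('wrist42')['frame'];cv2.imwrite('pics/z9.png',cv2.resize(f[0:330,200:440],None,fx=1.8,fy=1.8,interpolation=cv2.INTER_CUBIC))
```

```text
66.25 [ 0.6047 -0.0357  0.2937]
```

View pics/z9.png

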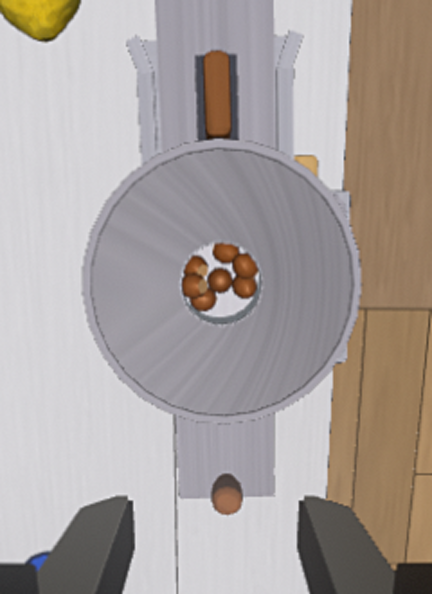

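Run:
```python
from h import *
c=load('wrist42')
g=lambda u,v,z: onz(c,200+u/1.8,v/1.8,z).round(4)
print('tab',g(217,95,.151),'knob top',g(227,497,.062),'tray end',g(228,496,.02))
print('rim bottom',g(222,423,.173),'rim top',g(222,140,.173))
```

```text
tab [0.6058 0.1128 0.151 ] knob top [ 0.6137 -0.1147  0.062 ] tray end [ 0.6152 -0.1314  0.02  ]
rim bottom [ 0.6088 -0.0314  0.173 ] rim top [0.608  0.0905 0.173 ]
```

View pics/top42.png

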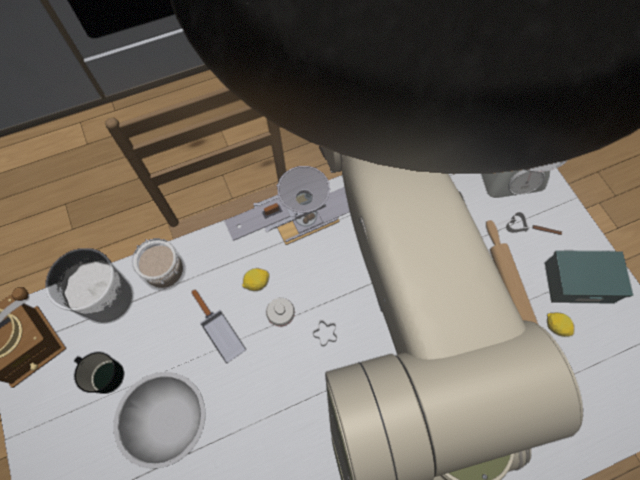

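```bash
python3 -c "
from plant import robot
print(robot.read_state()['t']); print(robot.close_job())"
```

```text
66.25
the job is handed in; nothing more can be done
None
```

The job is done and handed in at about 66 s of the 210 s allowed; the system reports no verdict.

- **Jar and tray:** I pulled the tray out by its knob, set the clear jar upright in the seat, and pushed the tray in until the push force rose to 18 N at the stop.
- **Port slide:** I drew it out and laid it on the table to regrip it, because the last joint cannot turn it half round in one go. I then pushed it back with the wide port in, and the force rose to about 14 N at the stop.
- **Nuts:** Only after both were home, I poured the four nuts from the scoop into the hopper. The scoop is back on the table, empty and level. I then dropped the three table nuts into the hopper one by one.

**Last checks:**
- The wrist picture down through the hopper shows seven nuts in the jar (four from the scoop, three from the table) and none left in the cone.
- The timer, the lemon and the coloured jars look untouched, and I saw no nuts left on the table. The arm hid part of the right side in the last overhead picture, but that area was clear in earlier ones.
- The tab measured about 83 mm from the hopper's axis (85 expected), which is within camera error.
- The tray knob measured about 144 mm against the 150 expected. That is more than the 2 mm calibration explains, and I did not re-measure it. I went by the push against the stop, which put the knob at about 150–151 mm.

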